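# Pack the sampling instruments into their tray in order of use

### The arm

A 6-joint arm with a two-finger parallel gripper is mounted at the origin on a cart in front of the work surface, level with it; the furniture and walls round the work are solid. World frame = base frame: x ahead of the robot, y to its left, z up, the work surface at z = 0. Lengths are in mm, angles in rad, forces in N, time in s.
With the tool pointing down it reaches from about 275 to 750 mm from the base axis. Payload 10.2 kg.
Tool frame: the origin (TCP) lies midway between the tips of the shut fingers; the grasp point (between the pads) lies 19 mm behind it; z points along the fingers, y is the direction in which the jaws open and shut (so a half turn about z gives the same grasp; the last joint's range is limited). The gripper opens to 85 mm and grips with 20 to 120 N. Pads are 22 mm wide; open, the fingers measure 114 mm over their backs; the gripper's body (76 mm by 85 mm) begins 54 mm behind the grasp point. The pads swing forward as they close: fully open they stand 13 mm farther back than shut.
Start: joints at [0.958, 0.313, 1.498, -0, 1.331, -0.223], TCP at [199.515, 485.618, 204.494] pointing down, gripper open.
Joint ranges: [-2.94, 2.94], [-0.97, 2.17], [0.19, 2.56], [-1.23, 4.37], [0.02, 3.11], [-2.88, 2.88]. Speed limits (rad/s): [2.39, 2.39, 3.01, 3.14, 3.14, 3.14].

### API

Orientations are given as a unit quaternion [w, x, y, z].
In Python, from rig import ctrl gives the robot as it stands.
- The arm moves only by the tool carry_out, never from a script. Its argument "plan" is a list of rows, each a list of 3 entries, a list of its own where there are three numbers: the finger opening in mm, from 0 to 85.4, then the shift along the tool's x, y, z in mm, then the turn, a rotation vector about the tool's x, y, z in units of 6 degrees (1.0 is 6 degrees). In form: [[grip, [x, y, z], [ax, ay, az]], ...]. A call has 1 to 20 rows; each row shifts and turns the commanded pose from where the row before left it, along the tool's axes as they then stand; what a row does not reach is not made up. A row lasts 1/12 s, in which the tool goes at most 41.7 mm and 7.16 degrees, less where a joint would pass 70% of its speed; a pose out of reach is approached as far as the arm can. A call with a gripper value outside its range is refused whole. The fingers move at their own pace and stop on an object; "grip_force" is the grip in N (left out, the last holds). Time passes only in rows, so rows that do not move let the fingers close. It gives the time, the measured TCP pose, the force and the opening at its end, in the units of the state.
- ctrl.sense(): the state, without advancing time (a new reading comes with each control period).
- ctrl.capture(name): name is "side" or "top"; returns a dict with "color" (384x512x3 uint8, blue, green, red), "range_z" (384x512 float32, mm along the optical axis (not along the pixel's ray), 0 where there is no reading), "fx", "fy", "cx", "cy" (pixels), "dist_coeffs" ([k1, k2, p1, p2, k3] as OpenCV has them; the pictures are not rectified), "cam_to_world" (4x4, takes a point from camera to world coordinates). Camera axes: x right, y up, looking along -z (the intrinsics and any distortion apply to the point x, -y, -z); pixel columns grow to the right and rows downward; lengths in mm; the calibration is good to about 2 mm. A picture is of the moment at which its call begins.
- ctrl.finish_job(): hands the job in, once; it reports no verdict.
The state is a dict: "time_s": time; "joints": joint angles; "dq": joint speeds; "tau": joint torques, N m; "eef_pos": TCP position; "ee_rot": TCP orientation; "force": force on the tool from outside, world axes, zero at the start; "wrist_torque": the same for the moment, N m; "grip_width": opening from 0.0 (shut) to 1.0 (fully open).
Only numpy, scipy, OpenCV 4.12 (cv2) and the standard library are available. Lean on these libraries where they do the work, as an engineer would, in place of code of your own. Each camera call takes 0.05 s, during which the arm holds its last target.

### The job

Pack the three instruments lying at the left of the bench into the lanes of the steel tray in the order they will be used, left to right: tweezers, then the thermometer, then the spatula. Slide each one's working tip in under the white tip guard until you feel it push back the sprung cushion hidden there, gently, because tips bend when rammed; then press its handle down until it snaps under the lips of its spring clip and lies flat, with the cushion still bearing on its tip. Leave the other things on the bench where they are.

Things in the scene. Friction and masses are not known exactly. Their poses are not given: they have to be found in the camera images.
- tray: Steel tray fixed on the bench, 232 mm long (its x) by 172 mm wide, walls 22 mm high. Origin: centre of its underside; x points from the handle end (robot's side) to the tip end, y left, z up. Three equal lanes along x at y = +46, 0, -46 mm, each over three bars with tops 12 mm above the bench: at the tip guard (x = 78 to 110 mm), at the clips (x = 14 mm) and a plain rest bar (x = -34 mm).
- tip_guard: White moulded bar across the tip end, part of the tray. Origin: middle of the mouth of lane 2's tunnel, at tray x = +78, y = 0 mm, 12 mm above the bench; axes as the tray's. Every lane runs into such a tunnel, 18 mm wide, 18 mm high (12 to 30 mm above the bench), with a sprung cushion inside. The guard's roof is 34 mm above the bench.
- cushions: Wall behind the tunnels that carries the tip cushions; origin tray x = +110, y = 0, 12 mm above the bench. In each tunnel a dark pad on a soft spring faces the tip. Where it stands is set differently in each lane and not reported: its free face is 8 to 22 mm in from the mouth. It yields 3.5 mm under 0.4 to 0.8 N, then it is a hard stop, to be felt with a few newtons. The tip must end with the pad bearing on it.
- lane1 (a point): Clip seat of lane 1 (left lane seen from the robot): on the bar between the clip's jaws, 12 mm above the bench, at tray x = +14, y = +46 mm, 64 mm before the tunnel's mouth. Axes as the tray's. From x = +22 to +78 mm the lane has only the tray's floor under it, 4 mm above the bench: there fingers have room beside and a little below an instrument, also in the neighbouring lanes' presence.
- lane2 (a point): Clip seat of lane 2 (middle), at tray x = +14, y = 0 mm, otherwise like lane1. The clip: two sprung steel jaws, 10 mm long along x. Their flared mouth opens upwards, 18 mm wide at the top (33 mm above the bench), and narrows to 7.5 mm at the lips (23.5 mm above the bench). Instruments, 10 mm thick, ride on the flares until pressed down with some 5 to 10 N; the pocket below then grips them lightly.
- lane3 (a point): Clip seat of lane 3 (right), at tray x = +14, y = -46 mm, otherwise like lane1. An instrument held level above the clips is too high for the tunnel: it goes in tip first, nose-down by 14 to 24 degrees, until the tip has pushed the pad in; eased back 1 to 2 mm from the hard stop, the handle is swung down and pressed into the clip, which then holds it against the pad's spring.
- tweezers: Pair of steel tweezers, the shortest instrument: 123 mm long, lying flat, at most 11 mm wide, 10 mm high, 18 g. Origin: middle of its length, on the underside. Its own +y points to the two fine tips (4 mm wide and high there), -y to the closed heel; z up. From 20 mm behind the middle to 29 mm before it, it is about 10 mm wide; grip it there across x. It is rigid. When seated its widest part lies in the clip.
- tweezers_tip (a point): Tips of the tweezers, on the centre line, 5 mm above its underside.
- tweezers_heel (a point): Closed heel end of the tweezers, on the centre line, 5 mm above its underside.
- thermometer: Probe thermometer, the longest instrument: a slim straight rod 184 mm long, about 8.5 mm thick at the probe tip and 10 mm at the handle end with the coloured cap, 30 g. Origin: middle of its length, on the underside. Its own -x points to the probe tip, +x to the handle end; z up. Grip it across y.
- thermometer_tip (a point): Probe tip of the thermometer, on its axis, 5 mm above its underside.
- thermometer_heel (a point): Handle end of the thermometer, on its axis, 5 mm above its underside.
- spatula: Laboratory spatula 157 mm long, 35 g: a flat steel blade 38 mm long, 11 mm wide, 2.4 mm thick, on a short thin shank, and a straight grey handle 114 mm long with a 10 x 10 mm section, ribbed near the blade. Origin: on the underside of the handle, 80 mm behind the blade's tip and 77 mm before the handle's end. Its own +x points to the blade's tip; z up. The handle runs from x = -77 to +37 mm; grip it across y.
- spatula_tip (a point): Tip of the spatula's blade, on the centre line, 5 mm above the underside of the handle.
- spatula_heel (a point): End of the spatula's handle, on the centre line, 5 mm above its underside.
- bottle_wash: white wash bottle with a white cap, 54 mm across, 115 mm high, near the front edge between the tray and the row of instruments; stays where it is
- marker_red: marker pen, 135 mm long, 15 mm thick, lying near the front edge of the bench, before the row of instruments; not part of the kit, stays where it is
- micropipette: micropipette, 228 mm long, 27 mm thick, lying across the front of the bench, before the tray; stays where it is
- tape_roll_white: flat roll of tape, 72 mm across, 19 mm high, lying behind and to the left of the tray; stays where it is

How it is judged (in metres and radians):
At the end, for the whole second after the job is handed in: Left lane tweezers, middle thermometer, right spatula, at rest: each tip in its lane's tunnel with the sprung pad bearing on it (over 0.1 N), each handle snapped into the clip, its heel within 12 mm of the lane's centre line and at most 12 mm above the bars (5 mm when flat) (contact force between each of tweezers, thermometer, spatula and cushions above 0.1 N and x of tweezers_tip in the frame of lane1 between 0.068 and 0.096 m and y of tweezers_tip in the frame of lane1 between -0.01 and 0.01 m and z of tweezers_tip in the frame of lane1 between -0.002 and 0.016 m and y of tweezers_heel in the frame of lane1 between -0.012 and 0.012 m and z of tweezers_heel in the frame of lane1 between -0.003 and 0.012 m and linear speed of each of tweezers, thermometer, spatula below 0.01 m/s and x of thermometer_tip in the frame of lane2 between 0.068 and 0.096 m and y of thermometer_tip in the frame of lane2 between -0.01 and 0.01 m and z of thermometer_tip in the frame of lane2 between -0.002 and 0.016 m and y of thermometer_heel in the frame of lane2 between -0.012 and 0.012 m and z of thermometer_heel in the frame of lane2 between -0.003 and 0.012 m and x of spatula_tip in the frame of lane3 between 0.068 and 0.096 m and y of spatula_tip in the frame of lane3 between -0.01 and 0.01 m and z of spatula_tip in the frame of lane3 between -0.002 and 0.016 m and y of spatula_heel in the frame of lane3 between -0.012 and 0.012 m and z of spatula_heel in the frame of lane3 between -0.003 and 0.012 m); the robot touches nothing.
It fails at once if an instrument's tip is rammed into its cushion's hard stop with more than 25 N (contact force between any of tweezers, thermometer, spatula and cushions above 25 N).
It fails at once if the white wash bottle with a white cap is moved by more than 25 mm (distance of bottle_wash from where it was at the start of the episode above 0.025 m).
It fails at once if the marker pen is moved by more than 25 mm (distance of marker_red from where it was at the start of the episode above 0.025 m).
It fails at once if the micropipette is moved by more than 25 mm (distance of micropipette from where it was at the start of the episode above 0.025 m).
It fails at once if the flat roll of tape is moved by more than 25 mm (distance of tape_roll_white from where it was at the start of the episode above 0.025 m).
It also fails if it takes over 72 s, if anything falls off the work surface, if the arm or the gripper's body presses on something with over 40 N, if the wrist force passes 120 N, or if a joint passes its speed limit or range.

## Working session

There is one attempt and no reset: what is moved stays moved. The work goes in short steps, Python scripts to look and compute and a tool call to move; the robot and the scene stay as the last step left them, time stands still between calls to the robot, and variables do not carry over. Pictures are saved under pics/ and viewed, and the job is handed in when it is done.

Besides the shell and the picture viewer there is one more tool, called after "Call:" by a JSON object that holds its "fn" and its "kwargs", one argument or row to a line. carry_out: Moves the arm, as the interface text tells. Its arguments: {"type":"object","properties":{"plan":{"type":"array"},"grip_force":{"type":"number"}},"required":["plan"]}

```bash
ls; mkdir -p pics; python3 - <<'E'
from rig import ctrl
import cv2,numpy as np
print(ctrl.sense())
for n in("top","side"):
    c=ctrl.capture(n); cv2.imwrite(f"pics/{n}0.png",c["color"]); np.savez(f"pics/{n}0.npz",**c)
    print(n,c["fx"],c["fy"],c["cx"],c["cy"],c["dist_coeffs"],c["cam_to_world"])
E
```

```text
pics
{'time_s': 0.0, 'joints': array([ 9.57588904e-01,  3.13450691e-01,  1.49846053e+00,  4.94221267e-05,
        1.33101058e+00, -2.23381934e-01]), 'dq': array([ 0.00015054,  0.00014511, -0.00014041,  0.00171765, -0.00010303,
       -0.00014605]), 'tau': array([ 6.50218499e-05, -4.12267399e+01, -2.59744889e+01, -1.78483556e-04,
        4.13499321e-03,  1.78556195e-05]), 'eef_pos': array([199.32664585, 485.36458079, 203.92592581]), 'ee_rot': array([-2.91882038e-04,  1.93686663e-01,  9.81063216e-01, -5.97525965e-04]), 'force': array([-0.02129101,  0.35717545,  0.25946847]), 'wrist_torque': array([-0.01079762,  0.00472975, -0.01931078]), 'grip_width': 1.0005349459457051}
top 463.95714092922583 463.95714092922583 257.70985415377834 196.34737518306167 [-0.12731204  0.          0.          0.          0.        ] [[ 3.76076171e-04  9.77151268e-01 -2.12544720e-01  3.17130409e+02]
 [-9.99999347e-01  1.38138031e-04 -1.13432210e-03  4.31793118e+01]
 [-1.07904377e-03  2.12545008e-01  9.77150682e-01  1.10258670e+03]
 [ 0.00000000e+00  0.00000000e+00  0.00000000e+00  1.00000000e+00]]
side 491.76026646739456 491.76026646739456 253.2096333043043 197.38948395341797 [-0.03126945  0.          0.          0.          0.        ] [[ 9.05215891e-01  1.56995790e-01 -3.94887974e-01  1.04715796e+02]
 [-4.24932821e-01  3.43236365e-01 -8.37628137e-01 -8.70080548e+02]
 [ 4.03582157e-03  9.26035161e-01  3.77415676e-01  4.69951066e+02]
 [ 0.00000000e+00  0.00000000e+00  0.00000000e+00  1.00000000e+00]]
```

View pics/top0.png

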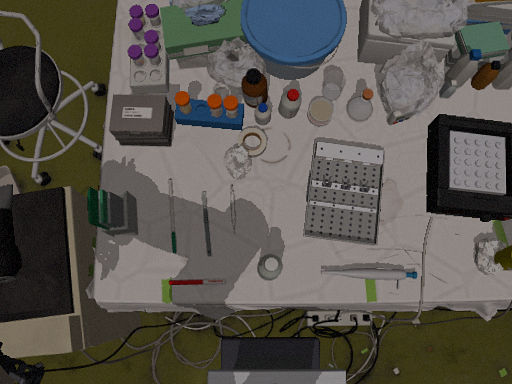

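View pics/side0.png

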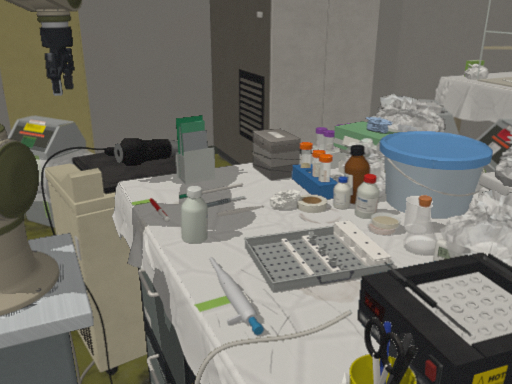

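```bash
cat > h.py <<'E'
import numpy as np,cv2
def load(f): return dict(np.load(f))
def ray(c,uv):
    K=np.array([[c["fx"],0,c["cx"]],[0,c["fy"],c["cy"]],[0,0,1]],float)
    p=cv2.undistortPoints(np.array(uv,float).reshape(-1,1,2),K,c["dist_coeffs"]).reshape(-1,2)
    d=np.c_[p[:,0],-p[:,1],-np.ones(len(p))]
    T=c["cam_to_world"]; return T[:3,3],d@T[:3,:3].T
def onplane(c,uv,z):
    o,d=ray(c,uv); s=(z-o[2])/d[:,2]; return o+d*s[:,None]
def proj(c,P):
    T=np.linalg.inv(c["cam_to_world"]); P=np.array(P,float).reshape(-1,3)@T[:3,:3].T+T[:3,3]
    P=P*[1,-1,-1]
    K=np.array([[c["fx"],0,c["cx"]],[0,c["fy"],c["cy"]],[0,0,1]],float)
    return cv2.projectPoints(P,np.zeros(3),np.zeros(3),K,c["dist_coeffs"])[0].reshape(-1,2)
E
python3 - <<'E'
from h import *
c=load("pics/top0.npz"); im=c["color"]
def crop(n,x0,y0,x1,y1,s): cv2.imwrite(n,cv2.resize(im[y0:y1,x0:x1],None,fx=s,fy=s,interpolation=cv2.INTER_CUBIC))
crop("pics/instr.png",150,165,260,295,4.5)
crop("pics/tray.png",295,130,395,250,5)
E
```

```text
(no output)
```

View pics/instr.png

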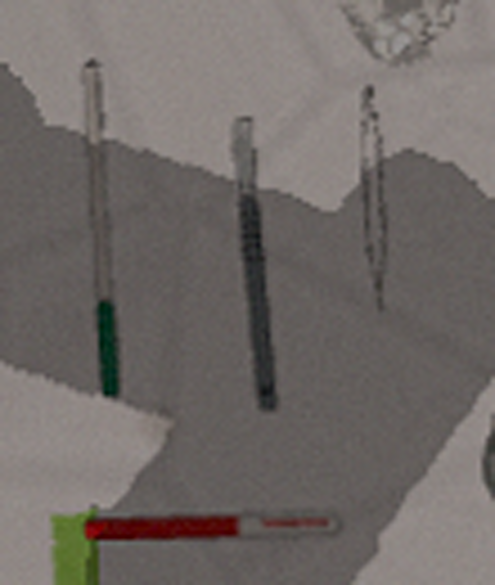

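View pics/tray.png

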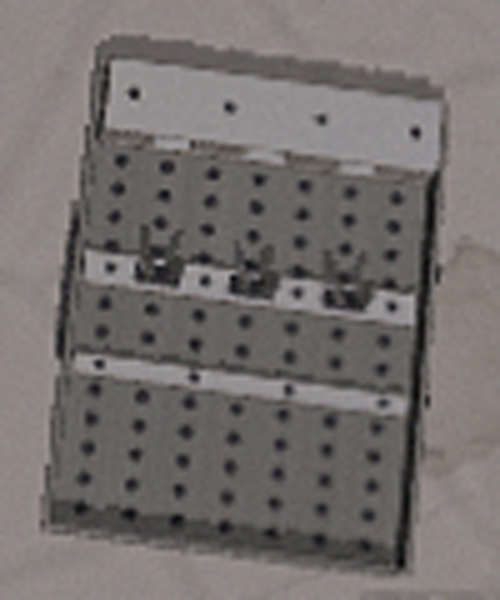

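```bash
python3 - <<'E'
from h import *
from rig import ctrl
for n in("top","side"):
    L=[ctrl.capture(n) for _ in range(6)]
    c=L[0]; c["color"]=np.mean([l["color"] for l in L],0).astype(np.uint8)
    c["range_z"]=np.median([l["range_z"] for l in L],0)
    np.savez(f"pics/{n}1.npz",**c)
    im=c["color"]
    def crop(nm,x0,y0,x1,y1,s):
        a=cv2.resize(im[y0:y1,x0:x1],None,fx=s,fy=s,interpolation=cv2.INTER_LANCZOS4)
        cv2.imwrite(nm,cv2.convertScaleAbs(a,alpha=1.5))
    if n=="top":
        crop("pics/tw1.png",215,175,255,245,8); crop("pics/tr1.png",300,130,395,250,5)
    else:
        crop("pics/s1.png",150,160,280,230,6); crop("pics/s2.png",235,210,400,300,4.8)
E
```

```text
(no output)
```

View pics/tw1.png

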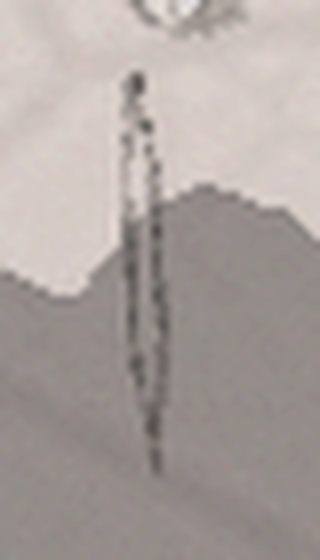

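View pics/s1.png

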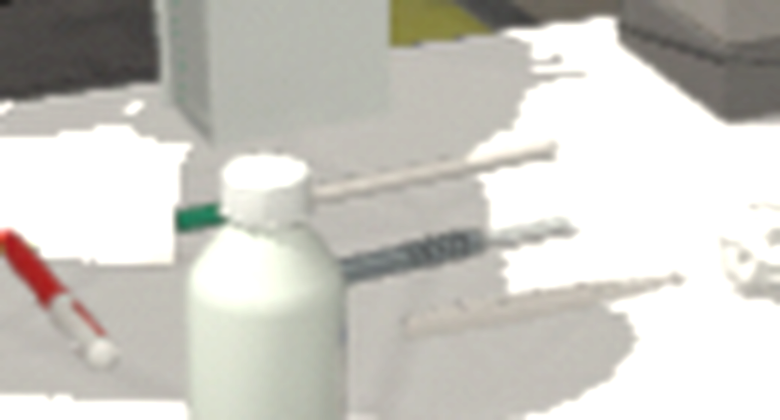

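View pics/s2.png

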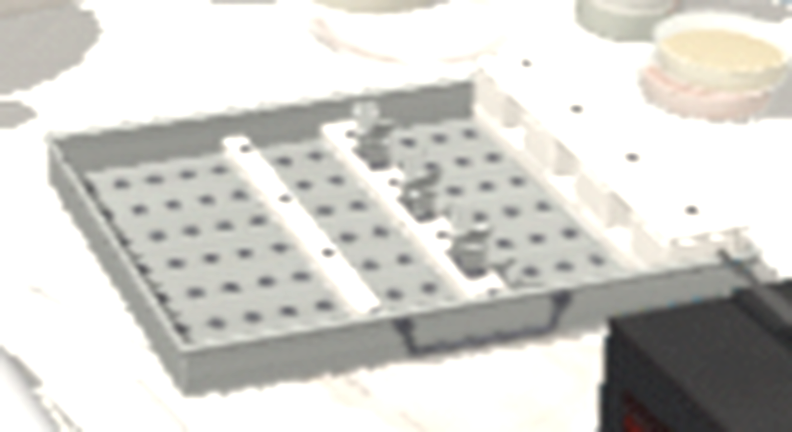

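View pics/tr1.png

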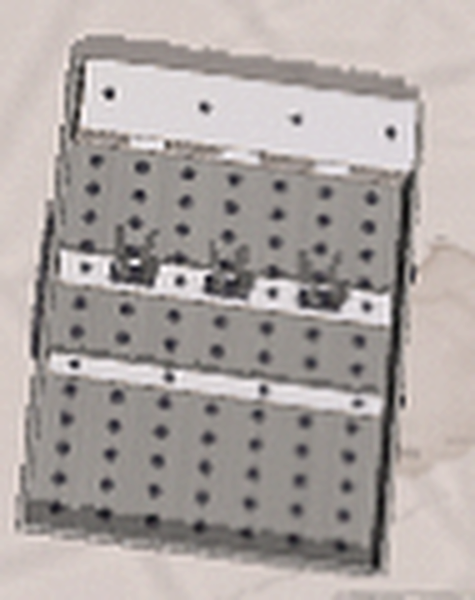

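```bash
python3 - <<'E'
from h import *
c=load("pics/side1.npz"); im=c["color"]
a=cv2.resize(im[200:220,212:268],None,fx=14,fy=14,interpolation=cv2.INTER_LANCZOS4)
b=cv2.normalize(a,None,0,255,cv2.NORM_MINMAX); cv2.imwrite("pics/tws.png",b)
r=c["range_z"]; H,W=r.shape
def pts(c):
    r=c["range_z"]; v,u=np.mgrid[:384,:512]; o,d=ray(c,np.c_[u.ravel(),v.ravel()])
    return (o+d*r.reshape(-1,1)).reshape(384,512,3)
P=pts(c); np.set_printoptions(precision=0,suppress=True,linewidth=200)
t=load("pics/top1.npz"); Q=pts(t)
print("top z tweezers"); print(Q[180:238:2,226:242,2])
print("bench", np.median(Q[250:262,180:250,2]), np.median(Q[170:230,395:420,2]))
E
```

```text
top z tweezers
[[ 0.  1. -1. -1.  0. -1.  2.  1. -2.  0. -1. -3.  1. -0.  2. -0.]
 [ 1. -1.  1. -0.  1. -2. -0.  1. -0.  0.  2. -0. -0. -0. -1.  1.]
 [ 2.  1.  1. -1.  2. -0.  0.  0. -0.  1.  0. -0. -0. -1. -0.  1.]
 [ 0.  1.  0. -1.  1. -1.  2. -2.  1.  2. -1. -1.  0. -2. -1. -0.]
 [ 0. -3. -1.  0. -1.  0.  6. -1. -0.  2. -1.  1. -1.  1.  0.  2.]
 [-0. -0. -0.  0. -0.  0.  2. -2. -0. -1.  0.  1.  0. -1.  1.  0.]
 [ 1. -1. -1. -1. -1. -0. -1.  4.  1. -3.  1. -3. -0. -0. -0. -1.]
 [-0.  1. -1.  1.  4.  0.  1.  7.  0. -1.  0. -1. -1.  0. -1.  0.]
 [ 2.  0. -2. -0.  6.  1. -1.  1.  0. -0.  0. -1. -1. -1. -0.  2.]
 [-1. -1.  1.  1.  4.  1. -3.  1. -0.  0. -2. -0.  0.  0. -0. -1.]
 [ 0.  0. -0. -1.  5.  1.  1. -1.  4. -1. -1. -0.  0.  1.  1.  1.]
 [ 1. -1. -1. -1.  0.  1. -0. -0.  7.  2.  1.  0. -0. -1.  1.  1.]
 [-1.  1. -2. -1.  0. -2. -1. -0.  7. -0. -1.  0.  0. -0.  0. -0.]
 [ 2.  1. -1. -1.  0. -1. -0.  0.  7. -0.  2.  2. -1.  3. -1. -1.]
 [ 1. -0.  1.  0.  0. -2. -0. -2.  5. -0.  0. -2. -0. -0. -1.  0.]
 [-1.  0. -1.  0. -0.  5.  0. -2.  1. -1. -0. -0. -1.  1. -2. -1.]
 [ 1.  0.  0.
[... 204 characters left out ...]
.  2. 10.  1. -0.  0.  7.  0.  1. -1.  1.  2. -0.]
 [ 0.  0.  1. -0. -0.  0.  1.  1.  1.  2. -1.  0.  2.  1. -1.  0.]
 [ 0.  1.  1. -0. -0.  1.  8. -0. -0. -1.  0.  1.  1.  1. -0.  0.]
 [ 0.  1. -1. -0. -1.  1.  8.  1.  0.  2.  1.  1. -1. -2. -0.  0.]
 [ 1.  0.  2.  1. -0. -0.  0.  1.  9. -0.  3. -0.  0.  2. -1.  2.]
 [ 1.  0.  1. -0. -1.  1. -0.  9.  9. -1.  2.  1.  1.  1.  1. -0.]
 [ 1. -0.  0. -0. -2. -0. -2.  9. 10. -0. -0.  2. -0.  1. -0.  0.]
 [ 0.  2.  0.  0.  2.  1.  1. -1.  9.  0.  2. -2.  2.  1. -1.  1.]
 [-1. -2. -1.  1.  2. -1. -1.  1. -1. -1.  1.  0. -1.  1.  1.  2.]
 [-1.  1. -1.  1. -1.  0. -0.  1. -1. -0.  2.  1. -1.  0.  1.  2.]]
bench 0.19188054749758976 0.15658513933590257
```

View pics/tws.png

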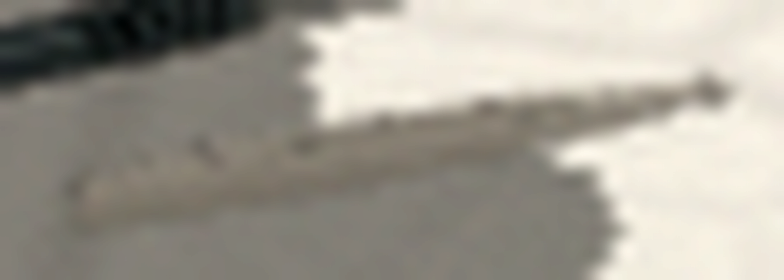

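```bash
python3 - <<'E'
from h import *
np.set_printoptions(precision=2,suppress=True,linewidth=180)
t=load("pics/top1.npz"); im=t["color"].astype(float)
# (name, top px, bottom px)
S={"therm":((170,178),(174.8,252),184),"spat":((204,191),(209.5,256),157),"tw":((231.7,184.5),(234.6,233.5),123)}
for n,(a,b,L) in S.items():
    rows=np.arange(int(a[1])-5,int(b[1])+6); out=[]
    for r in rows:
        xc=a[0]+(b[0]-a[0])*(r-a[1])/(b[1]-a[1])
        xs=np.arange(int(xc)-9,int(xc)+11); row=im[r,xs]
        side=np.abs(xs-xc)>4.5
        # linear bg
        g=row-np.median(row[side],0); w=np.abs(g).sum(1); w=np.clip(w-12,0,None); w[side]=0
        out.append((r,(w*xs).sum()/max(w.sum(),1e-6),w.sum()))
    o=np.array(out); 
    ok=(o[:,2]>25)&(o[:,0]>a[1]+2)&(o[:,0]<b[1]-2)
    vx,vy,x0,y0=cv2.fitLine(o[ok][:,[1,0]].astype(np.float32),cv2.DIST_HUBER,0,.01,.01).ravel()
    f=lambda r:x0+vx/vy*(r-y0)
    print(n,"resid",np.std(o[ok][:,1]-f(o[ok][:,0])))
    print(" strength top",o[:9,2].round(0)," bot",o[-9:,2].round(0), rows[0],rows[-1])
    P=onplane(t,[(f(a[1]),a[1]),(f(b[1]),b[1])],7)
    d=P[0]-P[1]; print(P, "len",np.linalg.norm(d),L,"yaw deg",np.degrees(np.arctan2(d[1],d[0])),"mid",P.mean(0))
E
```

```text
therm resid 0.24538760878475238
 strength top [ 10.  21.   2.   6.   7. 196. 600. 286. 354.]  bot [786. 773. 802. 824. 626. 373. 111. 382.   0.] 173 257
[[601.41 260.87   7.  ]
 [420.44 243.79   7.  ]] len 181.7703031452946 184 yaw deg 5.393448343866479 mid [510.93 252.33   7.  ]
spat resid 0.2174192894448873
 strength top [  0.   0.   0.   0.   1. 567. 300. 345. 334.]  bot [588. 570. 512. 152.   0.   0.   0.   0.   0.] 186 261
[[568.7  177.05   7.  ]
 [411.4  159.12   7.  ]] len 158.32420858504577 157 yaw deg 6.501313023868264 mid [490.05 168.08   7.  ]
tw resid 0.6852302654715687
 strength top [ 20.   6.   0.   0.   1. 271. 475. 405. 210.]  bot [ 36.  98. 104.  87.  50.  11.   8.   0.   0.] 179 238
[[584.91 106.69   7.  ]
 [465.01 101.07   7.  ]] len 120.02774857515101 123 yaw deg 2.6824540522998115 mid [524.96 103.88   7.  ]
```

```bash
python3 - <<'E'
from h import *
np.set_printoptions(precision=2,suppress=True,linewidth=180)
t=load("pics/top1.npz"); im=cv2.cvtColor(t["color"],cv2.COLOR_BGR2GRAY).astype(float)
def cen(u,v):
    u=u/5-.4+300; v=v/5-.4+130
    for _ in range(3):
        x=np.arange(round(u)-2,round(u)+3); y=np.arange(round(v)-2,round(v)+3)
        g=im[np.ix_(y,x)]; w=np.clip(np.percentile(g,60)-g-8,0,None); 
        u=(w*x[None]).sum()/w.sum(); v=(w*y[:,None]).sum()/w.sum()
    return u,v
G=[cen(*p) for p in[(109,93),(204,107),(297,119),(391,131)]]
R=[cen(*p) for p in[(74,364),(168,377),(263,389),(358,403)]]
C=[cen(*p) for p in[(85,267),(180,280),(272,293),(367,306)]]
PG,PR,PC=onplane(t,G,34),onplane(t,R,12),onplane(t,C,12)
print(PG,PR,PC)
ys=np.array([69,23,-23,-69.])
src=np.r_[np.c_[[-34]*4,ys],np.c_[[14]*4,ys]]; dst=np.r_[PR,PC][:,:2]
sc=src.mean(0); dc=dst.mean(0); A=(src-sc).T@(dst-dc); U,s,Vt=np.linalg.svd(A); Rm=(U@Vt).T
tt=dc-Rm@sc; print("yaw",np.degrees(np.arctan2(Rm[1,0],Rm[0,0])),"t",tt); print("res",dst-(src@Rm.T+tt))
print("guard holes in tray",(PG[:,:2]-tt)@Rm)
print("scale",s.sum()/((src-sc)**2).sum())
# corners check
px=lambda u,v:(u/5-.4+300,v/5-.4+130)
print("guard corners tray",(onplane(t,[px(83,57),px(417,102),px(75,133),px(410,172)],34)[:,:2]-tt)@Rm)
print("clips",(onplane(t,[px(133,268),px(228,280),px(322,293)],20)[:,:2]-tt)@Rm)
# side
s=load("pics/side1.npz"); ims=cv2.cvtColor(s["color"],cv2.COLOR_BGR2GRAY).astype(float)
pr=proj(s,np.c_[src@Rm.T+tt,[12]*8]); print("side proj crop coords",(pr-[235,210]+.4)*4.8)
E
```

```text
[[ 668.78 -109.59   34.  ]
 [ 661.89 -156.01   34.  ]
 [ 656.   -200.52   34.  ]
 [ 649.61 -246.49   34.  ]] [[ 544.03  -91.33   12.  ]
 [ 537.12 -137.18   12.  ]
 [ 531.68 -182.35   12.  ]
 [ 525.24 -229.2    12.  ]] [[ 587.38  -98.48   12.  ]
 [ 580.7  -144.47   12.  ]
 [ 574.84 -189.49   12.  ]
 [ 568.03 -235.44   12.  ]]
yaw -8.044460832051792 t [ 566.03 -164.89]
res [[ 2.01  0.49]
 [ 1.54  0.18]
 [ 2.54  0.56]
 [ 2.53 -0.75]
 [-2.17  0.05]
 [-2.41 -0.39]
 [-1.83  0.13]
 [-2.21 -0.27]]
guard holes in tray [[ 94.    69.14]
 [ 93.67  22.2 ]
 [ 94.08 -22.69]
 [ 94.18 -69.09]]
scale 0.987191474715396
guard corners tray [[110.54  83.57]
 [111.53 -80.98]
 [ 71.6   83.14]
 [ 75.57 -80.3 ]]
clips [[ 12.63  46.55]
 [ 13.22   0.27]
 [ 13.27 -45.74]]
side proj crop coords [[239.06 150.26]
 [278.75 200.14]
 [321.94 254.42]
 [369.1  313.68]
 [344.18 135.47]
 [387.7  184.03]
 [434.99 236.81]
 [486.55 294.36]]
```

```bash
cat > p.py <<'E'
import numpy as np,json,sys
from scipy.spatial.transform import Rotation as R, Slerp
from rig import ctrl
np.set_printoptions(precision=2,suppress=True,linewidth=160)
LYAW=-8.04; T0=np.array([567.,-165.0])
def rot(yaw,tilt):
    p,t=np.radians([yaw,tilt]); f=np.array([np.cos(p)*np.cos(t),np.sin(p)*np.cos(t),-np.sin(t)])
    x=-f; y=np.array([-np.sin(p),np.cos(p),0]); return R.from_matrix(np.c_[x,y,np.cross(x,y)])
def tray(x,y,z):
    a=np.radians(LYAW); c,s=np.cos(a),np.sin(a)
    return np.array([T0[0]+c*x-s*y,T0[1]+s*x+c*y,z])
def cur():
    s=ctrl.sense(); q=np.array(s["ee_rot"]); return np.array(s["eef_pos"]),R.from_quat(q[[1,2,3,0]]),s
def rows(p0,r0,p1,r1,n,g,ease=False):
    """rows from pose 0 to 1, linear"""
    sl=Slerp([0,1],R.concatenate([r0,r1])); P,Q=p0,r0
    for i in range(1,n+1):
        a=i/n; 
        if ease: a=.5-.5*np.cos(np.pi*a)
        tp=p0+(p1-p0)*a; tq=sl(a)
        d=np.round(Q.inv().apply(tp-P),1); w=np.round(np.degrees((Q.inv()*tq).as_rotvec())/6,2)
        print(json.dumps([g,d.tolist(),w.tolist()]).replace(" ","")+",")
        P=P+Q.apply(d); Q=Q*R.from_rotvec(np.radians(w*6))
    return P,Q
def show():
    p,q,s=cur(); m=q.as_matrix(); f=-m[:,0]
    print("t %.2f"%s["time_s"],"pos",p,"yaw %.2f tilt %.2f roll %.2f"%(np.degrees(np.arctan2(f[1],f[0])),-np.degrees(np.arcsin(f[2])),np.degrees(np.arcsin(m[2,1]))),"F",s["force"],"M",s["wrist_torque"],"g %.1f"%(s["grip_width"]*85.4),"J",s["joints"])
def trayof(P):
    a=np.radians(LYAW); c,s=np.cos(a),np.sin(a); d=np.array(P[:2])-T0
    return np.array([c*d[0]+s*d[1],-s*d[0]+c*d[1],P[2]])
E
python3 - <<'E'
from p import *
show()
p,q,s=cur()
p0=np.array([199.5,485.6,204.5])
tgt=rot(2.7,0)
P,Q=rows(p0,q,np.array([538.6,104.5,50]),tgt,14,30)
print(P); P,Q=rows(P,Q,np.array([538.6,104.5,2]),tgt,4,30)
E
```

```text
t 0.70 pos [199.54 485.62 204.5 ] yaw -22.34 tilt -0.00 roll 0.00 F [-0.15  0.03  0.1 ] M [ 0.05 -0.04  0.02] g 85.5 J [ 0.96  0.31  1.5  -0.    1.33 -0.22]
[30,[-32.7,-16.0,11.0],[0.0,0.0,-0.3]],
[30,[-32.3,-17.0,11.1],[0.0,0.0,-0.3]],
[30,[-31.7,-18.0,11.0],[0.0,0.0,-0.29]],
[30,[-31.1,-18.9,11.0],[0.0,0.0,-0.3]],
[30,[-30.5,-19.9,11.1],[0.0,0.0,-0.3]],
[30,[-29.9,-20.9,11.0],[0.0,0.0,-0.3]],
[30,[-29.2,-21.8,11.1],[0.0,0.0,-0.3]],
[30,[-28.5,-22.7,11.0],[0.0,0.0,-0.29]],
[30,[-27.8,-23.6,11.0],[0.0,0.0,-0.3]],
[30,[-27.0,-24.4,11.1],[0.0,0.0,-0.3]],
[30,[-26.3,-25.2,11.0],[0.0,0.0,-0.3]],
[30,[-25.4,-26.1,11.0],[0.0,0.0,-0.3]],
[30,[-24.6,-26.9,11.1],[0.0,0.0,-0.29]],
[30,[-23.8,-27.6,11.0],[0.0,0.0,-0.3]],
[538.56 104.46  50.01]
[30,[-0.0,0.0,12.0],[0.0,0.0,-0.0]],
[30,[-0.0,0.0,12.0],[0.0,0.0,-0.0]],
[30,[-0.0,0.0,12.0],[0.0,0.0,-0.0]],
[30,[-0.0,0.0,12.0],[0.0,0.0,-0.0]],
```

Call:
{"fn": "carry_out", "kwargs": {
  "plan": [
    [30,[-32.7,-16.0,11.0],[0,0,-0.3]],
    [30,[-32.3,-17.0,11.1],[0,0,-0.3]],
    [30,[-31.7,-18.0,11.0],[0,0,-0.29]],
    [30,[-31.1,-18.9,11.0],[0,0,-0.3]],
    [30,[-30.5,-19.9,11.1],[0,0,-0.3]],
    [30,[-29.9,-20.9,11.0],[0,0,-0.3]],
    [30,[-29.2,-21.8,11.1],[0,0,-0.3]],
    [30,[-28.5,-22.7,11.0],[0,0,-0.29]],
    [30,[-27.8,-23.6,11.0],[0,0,-0.3]],
    [30,[-27.0,-24.4,11.1],[0,0,-0.3]],
    [30,[-26.3,-25.2,11.0],[0,0,-0.3]],
    [30,[-25.4,-26.1,11.0],[0,0,-0.3]],
    [30,[-24.6,-26.9,11.1],[0,0,-0.29]],
    [30,[-23.8,-27.6,11.0],[0,0,-0.3]],
    [30,[0,0,0],[0,0,0]],
    [30,[0,0,0],[0,0,0]]
  ],
  "grip_force": 25
}}

```text
time_s: 2.03
eef_pos: [538.9, 103.2, 49.2]
ee_rot: [-0.001, -0.022, 1.0, 0.0]
force: [-1.1, 0.6, 0.5]
grip_width: 0.354
```

```bash
python3 - <<'E'
from p import *; from h import *
show()
c=ctrl.capture("top"); im=c["color"]
cv2.imwrite("pics/t2.png",cv2.convertScaleAbs(cv2.resize(im[140:270,150:280],None,fx=5,fy=5,interpolation=cv2.INTER_CUBIC),alpha=1.5))
np.savez("pics/t2.npz",**c)
c=ctrl.capture("side"); im=c["color"]
cv2.imwrite("pics/s2b.png",cv2.convertScaleAbs(cv2.resize(im[120:240,160:320],None,fx=5,fy=5,interpolation=cv2.INTER_CUBIC),alpha=1.4))
E
```

```text
t 2.03 pos [538.95 103.23  49.2 ] yaw 2.53 tilt 0.07 roll 0.01 F [-1.1   0.65  0.47] M [ 0.01  0.04 -0.  ] g 30.2 J [-0.02  0.53  1.61  0.    1.   -1.64]
```

View pics/t2.png

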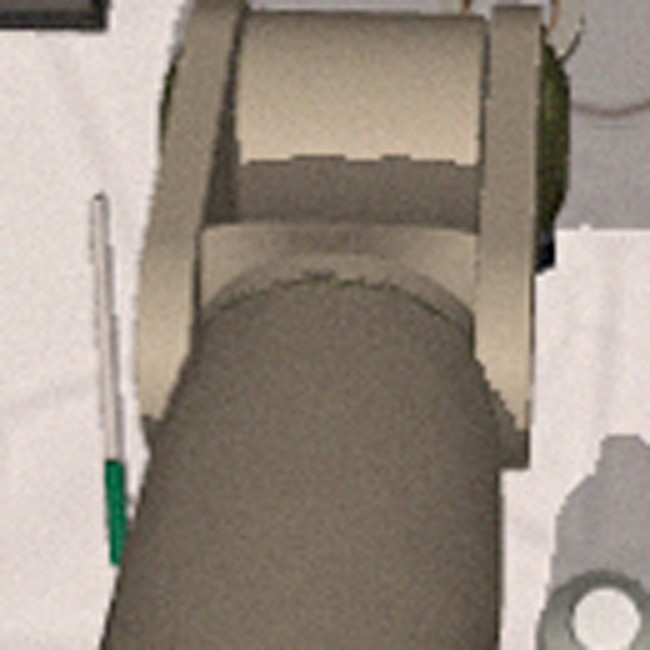

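View pics/s2b.png

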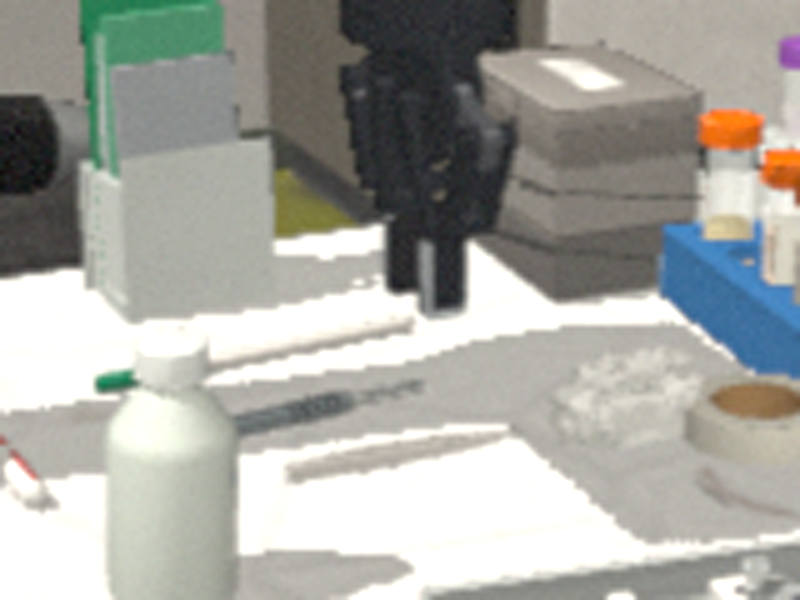

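Call:
{"fn": "carry_out", "kwargs": {
  "plan": [
    [30,[0,1,14],[0,0,-0.03]],
    [30,[0,0,14],[0,0,0]],
    [30,[0,0,12],[0,0,0]],
    [30,[0,0,7.2],[0,0,0]],
    [30,[0,0,0],[0,0,0]],
    [0,[0,0,0],[0,0,0]],
    [0,[0,0,0],[0,0,0]],
    [0,[0,0,0],[0,0,0]],
    [0,[0,0,0],[0,0,0]]
  ]
}}

```text
time_s: 2.88
eef_pos: [538.8, 105.6, 3.4]
ee_rot: [0.001, -0.025, 1.0, -0.0]
force: [0.4, 0.3, 0.3]
grip_width: -0.0
```

```bash
python3 - <<'E'
from p import *; from h import *
show()
E
```

```text
t 2.88 pos [538.85 105.56   3.43] yaw 2.87 tilt -0.06 roll -0.00 F [0.42 0.34 0.29] M [ 0.01 -0.   -0.  ] g -0.0 J [-0.02  0.6   1.64 -0.    0.9  -1.64]
```

```bash
cat > look.py <<'E'
import sys; from h import *; from rig import ctrl
n,view,x0,y0,x1,y1,s=sys.argv[1],sys.argv[2],*map(float,sys.argv[3:8]); x0,y0,x1,y1=map(int,(x0,y0,x1,y1))
c=ctrl.capture(view); np.savez(f"pics/{n}.npz",**c)
cv2.imwrite(f"pics/{n}.png",cv2.convertScaleAbs(cv2.resize(c["color"][y0:y1,x0:x1],None,fx=s,fy=s,interpolation=cv2.INTER_CUBIC),alpha=1.4))
E
python3 look.py s3 side 190 130 290 230 6
```

```text
(no output)
```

View pics/s3.png

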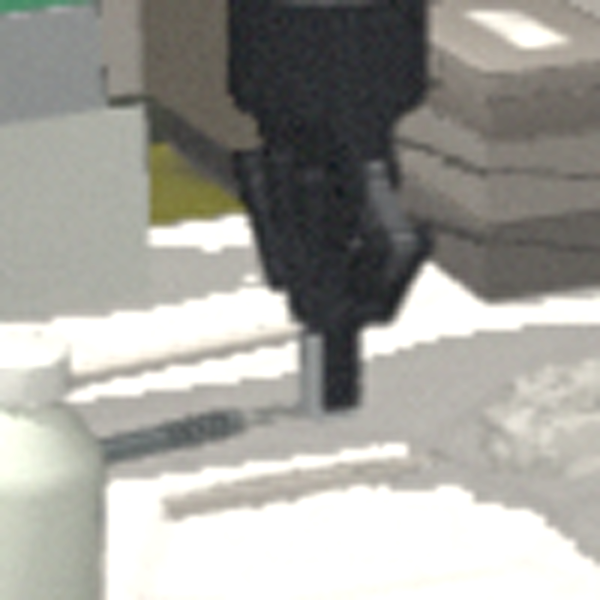

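```bash
python3 - <<'E'
from p import *; from h import *
s=load("pics/s3.npz"); t=load("pics/top1.npz")
print(proj(s,[538.85,105.6,3.4]))
print(onplane(s,[(190+335/6,130+410/6)],3))
print("tw heel/tip side",onplane(s,[(190+165/6,130+505/6),(190+430/6,130+460/6)],5))
print("spat tip side",onplane(s,[(190+305/6,130+408/6)],5))
print("tray: BL corner top z22, front right corner",proj(s,[tray(-116,86,22),tray(-116,-86,22)]), "seen",235+50/4.8,210+137/4.8,235+182/4.8,210+352/4.8)
# top at depth consistency
print("side proj of top tweezers",proj(s,[[586,106.8,5],[464,101,5]]))
P=onplane(t,[(170,178)],5); print(P,proj(s,P), "seen therm tip", 150+555/6,160+150/6)
E
```

```text
[[243.29 209.63]]
[[573.83 168.27   3.  ]]
tw heel/tip side [[472.52 103.17   5.  ]
 [584.6  100.11   5.  ]]
spat tip side [[561.37 171.02   5.  ]]
tray: BL corner top z22, front right corner [[243.68 238.05]
 [271.74 282.07]] seen 245.41666666666666 238.54166666666666 272.9166666666667 283.33333333333337
side proj of top tweezers [[260.97 205.57]
 [214.39 215.15]]
[[601.93 259.75   5.  ]] [[241.31 184.22]] seen therm tip 242.5 185.0
```

```bash
python3 - <<'E'
from p import *; from h import *
s=load("pics/s3.npz")
show()
print(proj(s,[[538.85,105.6,z] for z in (3.4,22,30)]))
for u,v in [(246,190),(246,194),(246,196),(247,198),(246,200),(246,205),(243,195),(249,190)]:
    o,d=ray(s,[(u,v)]); print(u,v,(o+d*s["range_z"][v,u])[0])
E
```

```text
t 2.93 pos [538.8 105.5   3.3] yaw 2.87 tilt -0.05 roll -0.00 F [0.25 0.34 0.32] M [-0.05 -0.01  0.01] g 0.1 J [-0.02  0.6   1.64 -0.    0.9  -1.64]
[[243.29 209.63]
 [243.26 202.39]
 [243.25 199.25]]
246 190 [538.69  89.48  59.06]
246 194 [540.06  92.55  47.81]
246 196 [538.99  90.21  43.86]
247 198 [546.69 101.56  33.33]
246 200 [571.4  161.91   1.3 ]
246 205 [558.8  134.09   0.76]
243 195 [534.2   96.47  44.87]
249 190 [549.9   97.36  54.44]
```

Call:
{"fn": "carry_out", "kwargs": {
  "plan": [
    [30,[0,0,0],[0,0,0]],
    [30,[0,0,0],[0,0,0]],
    [30,[0,0,0],[0,0,0]],
    [30,[0,0,8],[0,0,0]],
    [30,[0,0,8],[0,0,0]],
    [30,[0,0,0],[0,0,0]]
  ]
}}

```text
time_s: 3.43
eef_pos: [537.3, 105.5, -15.2]
ee_rot: [-0.002, -0.025, 1.0, 0.0]
force: [-0.6, -0.8, -0.7]
grip_width: 0.348
```

```bash
python3 look.py s4 side 190 130 290 230 6; python3 - <<'E'
from p import *; from h import *
s=load("pics/s4.npz"); show()
v,u=np.mgrid[185:225,225:265]; o,d=ray(s,np.c_[u.ravel(),v.ravel()]); Q=o+d*s["range_z"][v.ravel(),u.ravel()][:,None]
Q=Q.reshape(40,40,3)
np.set_printoptions(precision=0,suppress=True,linewidth=220)
print("cols 238..254"); print(np.c_[np.arange(190,215),Q[5:30,10:30,2]]); print(Q[5:30:3,10:30,1]);print(Q[5:30:3,10:30,0])
E
```

```text
t 3.48 pos [537.71 105.48 -14.46] yaw 2.87 tilt 0.14 roll 0.01 F [ 0.71  0.74 -0.12] M [ 0.04 -0.   -0.  ] g 30.2 J [-0.02  0.63  1.65 -0.    0.87 -1.64]
cols 238..254
[[190.   1.  48.  49.  49.  50.  48.  48.  48.  61.  63.  67.  64.  69.  70.  72.  73.  73.  69.  68.  68.]
 [191.   2.  46.  47.  48.  46.  46.  45.  45.  60.  61.  62.  63.  68.  68.  69.  71.  69.  68.  66.  67.]
 [192.   2.  44.  45.  45.  45.  45.  41.  42.  58.  60.  60.  61.  66.  65.  66.  67.  68.  65.  65.  64.]
 [193.   1.  41.  42.  42.  42.  40.  43.  41.  39.  58.  58.  58.  62.  65.  64.  65.  62.  62.  63.  62.]
 [194.   1.  39.  39.  39.  39.  39.  36.  38.  36.  54.  56.  54.  59.  61.  62.  61.  61.  59.  60.   2.]
 [195.   0.  34.  36.  36.  37.  36.  36.  36.  48.  48.  49.  50.  52.  57.  52.  52.  51.  51.   1.   2.]
 [196.  -0.  33.  36.  35.  34.  34.  31.  34.  45.  47.  48.  49.  49.  49.  49.  48.  46.  47.   2.   1.]
 [197.   3.  29.  32.  32.  30.  30.  28.  30.  43.  45.  45.  47.  48.  47.  47.  45.  45.  46.   0.   1.]
 [198.   7.  29.  31.  30.  29.  28.  29.  27.  42.  41.  43.  42.  
[... 3104 characters left out ...]
 534. 536. 541. 540. 531. 531. 533. 533. 536. 538. 540. 543. 547. 548. 597. 601.]
 [542. 529. 529. 531. 533. 536. 540. 542. 531. 531. 532. 536. 535. 537. 541. 543. 545. 548. 589. 593.]
 [541. 545. 529. 531. 535. 536. 539. 540. 530. 530. 533. 535. 536. 537. 540. 543. 546. 548. 583. 584.]
 [534. 536. 105. 540. 543. 547. 546. 551. 531. 530. 533. 534. 534. 537. 541. 544. 545. 549. 105. 575.]
 [527. 528. 532. 526. 528. 531. 534. 537. 539. 532. 532. 536. 538. 541. 544. 547. 549. 550. 561. 564.]
 [105. 517. 517. 523. 524. 527. 531. 533. 535. 539. 541. 544. 546. 548. 549. 552. 555. 556. 559. 558.]
 [513. 515. 516. 519. 522. 524. 527. 527. 530. 532. 534. 536. 538. 541. 542. 544. 548. 549. 105. 554.]]
```

View pics/s4.png

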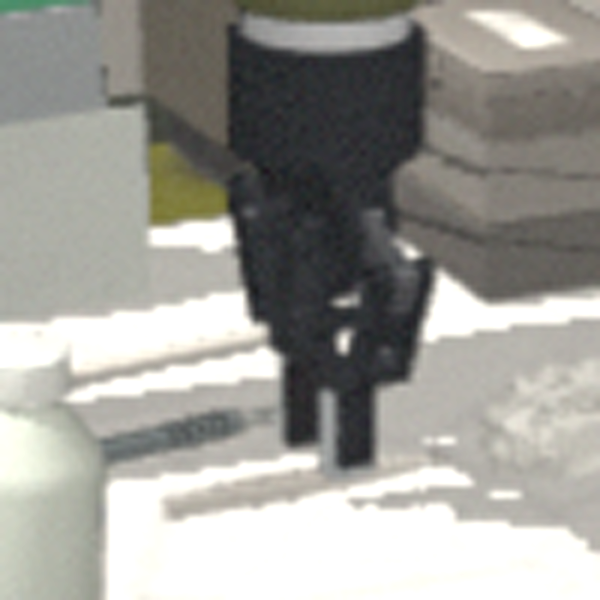

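Call:
{"fn": "carry_out", "kwargs": {
  "plan": [
    [30,[-1,0,5],[0,0,0]],
    [30,[0,0,4],[0,0,0]],
    [30,[0,0,0],[0,0,0]],
    [0,[0,0,0],[0,0,0]],
    [0,[0,0,0],[0,0,0]],
    [0,[0,0,0],[0,0,0]],
    [0,[0,0,0],[0,0,0]]
  ]
}}

```text
time_s: 4.07
eef_pos: [539.6, 105.6, -22.0]
ee_rot: [0.0, -0.025, 1.0, -0.0]
force: [0.0, -0.1, 0.3]
grip_width: 0.098
```

```bash
python3 look.py s5 side 190 130 290 230 6; python3 - <<'E'
from p import *; show()
E
```

```text
t 4.12 pos [539.59 105.56 -22.07] yaw 2.87 tilt -0.01 roll 0.00 F [-0.3   0.05 -0.3 ] M [-0.04 -0.03 -0.02] g 8.5 J [-0.02  0.65  1.65  0.    0.85 -1.64]
```

View pics/s5.png

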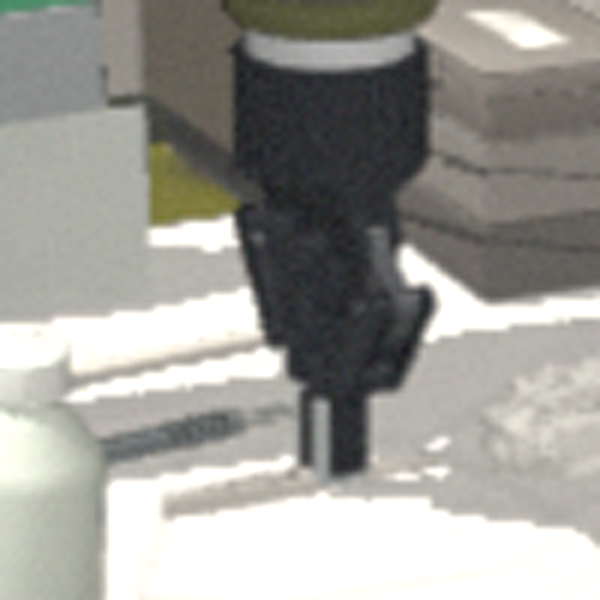

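```bash
cat >> p.py <<'E'
def tcp_for(tip,tip_tool,yaw,tilt):
    r=rot(yaw,tilt); return np.asarray(tip)-r.apply(tip_tool), r
E
python3 - <<'E'
from p import *
tt=np.array([-47,0,-27.])
p=np.array([539.6,105.5,-22]); q=rot(2.87,0)
print("lift"); p1,_=rows(p,q,p+[0,0,75],q,4,0)
tp,tr=tcp_for(tray(55,46,50),tt,LYAW,16); print(tp)
rows(p1,q,tp,tr,9,0)
E
```

```text
lift
[0,[0.0,0.0,-18.7],[0.0,0.0,0.0]],
[0,[0.0,0.0,-18.8],[0.0,0.0,0.0]],
[0,[0.0,0.0,-18.8],[0.0,0.0,0.0]],
[0,[0.0,0.0,-18.7],[0.0,0.0,0.0]],
[ 575.79 -119.78   37.  ]
[0,[-2.8,-25.2,1.8],[-0.03,0.3,0.2]],
[0,[-3.3,-25.1,1.6],[-0.03,0.29,0.2]],
[0,[-3.9,-25.1,1.4],[-0.02,0.3,0.2]],
[0,[-4.5,-25.0,1.2],[-0.03,0.29,0.2]],
[0,[-5.0,-24.9,1.0],[-0.03,0.3,0.2]],
[0,[-5.6,-24.8,0.8],[-0.03,0.29,0.2]],
[0,[-6.1,-24.6,0.5],[-0.03,0.3,0.2]],
[0,[-6.7,-24.6,0.2],[-0.03,0.29,0.21]],
[0,[-7.2,-24.3,-0.0],[-0.02,0.3,0.2]],
```

Call:
{"fn": "carry_out", "kwargs": {
  "plan": [
    [0,[0,0,-10],[0,0,0]],
    [0,[0,0,-20],[0,0,0]],
    [0,[0,0,-22.5],[0,0,0]],
    [0,[0,0,-22.5],[0,0,0]],
    [0,[-2.8,-25.2,1.8],[-0.03,0.3,0.2]],
    [0,[-3.3,-25.1,1.6],[-0.03,0.29,0.2]],
    [0,[-3.9,-25.1,1.4],[-0.02,0.3,0.2]],
    [0,[-4.5,-25.0,1.2],[-0.03,0.29,0.2]],
    [0,[-5.0,-24.9,1.0],[-0.03,0.3,0.2]],
    [0,[-5.6,-24.8,0.8],[-0.03,0.29,0.2]],
    [0,[-6.1,-24.6,0.5],[-0.03,0.3,0.2]],
    [0,[-6.7,-24.6,0.2],[-0.03,0.29,0.21]],
    [0,[-7.2,-24.3,0],[-0.02,0.3,0.2]],
    [0,[0,0,0],[0,0,0]],
    [0,[0,0,0],[0,0,0]]
  ],
  "grip_force": 40
}}

```text
time_s: 5.37
eef_pos: [575.8, -120.7, 36.9]
ee_rot: [-0.139, 0.07, 0.988, 0.01]
force: [0.2, 0.9, -0.2]
grip_width: 0.09
```

```bash
python3 look.py s6 side 235 150 395 280 5;python3 look.py t6 top 280 100 400 250 4; python3 - <<'E'
from p import *; show()
E
```

```text
t 5.47 pos [ 575.64 -119.02   37.21] yaw -8.03 tilt 15.99 roll -0.02 F [-0.56 -0.68  0.07] M [ 0.02 -0.14  0.02] g 7.7 J [-0.37  0.79  1.22 -0.06  1.41 -1.78]
```

View pics/s6.png

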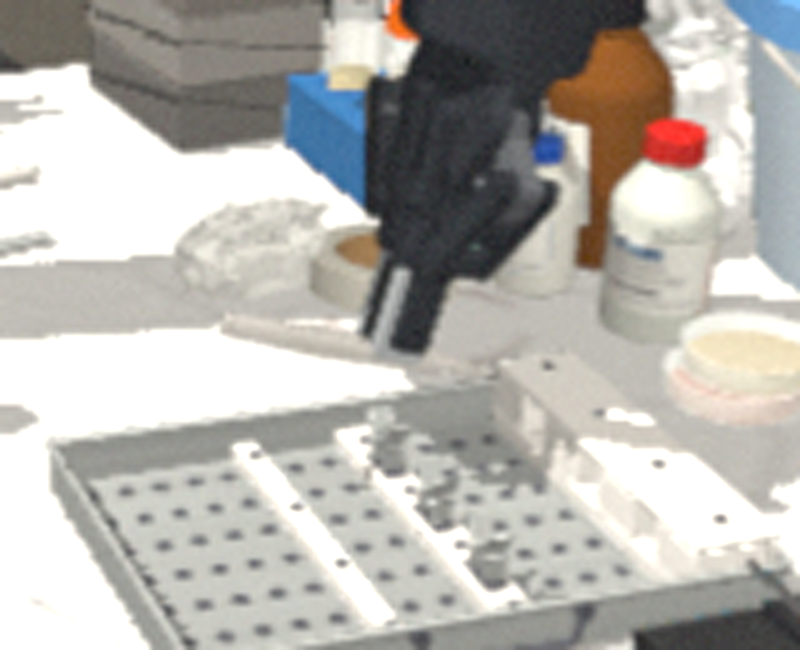

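View pics/t6.png

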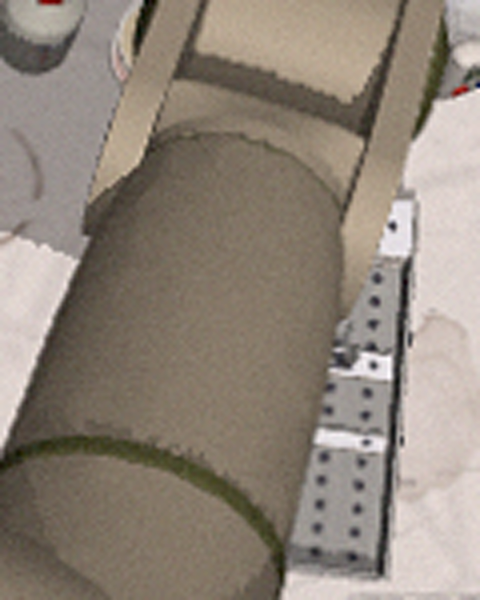

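```bash
python3 - <<'E'
from p import *; from h import *
s=load("pics/s6.npz")
f=lambda P:(proj(s,P)-[235,150]+.4)*5
tt=np.array([-47,0,-27.]); p,q,_=cur()
print("pred tip/heel tool-off",f([p+q.apply(tt),p+q.apply(tt+[123,0,0])]), p+q.apply(tt), trayof(p+q.apply(tt)))
t2=np.array([-47,0,-2.]); b=np.array([0,0,25.])
print("pred tip/heel bias",f([p+b+q.apply(t2),p+b+q.apply(t2+[123,0,0])]))
print("pred mouth lane1 bottom-mid/top-mid",f([tray(78,46,12),tray(78,46,30),tray(78,37,30),tray(78,55,30)]))
print("clip seats",f([tray(14,y,33) for y in(46,0,-46)]))
a=cv2.resize(s["color"][210:240,275:345],None,fx=11,fy=11,interpolation=cv2.INTER_CUBIC); cv2.imwrite("pics/z6.png",cv2.normalize(a,None,0,255,cv2.NORM_MINMAX))
E
```

```text
pred tip/heel tool-off [[480.3  366.52]
 [204.83 324.06]] [ 627.74 -126.36   50.22] [54.74 46.75 50.22]
pred tip/heel bias [[464.82 366.44]
 [187.91 323.87]]
pred mouth lane1 bottom-mid/top-mid [[526.77 444.74]
 [529.91 405.26]
 [539.93 414.63]
 [520.05 396.03]]
clip seats [[385.5  418.75]
 [433.35 469.88]
 [485.46 525.58]]
```

View pics/z6.png

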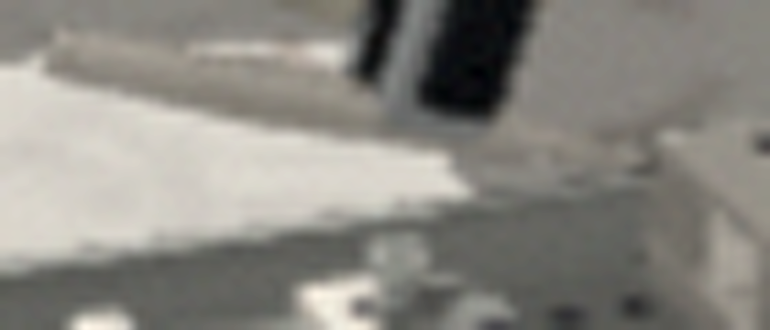

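Call:
{"fn": "carry_out", "kwargs": {
  "plan": [
    [0,[-2.6,-0.3,9.1],[0,0,0]],
    [0,[-2.6,-0.3,9.1],[0,0,0]],
    [0,[-7,0,0],[0,0,0]],
    [0,[-7,0,0],[0,0,0]],
    [0,[-6,0,0],[0,0,0]],
    [0,[0,0,0],[0,0,0]],
    [0,[0,0,0],[0,0,0]]
  ],
  "grip_force": 30
}}

```text
time_s: 6.05
eef_pos: [594.4, -122.6, 11.7]
ee_rot: [-0.139, 0.069, 0.988, 0.01]
force: [0.2, 0.0, -0.8]
grip_width: 0.092
```

```bash
cat > zz.py <<'E'
import sys; from h import *; from rig import ctrl
n,x0,y0,x1,y1,s=sys.argv[1],*map(int,sys.argv[2:7])
L=[ctrl.capture("side") for _ in range(3)]
a=np.mean([l["color"] for l in L],0).astype(np.uint8)
np.savez(f"pics/{n}.npz",**{**L[0],"color":a})
a=cv2.resize(a[y0:y1,x0:x1],None,fx=s,fy=s,interpolation=cv2.INTER_CUBIC); cv2.imwrite(f"pics/{n}.png",cv2.normalize(a,None,0,255,cv2.NORM_MINMAX))
E
python3 zz.py z7 280 205 360 255 10; python3 - <<'E'
from p import *; show(); p,q,_=cur(); print(trayof(p+q.apply([-50,0,-27])))
E
```

```text
t 6.20 pos [ 594.41 -122.87   12.35] yaw -8.06 tilt 16.02 roll -0.03 F [ 0.42 -0.06 -0.34] M [-0.04 -0.18  0.01] g 7.3 J [-0.37  0.86  1.15 -0.06  1.4  -1.78]
[76.75 45.55 24.51]
```

View pics/z7.png

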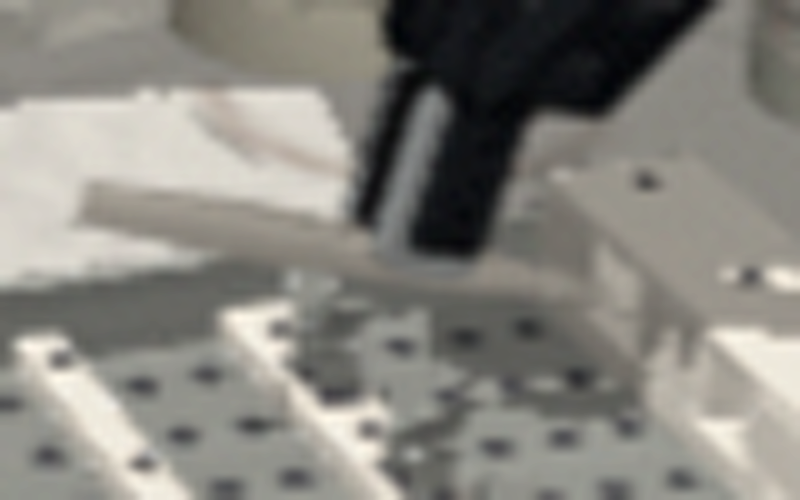

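Call:
{"fn": "carry_out", "kwargs": {
  "plan": [
    [0,[-3,0,0],[0,0,0]],
    [0,[-3,0,0],[0,0,0]],
    [0,[0,0,0],[0,0,0]]
  ]
}}

```text
time_s: 6.45
eef_pos: [600.8, -123.9, 10.6]
ee_rot: [-0.139, 0.07, 0.988, 0.009]
force: [-0.2, -0.2, -0.3]
grip_width: 0.09
```

Call:
{"fn": "carry_out", "kwargs": {
  "plan": [
    [0,[-2,0,0],[0,0,0]],
    [0,[0,0,0],[0,0,0]]
  ]
}}

```text
time_s: 6.62
eef_pos: [602.4, -124.2, 10.0]
ee_rot: [-0.139, 0.07, 0.988, 0.01]
force: [-0.3, -0.4, 0.0]
grip_width: 0.09
```

Call:
{"fn": "carry_out", "kwargs": {
  "plan": [
    [0,[-2,0,0],[0,0,0]],
    [0,[0,0,0],[0,0,0]]
  ]
}}

```text
time_s: 6.78
eef_pos: [604.4, -124.4, 9.5]
ee_rot: [-0.139, 0.07, 0.988, 0.009]
force: [-0.4, 0.1, -0.2]
grip_width: 0.087
```

Call:
{"fn": "carry_out", "kwargs": {
  "plan": [
    [0,[-1.5,0,0],[0,0,0]],
    [0,[0,0,0],[0,0,0]]
  ]
}}

```text
time_s: 6.95
eef_pos: [605.7, -124.6, 9.1]
ee_rot: [-0.139, 0.07, 0.988, 0.01]
force: [1.0, 0.6, -0.2]
grip_width: 0.09
```

Call:
{"fn": "carry_out", "kwargs": {
  "plan": [
    [0,[-1.5,0,0],[0,0,0]],
    [0,[0,0,0],[0,0,0]]
  ]
}}

```text
time_s: 7.12
eef_pos: [607.2, -124.8, 8.6]
ee_rot: [-0.139, 0.07, 0.988, 0.01]
force: [0.0, -0.1, -1.0]
grip_width: 0.09
```

Call:
{"fn": "carry_out", "kwargs": {
  "plan": [
    [0,[-1.5,0,0],[0,0,0]],
    [0,[0,0,0],[0,0,0]]
  ]
}}

```text
time_s: 7.28
eef_pos: [608.6, -125.0, 8.2]
ee_rot: [-0.139, 0.07, 0.988, 0.01]
force: [-0.1, -0.8, 0.2]
grip_width: 0.088
```

Call:
{"fn": "carry_out", "kwargs": {
  "plan": [
    [0,[-1.5,0,0],[0,0,0]],
    [0,[0,0,0],[0,0,0]]
  ]
}}

```text
time_s: 7.45
eef_pos: [610.0, -125.2, 7.8]
ee_rot: [-0.139, 0.07, 0.988, 0.01]
force: [-0.2, 0.9, -0.3]
grip_width: 0.089
```

Call:
{"fn": "carry_out", "kwargs": {
  "plan": [
    [0,[-1.5,0,0],[0,0,0]],
    [0,[0,0,0],[0,0,0]]
  ]
}}

```text
time_s: 7.62
eef_pos: [611.4, -125.4, 7.4]
ee_rot: [-0.139, 0.07, 0.988, 0.01]
force: [0.3, 0.4, 0.2]
grip_width: 0.092
```

Call:
{"fn": "carry_out", "kwargs": {
  "plan": [
    [0,[-1.5,0,-0.3],[0,0,0]],
    [0,[0,0,0],[0,0,0]]
  ]
}}

```text
time_s: 7.78
eef_pos: [613.0, -125.6, 7.3]
ee_rot: [-0.139, 0.07, 0.988, 0.009]
force: [0.3, 0.3, -0.6]
grip_width: 0.09
```

Call:
{"fn": "carry_out", "kwargs": {
  "plan": [
    [0,[-1.5,0,-0.3],[0,0,0]],
    [0,[0,0,0],[0,0,0]]
  ]
}}

```text
time_s: 7.95
eef_pos: [614.4, -125.8, 7.2]
ee_rot: [-0.139, 0.07, 0.988, 0.009]
force: [-0.5, -0.8, 0.9]
grip_width: 0.088
```

Call:
{"fn": "carry_out", "kwargs": {
  "plan": [
    [0,[-1.5,0,-0.3],[0,0,0]],
    [0,[0,0,0],[0,0,0]]
  ]
}}

```text
time_s: 8.12
eef_pos: [616.0, -126.0, 7.1]
ee_rot: [-0.139, 0.07, 0.988, 0.01]
force: [-0.6, 0.2, 1.6]
grip_width: 0.089
```

Call:
{"fn": "carry_out", "kwargs": {
  "plan": [
    [0,[-1.5,0,-0.3],[0,0,0]],
    [0,[0,0,0],[0,0,0]]
  ]
}}

```text
time_s: 8.28
eef_pos: [617.2, -126.2, 7.0]
ee_rot: [-0.139, 0.07, 0.988, 0.01]
force: [-2.6, -0.5, 0.8]
grip_width: 0.09
```

```bash
python3 zz.py z8 290 205 370 255 10; python3 - <<'E'
from p import *; show(); p,q,_=cur(); print(trayof(p+q.apply([-50,0,-27])))
E
```

```text
t 8.43 pos [ 617.17 -126.2     6.96] yaw -8.07 tilt 16.04 roll -0.03 F [-1.53  0.8   0.08] M [0.05 0.21 0.02] g 7.8 J [-0.36  0.91  1.06 -0.06  1.44 -1.77]
[99.77 45.43 19.1 ]
```

View pics/z8.png

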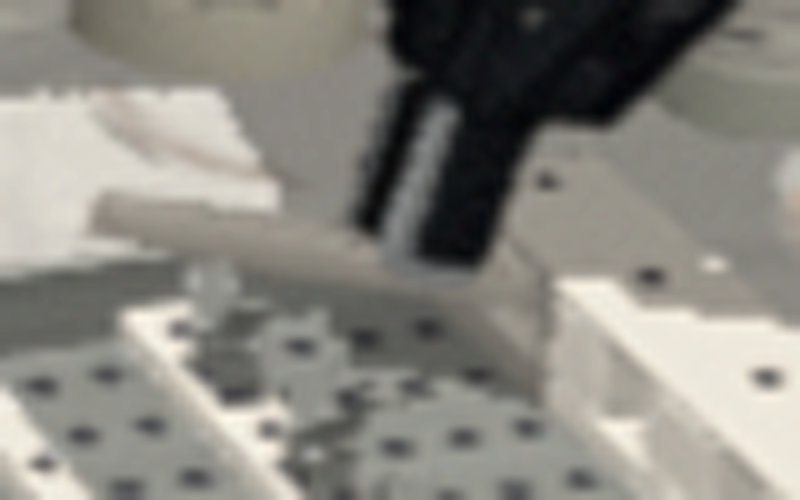

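Call:
{"fn": "carry_out", "kwargs": {
  "plan": [
    [0,[-1,0,-0.3],[0,0,0]],
    [0,[0,0,0],[0,0,0]]
  ]
}}

```text
time_s: 8.6
eef_pos: [617.7, -126.3, 7.0]
ee_rot: [-0.14, 0.07, 0.988, 0.01]
force: [-5.6, 1.0, 2.2]
grip_width: 0.094
```

```bash
python3 - <<'E'
from p import *; show(); p,q,_=cur(); print(trayof(p+q.apply([-50,0,-27])))
E
```

```text
t 8.60 pos [ 617.72 -126.25    6.95] yaw -8.06 tilt 16.14 roll -0.02 F [-5.56  1.04  2.25] M [ 0.06  0.84 -0.06] g 8.1 J [-0.36  0.92  1.05 -0.06  1.45 -1.77]
[100.33  45.45  18.99]
```

```bash
python3 - <<'E'
from p import *
tt=np.array([-50,0,-27.]); p,q,_=cur()
a=np.radians(LYAW); f=np.array([np.cos(a),np.sin(a),0]); p=p+0.4*f
P,Q=p,rot(LYAW,16)
T=trayof(p+q.apply(tt)); print(T)
for til,x,z,n in[(16,98.8,19,1),(9,98.8,18,2),(5,98.8,17.3,2),(1,98.8,17,2),(-1.5,98.8,16.5,2)]:
    tp,tr=tcp_for(tray(x,45.6,z),tt,LYAW,til); P,Q=rows(P,Q,tp,tr,n,0)
E
```

```text
[100.73  45.45  18.99]
[0,[1.8,0.1,0.6],[0.0,0.0,0.0]],
[0,[-2.0,0.0,3.4],[0.0,-0.58,-0.0]],
[0,[-1.7,0.0,3.6],[0.0,-0.59,-0.0]],
[0,[-1.1,0.0,2.1],[0.0,-0.33,0.0]],
[0,[-1.0,0.0,2.1],[0.0,-0.33,-0.0]],
[0,[-1.0,0.0,1.8],[0.0,-0.33,-0.0]],
[0,[-0.9,0.0,1.9],[0.0,-0.34,-0.0]],
[0,[-0.6,0.0,1.3],[-0.0,-0.21,-0.0]],
[0,[-0.6,0.0,1.4],[-0.0,-0.21,-0.0]],
```

Back off first with a firmer grip, then swing partway.

Call:
{"fn": "carry_out", "kwargs": {
  "plan": [
    [0,[1.8,0.1,0.6],[0,0,0]],
    [0,[0,0,0],[0,0,0]],
    [0,[-2.0,0,3.4],[0,-0.58,0]],
    [0,[-1.7,0,3.6],[0,-0.59,0]],
    [0,[-1.1,0,2.1],[0,-0.33,0]],
    [0,[0,0,0],[0,0,0]]
  ],
  "grip_force": 80
}}

```text
time_s: 9.1
eef_pos: [619.7, -126.2, -2.0]
ee_rot: [-0.059, 0.07, 0.996, 0.004]
force: [2.4, 0.6, 2.3]
grip_width: 0.003
```

```bash
python3 zz.py z9 290 205 370 255 10; python3 - <<'E'
from p import *; show(); p,q,_=cur(); print(trayof(p+q.apply([-50,0,-27])))
E
```

```text
t 9.25 pos [ 619.63 -126.5    -2.48] yaw -8.06 tilt 6.97 roll -0.05 F [-0.16  0.9   3.62] M [ 0.1  -0.02 -0.04] g -0.3 J [-0.37  0.83  1.23 -0.03  1.2  -1.79]
[99.63 45.48 18.25]
```

View pics/z9.png

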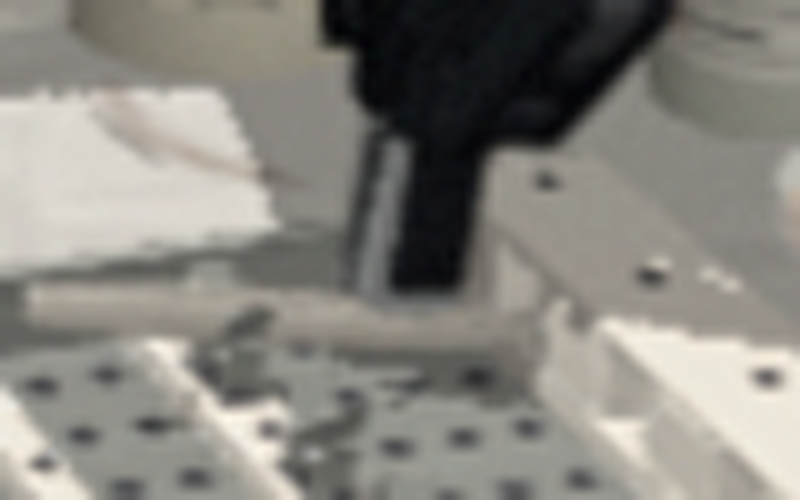

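Call:
{"fn": "carry_out", "kwargs": {
  "plan": [
    [0,[0,0,-8],[0,0,0]],
    [30,[0,0,-10],[0,0,0]],
    [30,[0,0,-10],[0,-0.6,0]],
    [30,[0,0,0],[0,-0.56,0]],
    [30,[0,0,0],[0,0,0]]
  ],
  "grip_force": 30
}}

```text
time_s: 9.67
eef_pos: [622.2, -126.9, 26.1]
ee_rot: [0.001, 0.07, 0.998, -0.0]
force: [-0.2, 0.0, 0.2]
grip_width: 0.353
```

```bash
python3 zz.py z10 280 205 360 255 10; python3 - <<'E'
from p import *; from h import *; show()
c=load("pics/z10.npz")
E
```

```text
t 9.82 pos [ 622.67 -127.02   25.01] yaw -8.06 tilt 0.13 roll -0.04 F [-0.18 -0.68 -0.43] M [ 0.02 -0.06 -0.04] g 29.8 J [-0.38  0.73  1.33 -0.    1.08 -1.81]
```

View pics/z10.png

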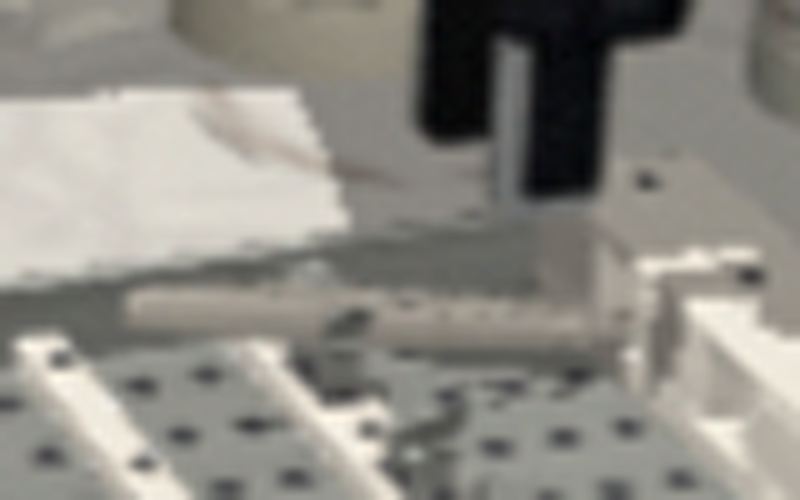

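```bash
cat >> h.py <<'E'
def onlane(c,uv,y,off=(1.4,0.5)):
    """side-camera pixels -> tray x,z on the vertical plane tray y"""
    import p
    o,d=ray(c,np.array(uv,float)-off); 
    O=p.trayof(o); D=np.array([p.trayof(o+k)-O for k in d]); s=(y-O[1])/D[:,1]
    return O+D*s[:,None]
E
python3 - <<'E'
from p import *; from h import *
c=load("pics/z10.npz")
px=lambda u,v:(u/10-.45+280,v/10-.45+205)
print("heel mid, body mid at 500",onlane(c,[px(130,308),px(500,325),px(610,338)],46))
print("clip jaw top lane1",onlane(c,[px(350,318)],37), onlane(c,[px(315,265)],55))
print("rest bar hole ,clip bar hole(y=23) ",onlane(c,[px(142,462),px(370,428)],23))
# mean proj of all hole in side to refine offset
s=load("pics/side1.npz"); g=cv2.cvtColor(s["color"],cv2.COLOR_BGR2GRAY).astype(float)
for x,y in [(x,y) for x in(-34,14) for y in(69,23,-23,-69)]+[(94,y) for y in(69,23,-23,-69)]:
    u,v=proj(s,tray(x,y,12 if x<90 else 34))[0]; a,b=u+1.4,v
    for _ in range(4):
        X=np.arange(round(a)-2,round(a)+3);Y=np.arange(round(b)-1,round(b)+2); G=g[np.ix_(Y,X)]; w=np.clip(np.percentile(G,65)-G-5,0,None)+1e-6
        a=(w*X).sum()/w.sum(); b=(w*Y[:,None]).sum()/w.sum()
    print(x,y,"d px %.1f %.1f"%(a-u,b-v))
E
```

```text
heel mid, body mid at 500 [[-30.09  46.    35.98]
 [ 50.88  46.    20.51]
 [ 76.03  46.    13.89]]
clip jaw top lane1 [[13.29 37.   31.85]] [[13.3  55.   35.11]]
rest bar hole ,clip bar hole(y=23)  [[-35.73  23.    14.41]
 [ 12.42  23.    14.5 ]]
-34 69 d px 3.9 -2.3
-34 23 d px 1.8 -0.5
-34 -23 d px 1.6 -0.6
-34 -69 d px 5.6 2.4
14 69 d px 5.9 -0.2
14 23 d px 6.1 -0.1
14 -23 d px 5.5 0.5
14 -69 d px 0.4 2.2
94 69 d px 1.5 -0.7
94 23 d px 1.5 -0.4
94 -23 d px 1.8 -0.5
94 -69 d px 1.9 -0.5
```

```bash
python3 - <<'E'
from p import *; from h import *
c=load("pics/z10.npz")
px=lambda u,v:(u/10-.45+280,v/10-.45+205)
p,q,_=cur(); print(trayof(p))
o=(1.6,-0.5)
print("front finger tip, outer bottom edge",onlane(c,[px(530,195),px(595,193)],17,o))
print("front finger inner strip bottom",onlane(c,[px(505,205)],31,o))
print("back finger tip",onlane(c,[px(440,138),px(490,138)],61,o))
print("tweez",onlane(c,[px(130,308),px(500,325),px(610,338)],46,o))
v,u=np.mgrid[213:226,318:342]; oo,d=ray(c,np.c_[u.ravel(),v.ravel()]); Q=(oo+d*c["range_z"][v.ravel(),u.ravel()][:,None]).reshape(13,24,3)
np.set_printoptions(precision=0,suppress=True,linewidth=200); print(Q[...,2])
E
```

```text
[49.81 45.4  25.01]
front finger tip, outer bottom edge [[40.4  17.   62.01]
 [54.41 17.   60.53]]
front finger inner strip bottom [[42.26 31.   53.22]]
back finger tip [[41.84 61.   54.61]
 [53.02 61.   53.14]]
tweez [[-30.43  46.    33.83]
 [ 50.58  46.    18.29]
 [ 75.76  46.    11.63]]
[[  2.   0.   2.  65.  67.  67.  67.  69.  67.  67.  66.  67.  84.  83.  83.  84.  85.  86.  86.  85.  84.  85.  85.   2.]
 [  2.   1.   2.  65.  66.  65.  66.  65.  65.  66.  64.  63.  82.  81.  81.  82.  84.  85.  83.  84.  83.  83.  83.   1.]
 [  1.   2.   4.  61.  63.  63.  64.  64.  62.  61.  63.  78.  79.  79.  78.  80.  82.  81.  81.  81.  81.  81. 470.  -0.]
 [  1.   2.   3.  58.  61.  62.  61.  61.  60.  60.  60.  75.  78.  75.  76.  78.  79.  80.  80.  79.  79.  79.  77.   2.]
 [  2.   1.   1.   1.  61.  57.  58.  60.  58.  58.  58.  74.  75.  75.  75.  77.  78.  78.  77.  76.  78.  77.  76.   1.]
 [  2.  -0.   2.  -0.  55.  57.  56.  55.  55.  56.  56.  71.  70.  72.  72.  74.  76.  75.  74.  74.  75.  74.  75.   2.]
 [  1.   2.   1.   2.   2.   1.  55.   3.   1.   2.   4.  69.  71.  71.  70.  72.  74.  73.  73.  72.  73.  71.  73.   3.]
 [  0.   1.   2.   1.   1.   1.   1.   3.   2.   1.   3.  66.  69.  67.  69.  71.  71.  70.  68.  68.  68.  70.  70.   2.]
 [  1.   0.   3.   1.   2.   1.   2.   1.   2.   3.   1.  64.  67.  67.  67.  68.  69.  69.  67.  66.  67.  67.  66.  35.]
 [  1.   2.   2.   1.   2.   3.   3.   3.   3.   3.   2.  63.  64.  64.  64.  66.  68.  66.  66.  65.  65.  66.  66.  34.]
 [  2.   2.   2.   2.   2.   1.   3.   1.   2.   2.   2.  61.  62.  61.  61.  65.  65.  65.  64.  65.  63.  64.  59.  33.]
 [  1.   1.   1.   1.   1.   0.   2.   2.   2.   1.   3.  59.  59.  61.  59.  62.  63.  62.  61.  59.  58.  57.  35.  35.]
 [  0.   2.   2.   2.   1.   2.   2.   1.   2.   1.   1.   1.  57.  58. 470.  59.  57.  57.  57.  56.  56.  55.  35.  34.]]
```

```bash
python3 - <<'E'
from p import *
p,q,_=cur(); C=tray(48,45.7,18.5); r=rot(LYAW,10)
P,Q=p,q
P,Q=rows(P,Q,C-r.apply([0,0,-34])+r.apply([0,0,-20]),r,3,30)
P,Q=rows(P,Q,C-r.apply([0,0,-34]),r,2,30)
E
```

```text
[30,[1.4,0.1,6.8],[-0.0,0.55,-0.0]],
[30,[1.0,0.1,6.8],[-0.0,0.55,-0.0]],
[30,[0.6,0.1,6.9],[-0.01,0.54,-0.0]],
[30,[0.0,0.0,10.0],[0.0,0.0,-0.0]],
[30,[0.0,0.0,10.0],[0.0,0.0,-0.0]],
```

Call:
{"fn": "carry_out", "kwargs": {
  "plan": [
    [30,[1.4,0.1,6.8],[0,0.55,0]],
    [30,[1.0,0.1,6.8],[0,0.55,0]],
    [30,[0.6,0.1,6.9],[0,0.54,0]],
    [30,[0,0,10],[0,0,0]],
    [30,[0,0,10],[0,0,0]],
    [30,[0,0,0],[0,0,0]]
  ]
}}

```text
time_s: 10.32
eef_pos: [613.3, -124.9, -18.0]
ee_rot: [-0.088, 0.07, 0.994, 0.006]
force: [0.2, 0.3, -0.5]
grip_width: 0.351
```

```bash
python3 zz.py z11 280 205 360 255 10; python3 - <<'E'
from p import *; from h import *; show()
E
```

```text
t 10.47 pos [ 614.96 -125.56  -14.84] yaw -8.07 tilt 9.84 roll -0.04 F [ 0.17 -0.73  1.5 ] M [-0.03 -0.07  0.02] g 30.1 J [-0.37  0.87  1.2  -0.04  1.24 -1.78]
```

View pics/z11.png

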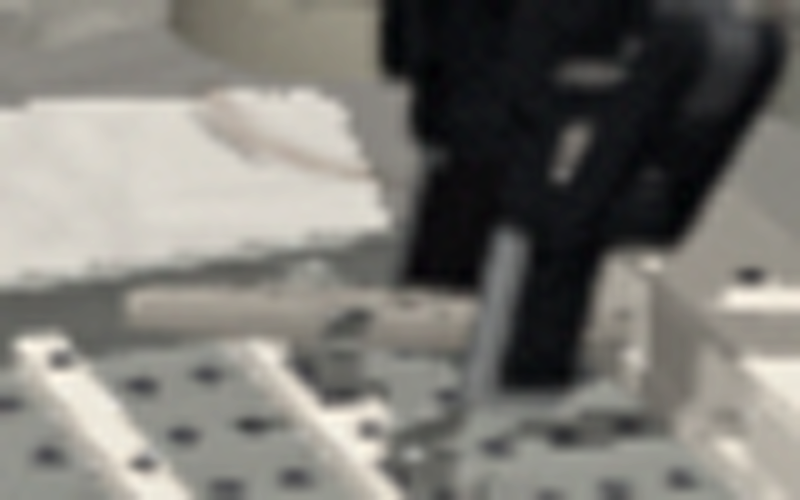

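Call:
{"fn": "carry_out", "kwargs": {
  "plan": [
    [0,[0,0,0],[0,0,0]],
    [0,[0,0,0],[0,0,0]],
    [0,[0,0,0],[0,0,0]],
    [0,[0,0,0],[0,0,0]]
  ],
  "grip_force": 60
}}

```text
time_s: 10.8
eef_pos: [615.3, -125.8, -14.4]
ee_rot: [-0.085, 0.07, 0.994, 0.005]
force: [-0.7, -0.4, 4.7]
grip_width: 0.089
```

```bash
python3 - <<'E'
from p import *; show()
p,q,_=cur(); tt=np.array([-44,0,-34.]); tip=p+q.apply(tt); print(trayof(tip))
tp,tr=tcp_for(tip+[0,0,3],tt,LYAW,15); rows(p,q,tp,tr,2,0)
E
```

```text
t 10.80 pos [ 615.31 -125.83  -14.43] yaw -8.07 tilt 9.82 roll -0.06 F [-0.65 -0.44  4.66] M [-0.17  0.1   0.08] g 7.6 J [-0.37  0.87  1.2  -0.04  1.25 -1.78]
[91.51 45.56 11.57]
[0,[1.7,0.0,-3.5],[-0.0,0.43,-0.0]],
[0,[1.9,0.0,-3.5],[-0.01,0.43,-0.0]],
```

Call:
{"fn": "carry_out", "kwargs": {
  "plan": [
    [0,[1.7,0,-3.5],[0,0.43,0]],
    [0,[1.9,0,-3.5],[0,0.43,0]],
    [0,[0,0,0],[0,0,0]]
  ]
}}

```text
time_s: 11.05
eef_pos: [613.5, -125.3, -7.5]
ee_rot: [-0.131, 0.07, 0.989, 0.009]
force: [-0.7, 0.9, -0.2]
grip_width: 0.089
```

```bash
python3 zz.py z12 280 205 360 255 10; python3 - <<'E'
from p import *; from h import *; show()
E
```

```text
t 11.20 pos [ 612.66 -125.02   -8.11] yaw -8.06 tilt 15.01 roll -0.02 F [-0.57  0.9  -0.26] M [ 0.03 -0.1   0.  ] g 7.7 J [-0.36  0.91  1.11 -0.06  1.38 -1.77]
```

View pics/z12.png

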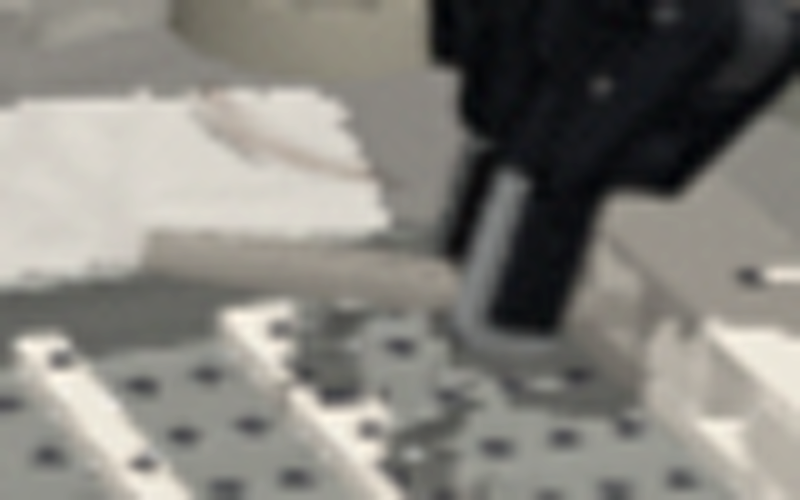

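Call:
{"fn": "carry_out", "kwargs": {
  "plan": [
    [0,[-2.5,0,-0.6],[0,0,0]],
    [0,[-2.5,0,-0.6],[0,0,0]],
    [0,[0,0,0],[0,0,0]]
  ]
}}

```text
time_s: 11.45
eef_pos: [618.1, -126.0, -7.9]
ee_rot: [-0.13, 0.07, 0.989, 0.009]
force: [-0.6, -1.0, -0.1]
grip_width: 0.088
```

Call:
{"fn": "carry_out", "kwargs": {
  "plan": [
    [0,[-1.5,0,-0.4],[0,0,0]],
    [0,[0,0,0],[0,0,0]]
  ]
}}

```text
time_s: 11.62
eef_pos: [619.5, -126.1, -7.9]
ee_rot: [-0.131, 0.07, 0.989, 0.009]
force: [-0.2, 0.1, -0.6]
grip_width: 0.096
```

Call:
{"fn": "carry_out", "kwargs": {
  "plan": [
    [0,[-1.5,0,-0.4],[0,0,0]],
    [0,[0,0,0],[0,0,0]]
  ]
}}

```text
time_s: 11.78
eef_pos: [621.0, -126.3, -7.9]
ee_rot: [-0.131, 0.07, 0.989, 0.009]
force: [-1.0, -0.1, -0.6]
grip_width: 0.092
```

```bash
python3 - <<'E'
from p import *; from h import *; show()
E
```

```text
t 11.78 pos [ 620.97 -126.31   -7.86] yaw -8.06 tilt 15.07 roll -0.03 F [-1.04 -0.11 -0.56] M [0.01 0.07 0.03] g 7.9 J [-0.36  0.93  1.07 -0.06  1.4  -1.77]
```

Call:
{"fn": "carry_out", "kwargs": {
  "plan": [
    [0,[-1,0,-0.27],[0,0,0]],
    [0,[0,0,0],[0,0,0]]
  ]
}}

```text
time_s: 11.95
eef_pos: [621.5, -126.4, -8.0]
ee_rot: [-0.132, 0.07, 0.989, 0.009]
force: [-4.8, 1.4, 1.4]
grip_width: 0.092
```

Call:
{"fn": "carry_out", "kwargs": {
  "plan": [
    [0,[-1,0,-0.27],[0,0,0]],
    [0,[0,0,0],[0,0,0]]
  ]
}}

```text
time_s: 12.12
eef_pos: [621.9, -126.4, -8.0]
ee_rot: [-0.132, 0.07, 0.989, 0.009]
force: [-7.7, 0.2, 2.3]
grip_width: 0.091
```

Call:
{"fn": "carry_out", "kwargs": {
  "plan": [
    [0,[-1,0,-0.27],[0,0,0]],
    [0,[0,0,0],[0,0,0]]
  ]
}}

```text
time_s: 12.28
eef_pos: [622.3, -126.4, -8.0]
ee_rot: [-0.133, 0.07, 0.989, 0.009]
force: [-9.9, 1.6, 2.6]
grip_width: 0.093
```

```bash
python3 - <<'E'
from p import *; from h import *; show()
E
```

```text
t 12.28 pos [ 622.33 -126.45   -8.03] yaw -8.06 tilt 15.36 roll -0.01 F [-9.92  1.59  2.63] M [ 0.22  1.65 -0.01] g 8.0 J [-0.36  0.93  1.06 -0.06  1.41 -1.77]
```

```bash
python3 - <<'E'
from p import *
p,q,_=cur(); tt=np.array([-45,0,-34.]); 
# commanded pose estimate
c0=trayof(p); cx=c0[0]+1.7   # commanded ahead
P=tray(cx,c0[1],-8.0); Q=rot(LYAW,15.0)
stop=tray(c0[0]-1.1,c0[1],-8)+Q.apply(tt); T=trayof(stop); print("tip at stop",T)
x=T[0]-1.5
for til,z,n in[(15,14.8,2),(10,15.5,2),(5,16.3,2),(1,17,2),(-1.5,16.5,2)]:
    tp,tr=tcp_for(tray(x,45.8,z),tt,LYAW,til); P,Q=rows(P,Q,tp,tr,n,0)
E
```

```text
tip at stop [100.56  45.91  13.19]
[0,[2.3,-0.1,-0.2],[0.0,0.0,0.0]],
[0,[2.3,-0.0,-0.2],[0.0,0.0,0.0]],
[0,[-1.5,-0.0,1.5],[0.0,-0.42,-0.0]],
[0,[-1.4,-0.0,1.6],[-0.0,-0.41,-0.0]],
[0,[-1.5,-0.0,1.5],[-0.0,-0.42,-0.0]],
[0,[-1.4,-0.0,1.6],[-0.0,-0.42,-0.0]],
[0,[-1.2,-0.0,1.2],[-0.0,-0.33,-0.0]],
[0,[-1.2,-0.0,1.2],[-0.0,-0.33,-0.0]],
[0,[-0.8,-0.0,1.2],[-0.0,-0.21,-0.0]],
[0,[-0.7,-0.0,1.3],[-0.0,-0.21,-0.0]],
```

Call:
{"fn": "carry_out", "kwargs": {
  "plan": [
    [0,[2.3,0,-0.2],[0,0,0]],
    [0,[2.3,0,-0.2],[0,0,0]],
    [0,[-1.5,0,1.5],[0,-0.42,0]],
    [0,[-1.4,0,1.6],[0,-0.41,0]],
    [0,[-1.5,0,1.5],[0,-0.42,0]],
    [0,[-1.4,0,1.6],[0,-0.42,0]],
    [0,[0,0,0],[0,0,0]]
  ],
  "grip_force": 90
}}

```text
time_s: 12.87
eef_pos: [624.5, -127.3, -12.4]
ee_rot: [-0.042, 0.07, 0.997, 0.002]
force: [0.8, -2.7, 2.2]
grip_width: 0.076
```

```bash
python3 zz.py z13 280 205 360 255 10; python3 - <<'E'
from p import *; from h import *; show()
p,q,_=cur();print(trayof(p+q.apply([-45,0,-34])))
E
```

```text
t 13.02 pos [ 624.46 -127.22  -12.91] yaw -8.06 tilt 5.04 roll -0.07 F [-0.49 -1.63  3.43] M [-0.3   0.32  0.08] g 6.4 J [-0.37  0.83  1.25 -0.02  1.14 -1.79]
[99.43 45.47 17.01]
```

View pics/z13.png

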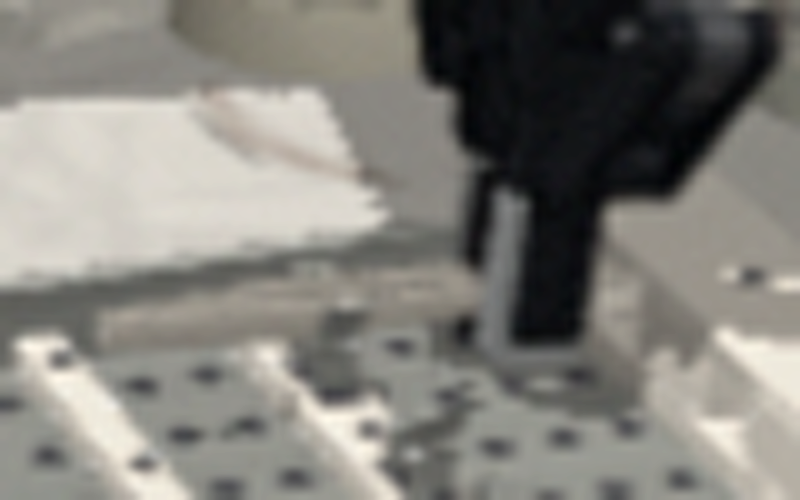

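Call:
{"fn": "carry_out", "kwargs": {
  "plan": [
    [0,[-1.2,0,1.2],[0,-0.33,0]],
    [0,[-1.2,0,1.2],[0,-0.33,0]],
    [0,[-0.8,0,1.2],[0,-0.21,0]],
    [0,[-0.7,0,1.3],[0,-0.21,0]],
    [0,[0,0,0],[0,0,0]]
  ]
}}

```text
time_s: 13.43
eef_pos: [628.3, -127.5, -18.4]
ee_rot: [0.013, 0.07, 0.997, -0.001]
force: [1.7, -1.9, -0.8]
grip_width: 0.08
```

```bash
python3 zz.py z14 280 205 360 255 10; python3 - <<'E'
from p import *; from h import *; show()
p,q,_=cur();print(trayof(p+q.apply([-45,0,-34])))
E
```

```text
t 13.58 pos [ 628.21 -127.43  -18.61] yaw -8.05 tilt -1.43 roll -0.04 F [ 1.18 -1.43  0.32] M [-0.26 -0.16  0.08] g 6.8 J [-0.38  0.79  1.36  0.01  0.97 -1.82]
[99.5  45.77 16.5 ]
```

View pics/z14.png

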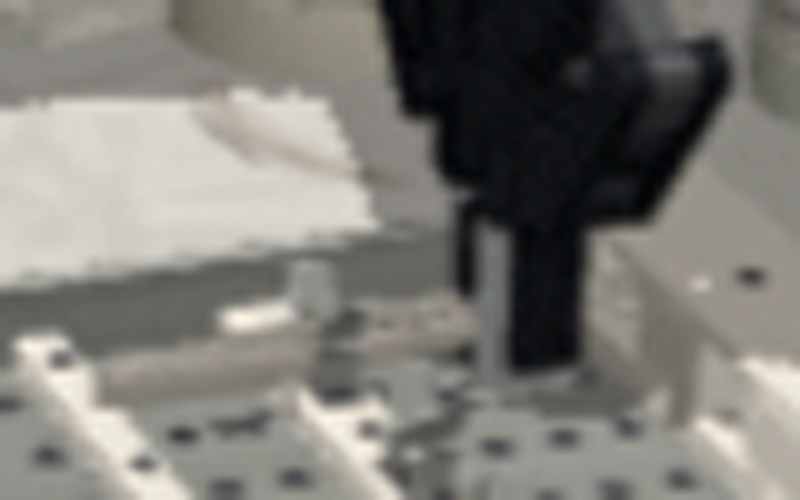

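```bash
python3 - <<'E'
from p import *
p,q,_=cur(); 
P,Q=p,rot(LYAW,-1.4)
up=np.array([628,-127.4,45.]); P,Q=rows(P,Q,up,rot(LYAW,0),3,24)
g=np.array([554.7,256.3,10]); P,Q=rows(P,Q,g+[0,0,30],rot(5.4,0),10,30); P,Q=rows(P,Q,[554.7,256.3,-26],rot(5.4,0),3,30)
E
```

```text
[24,[-0.4,-0.0,-21.2],[-0.0,0.08,-0.0]],
[24,[-0.3,-0.0,-21.2],[0.0,0.08,0.0]],
[24,[-0.1,-0.0,-21.2],[0.0,0.07,0.0]],
[30,[12.6,37.0,0.5],[-0.0,0.0,-0.22]],
[30,[11.8,37.2,0.5],[-0.0,0.0,-0.23]],
[30,[10.9,37.5,0.5],[-0.0,0.0,-0.22]],
[30,[10.0,37.8,0.5],[-0.0,0.0,-0.23]],
[30,[9.1,38.0,0.5],[-0.0,0.0,-0.22]],
[30,[8.2,38.2,0.5],[-0.0,0.0,-0.22]],
[30,[7.3,38.3,0.5],[-0.0,0.0,-0.23]],
[30,[6.4,38.6,0.5],[-0.0,0.0,-0.22]],
[30,[5.5,38.7,0.5],[-0.0,0.0,-0.23]],
[30,[4.6,38.8,0.5],[-0.0,0.0,-0.22]],
[30,[0.0,-0.0,22.0],[-0.0,0.0,0.0]],
[30,[0.0,-0.0,22.0],[-0.0,0.0,0.0]],
[30,[0.0,-0.0,22.0],[-0.0,0.0,-0.0]],
```

Call:
{"fn": "carry_out", "kwargs": {
  "plan": [
    [22,[0,0,0],[0,0,0]],
    [22,[0,0,0],[0,0,0]],
    [22,[0,0,0],[0,0,0]],
    [24,[0,0,-11],[0,0.1,0]],
    [24,[-0.3,0,-25],[0,0.13,0]],
    [24,[0,0,-28],[0,0,0]],
    [30,[12.6,37.0,0.5],[0,0,-0.22]],
    [30,[11.8,37.2,0.5],[0,0,-0.23]],
    [30,[10.9,37.5,0.5],[0,0,-0.22]]
  ],
  "grip_force": 40
}}

```text
time_s: 14.33
eef_pos: [605.0, -11.0, 44.1]
ee_rot: [0.001, 0.035, 0.999, -0.0]
force: [0.4, -0.5, -0.2]
grip_width: 0.35
```

```bash
python3 zz.py z15 280 205 360 255 10; python3 - <<'E'
from p import *; from h import *; show()
E
```

```text
t 14.48 pos [604.89  -9.55  43.87] yaw -3.83 tilt -0.01 roll -0.02 F [0.34 0.06 0.01] M [-0.02 -0.04 -0.04] g 30.0 J [-0.21  0.65  1.43 -0.    1.07 -1.71]
```

View pics/z15.png

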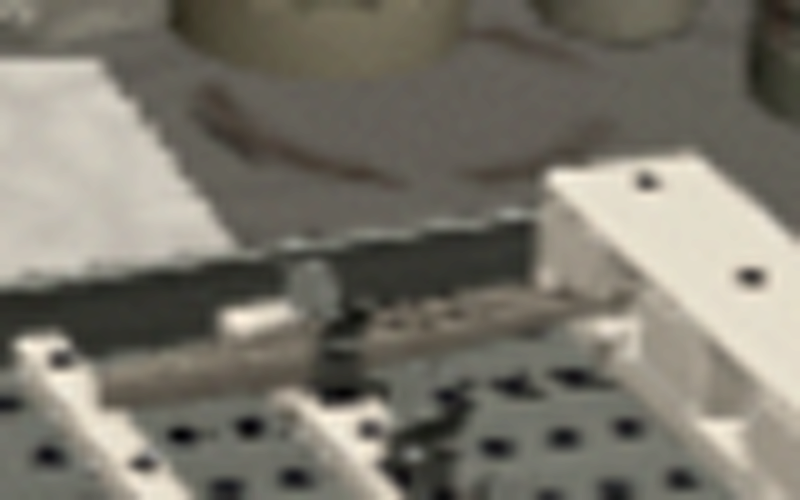

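```bash
python3 - <<'E'
from p import *; from h import *
c=load("pics/z15.npz")
px=lambda u,v:(u/10-.45+280,v/10-.45+205)
print(onlane(c,[px(103,380),px(640,300)],46,(1.6,-.5)))
p,q,_=cur(); P,Q=p,q
g=np.array([554.7,256.3,10]); P,Q=rows(P,Q,g+[0,0,25],rot(5.4,0),7,30); P,Q=rows(P,Q,np.array([554.7,256.3,-26]),rot(5.4,0),3,30)
E
```

```text
[[-35.62  46.    18.65]
 [ 81.93  46.    19.44]]
[30,[9.7,37.4,1.3],[-0.0,0.0,-0.22]],
[30,[8.8,37.6,1.2],[-0.0,0.0,-0.22]],
[30,[8.0,37.9,1.3],[-0.0,0.0,-0.22]],
[30,[7.1,38.0,1.2],[-0.0,0.0,-0.22]],
[30,[6.2,38.1,1.3],[-0.0,0.0,-0.22]],
[30,[5.3,38.3,1.2],[-0.0,0.0,-0.22]],
[30,[4.4,38.4,1.3],[-0.0,0.0,-0.22]],
[30,[0.0,0.0,20.3],[-0.0,0.0,0.0]],
[30,[0.0,0.0,20.4],[-0.0,0.0,0.0]],
[30,[0.0,0.0,20.3],[-0.0,0.0,0.0]],
```

```bash
python3 - <<'E'
from p import *; from h import *
for n,ox,u,v in(("z8",290,97,212),("z9",290,28,302),("z10",280,130,308),("z12",280,148,252),("z13",280,100,326),("z14",280,103,380)):
    c=load(f"pics/{n}.npz"); h=onlane(c,[(u/10-.45+ox,v/10-.45+205)],46,(1.6,-.5))[0]; 
    s=(h[2]-17)/123; print(n,h,"tip x",h[0]+123*np.sqrt(1-s*s), "ang",np.degrees(np.arcsin(s)))
c=load("pics/z15.npz"); print(onlane(c,[(280-.45+x/10,205-.45+y/10) for x,y in((312,265),(340,350),(222,325),(60,358),(142,462),(280,318))],46,(1.6,-.5)))
print(onlane(c,[(280-.45+x/10,205-.45+y/10) for x,y in((60,358),)],69,(1.6,-.5)))
E
```

```text
z8 [-17.01  46.    52.96] tip x 100.6110339566618 ang 16.999537677008956
z9 [-30.9   46.    35.22] tip x 90.73926004419242 ang 8.519522743464936
z10 [-30.43  46.    33.83] tip x 91.41076817267091 ang 7.866141465486552
z12 [-27.06  46.    45.63] tip x 92.55554450495137 ang 13.461963628580635
z13 [-36.65  46.    30.77] tip x 85.57232744120886 ang 6.427339664590706
z14 [-35.62  46.    18.65] tip x 87.37130735691115 ang 0.7705850849671734
[[  8.23  46.    37.82]
 [ 15.36  46.    17.8 ]
 [-10.6   46.    27.2 ]
 [-44.89  46.    24.91]
 [-26.61  46.    -1.14]
 [  1.88  46.    26.95]]
[[-35.95  69.    12.26]]
```

```bash
python3 - <<'E'
from p import *
p,q,_=cur(); P,Q=p,q; r=rot(LYAW,0)
P,Q=rows(P,Q,tray(35,45.8,30),r,4,24); rows(P,Q,tray(35,45.8,-17),r,3,24)
E
```

```text
[24,[-2.7,-28.6,3.5],[-0.0,0.0,0.18]],
[24,[-3.3,-28.6,3.5],[-0.0,0.0,0.17]],
[24,[-3.7,-28.5,3.4],[-0.0,0.0,0.18]],
[24,[-4.3,-28.5,3.5],[-0.0,0.0,0.17]],
[24,[0.0,0.0,15.7],[-0.0,0.0,0.0]],
[24,[0.0,0.0,15.6],[-0.0,0.0,0.0]],
[24,[0.0,0.1,15.7],[-0.0,0.0,0.0]],
```

Call:
{"fn": "carry_out", "kwargs": {
  "plan": [
    [24,[-2.7,-28.6,3.5],[0,0,0.18]],
    [24,[-3.3,-28.6,3.5],[0,0,0.17]],
    [24,[-3.7,-28.5,3.4],[0,0,0.18]],
    [24,[-4.3,-28.5,3.5],[0,0,0.17]],
    [24,[0,0,0],[0,0,0]],
    [24,[0,0,0],[0,0,0]]
  ]
}}

```text
time_s: 14.98
eef_pos: [608.0, -129.2, 29.7]
ee_rot: [0.0, 0.073, 0.997, -0.0]
force: [-0.3, 0.3, 0.7]
grip_width: 0.285
```

```bash
python3 - <<'E'
from p import *; show(); print(trayof(cur()[0]))
E
```

```text
t 14.98 pos [ 607.98 -129.17   29.66] yaw -8.42 tilt -0.04 roll -0.02 F [-0.26  0.28  0.74] M [-0.05  0.03  0.04] g 24.3 J [-0.4   0.7   1.38 -0.    1.07 -1.82]
[35.57 41.21 29.66]
```

Call:
{"fn": "carry_out", "kwargs": {
  "plan": [
    [24,[0,4.6,10],[0,0,-0.06]],
    [24,[0,0,0],[0,0,0]],
    [24,[0,0,15],[0,0,0]],
    [24,[0,0,15],[0,0,0]],
    [24,[0,0,7],[0,0,0]],
    [24,[0,0,0],[0,0,0]],
    [24,[0,0,0],[0,0,0]]
  ]
}}

```text
time_s: 15.57
eef_pos: [609.0, -122.1, -16.9]
ee_rot: [0.0, 0.068, 0.998, -0.0]
force: [0.6, 0.2, 0.2]
grip_width: 0.279
```

```bash
python3 zz.py z16 280 205 360 255 10; python3 - <<'E'
from p import *; show(); print(trayof(cur()[0]))
E
```

```text
t 15.72 pos [ 609.5  -122.69  -16.04] yaw -7.86 tilt -0.16 roll -0.05 F [1.45 0.29 0.13] M [0.04 0.07 0.02] g 23.9 J [-0.39  0.76  1.4  -0.    0.98 -1.82]
[ 36.17  47.84 -16.04]
```

View pics/z16.png

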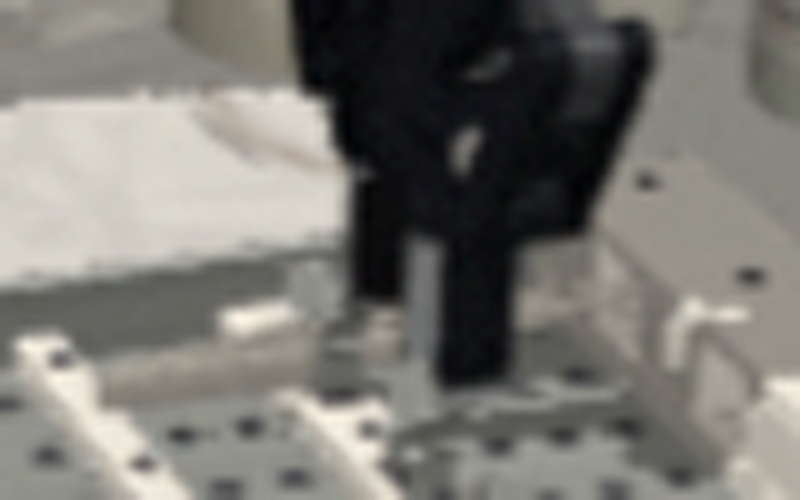

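Call:
{"fn": "carry_out", "kwargs": {
  "plan": [
    [24,[0,-2.2,0.8],[0,0,0.03]],
    [24,[0,0,0],[0,0,0]],
    [0,[0,0,0],[0,0,0]],
    [0,[0,0,0],[0,0,0]],
    [0,[0,0,0],[0,0,0]],
    [0,[0,0,0],[0,0,0]]
  ],
  "grip_force": 45
}}

```text
time_s: 16.22
eef_pos: [608.7, -125.0, -17.6]
ee_rot: [0.001, 0.07, 0.998, -0.0]
force: [0.1, -0.9, 0.7]
grip_width: 0.098
```

Call:
{"fn": "carry_out", "kwargs": {
  "plan": [
    [0,[-2,0,0],[0,0,0]],
    [0,[-2,0,0],[0,0,0]],
    [0,[0,0,0],[0,0,0]]
  ]
}}

```text
time_s: 16.47
eef_pos: [612.1, -125.4, -18.5]
ee_rot: [-0.0, 0.07, 0.998, -0.0]
force: [-1.4, -1.6, -2.5]
grip_width: 0.1
```

```bash
python3 zz.py z17 280 205 360 255 10; python3 - <<'E'
from p import *; show(); print(trayof(cur()[0]))
E
```

```text
t 16.62 pos [ 612.2  -125.34  -18.4 ] yaw -8.06 tilt -0.00 roll -0.02 F [-1.56 -1.04 -5.32] M [-0.2   0.21  0.11] g 8.4 J [-0.39  0.77  1.39 -0.    0.98 -1.82]
[ 39.21  45.59 -18.4 ]
```

View pics/z17.png

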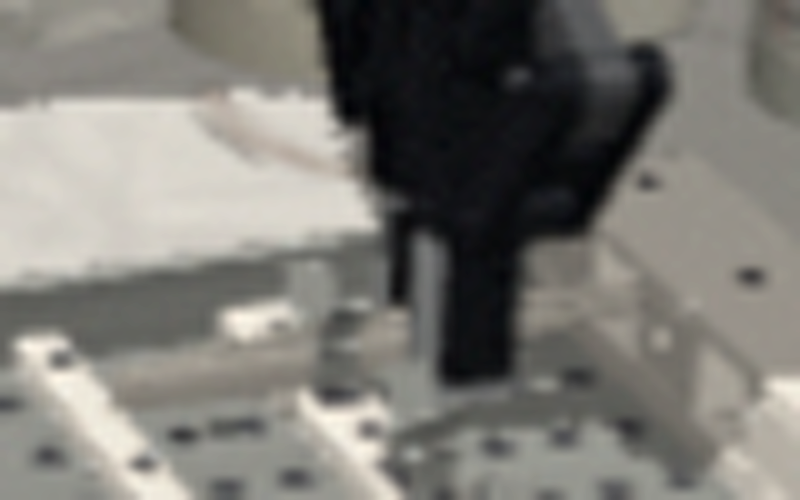

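Call:
{"fn": "carry_out", "kwargs": {
  "plan": [
    [0,[-2,0,1.2],[0,0,0]],
    [0,[-2,0,0],[0,0,0]],
    [0,[0,0,0],[0,0,0]]
  ]
}}

```text
time_s: 16.87
eef_pos: [616.9, -126.1, -18.8]
ee_rot: [0.001, 0.07, 0.998, -0.0]
force: [-3.2, -1.1, -0.9]
grip_width: 0.102
```

Call:
{"fn": "carry_out", "kwargs": {
  "plan": [
    [0,[-1,0,0],[0,0,0]],
    [0,[0,0,0],[0,0,0]]
  ]
}}

```text
time_s: 17.03
eef_pos: [617.8, -126.2, -18.8]
ee_rot: [0.001, 0.07, 0.998, -0.0]
force: [-3.2, -0.1, -1.5]
grip_width: 0.103
```

Call:
{"fn": "carry_out", "kwargs": {
  "plan": [
    [0,[-1,0,0],[0,0,0]],
    [0,[0,0,0],[0,0,0]]
  ]
}}

```text
time_s: 17.2
eef_pos: [618.7, -126.3, -18.8]
ee_rot: [0.001, 0.07, 0.998, -0.0]
force: [-4.4, -0.3, -1.0]
grip_width: 0.101
```

```bash
python3 zz.py z18 280 205 360 255 10; python3 - <<'E'
from p import *; show(); print(trayof(cur()[0]))
E
```

```text
t 17.35 pos [ 618.69 -126.3   -18.83] yaw -8.06 tilt -0.09 roll -0.04 F [-4.04 -0.54 -0.93] M [-0.17  0.55  0.03] g 8.7 J [-0.39  0.78  1.37 -0.    0.99 -1.82]
[ 45.77  45.55 -18.83]
```

View pics/z18.png

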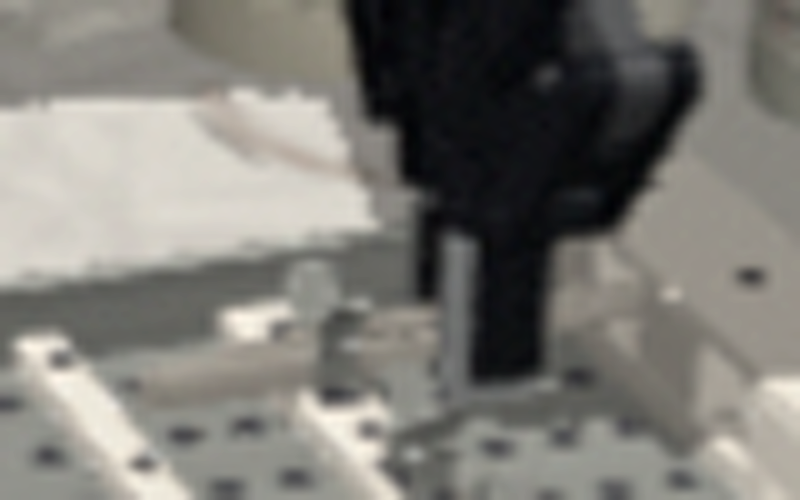

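Call:
{"fn": "carry_out", "kwargs": {
  "plan": [
    [0,[-1,0,0],[0,0,0]],
    [0,[0,0,0],[0,0,0]]
  ]
}}

```text
time_s: 17.52
eef_pos: [619.7, -126.4, -18.9]
ee_rot: [0.001, 0.07, 0.998, -0.0]
force: [-3.2, -0.6, 0.1]
grip_width: 0.097
```

Call:
{"fn": "carry_out", "kwargs": {
  "plan": [
    [0,[-1,0,0],[0,0,0]],
    [0,[0,0,0],[0,0,0]]
  ]
}}

```text
time_s: 17.68
eef_pos: [620.7, -126.6, -18.9]
ee_rot: [0.001, 0.07, 0.998, -0.0]
force: [-2.9, -0.2, -0.0]
grip_width: 0.097
```

Call:
{"fn": "carry_out", "kwargs": {
  "plan": [
    [0,[-1,0,0],[0,0,0]],
    [0,[0,0,0],[0,0,0]]
  ]
}}

```text
time_s: 17.85
eef_pos: [621.7, -126.7, -18.9]
ee_rot: [0.001, 0.07, 0.998, -0.0]
force: [-4.8, -0.6, 0.5]
grip_width: 0.097
```

```bash
python3 zz.py z19 280 205 360 255 10; python3 - <<'E'
from p import *; from h import *; show(); print(trayof(cur()[0]))
a=load("pics/z19.npz")["color"][232:250,282:312]; cv2.imwrite("pics/z19h.png",cv2.normalize(cv2.resize(a,None,fx=22,fy=22,interpolation=cv2.INTER_CUBIC),None,0,255,cv2.NORM_MINMAX))
E
```

```text
t 18.00 pos [ 621.64 -126.7   -18.9 ] yaw -8.06 tilt -0.09 roll -0.03 F [-4.27  0.    0.36] M [-0.09  0.6   0.04] g 8.3 J [-0.39  0.79  1.36 -0.    1.   -1.82]
[ 48.75  45.57 -18.9 ]
```

View pics/z19h.png

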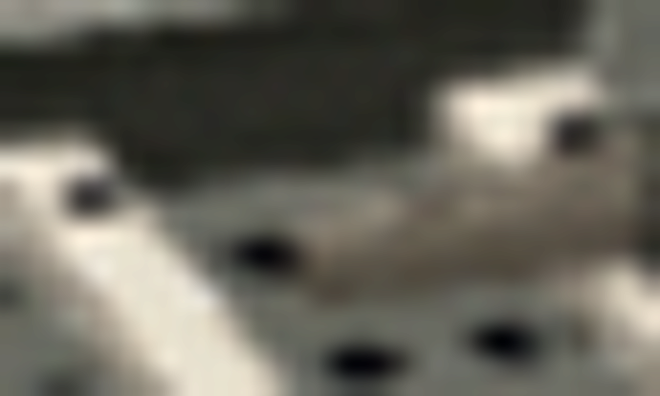

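```bash
python3 - <<'E'
from h import *
c=load("pics/z19.npz"); print(onlane(c,[(295.6,243.4)],46,(1.6,-.5)))
E
```

```text
[[-23.25  46.    14.9 ]]
```

Call:
{"fn": "carry_out", "kwargs": {
  "plan": [
    [0,[-0.8,0,0],[0,0,0]],
    [0,[0,0,0],[0,0,0]]
  ]
}}

```text
time_s: 18.17
eef_pos: [622.0, -126.8, -19.0]
ee_rot: [0.0, 0.07, 0.998, -0.0]
force: [-5.7, -0.4, 0.9]
grip_width: 0.102
```

Call:
{"fn": "carry_out", "kwargs": {
  "plan": [
    [0,[-0.8,0,0],[0,0,0]],
    [0,[0,0,0],[0,0,0]]
  ]
}}

```text
time_s: 18.33
eef_pos: [622.3, -126.8, -19.1]
ee_rot: [-0.001, 0.07, 0.998, -0.0]
force: [-8.4, -1.0, 3.1]
grip_width: 0.102
```

Call:
{"fn": "carry_out", "kwargs": {
  "plan": [
    [0,[1.5,0,0],[0,0,0]],
    [0,[0,0,0],[0,0,0]],
    [0,[0,0,0],[0,0,0]]
  ]
}}

```text
time_s: 18.58
eef_pos: [621.9, -126.8, -18.9]
ee_rot: [0.001, 0.07, 0.998, -0.0]
force: [-2.0, -0.9, -0.3]
grip_width: 0.1
```

Call:
{"fn": "carry_out", "kwargs": {
  "plan": [
    [0,[1.3,0,0],[0,0,0]],
    [0,[0,0,0],[0,0,0]],
    [0,[0,0,0],[0,0,0]]
  ]
}}

```text
time_s: 18.83
eef_pos: [621.0, -126.8, -18.6]
ee_rot: [0.002, 0.07, 0.998, -0.001]
force: [2.4, -0.9, -0.8]
grip_width: 0.097
```

```bash
python3 - <<'E'
from p import *
P,Q=np.array([621,-126.8,44.4]),rot(LYAW,0)
P,Q=rows(P,Q,np.array([554.7,256.3,35]),rot(5.4,0),10,30)
E
```

```text
[30,[11.9,37.0,0.9],[0.0,0.0,-0.22]],
[30,[11.1,37.3,1.0],[0.0,0.0,-0.23]],
[30,[10.2,37.5,0.9],[0.0,0.0,-0.22]],
[30,[9.3,37.8,1.0],[0.0,0.0,-0.23]],
[30,[8.3,37.9,0.9],[0.0,0.0,-0.22]],
[30,[7.6,38.2,0.9],[0.0,0.0,-0.22]],
[30,[6.6,38.3,1.0],[0.0,0.0,-0.23]],
[30,[5.7,38.4,0.9],[0.0,0.0,-0.22]],
[30,[4.8,38.6,1.0],[0.0,0.0,-0.23]],
[30,[3.9,38.7,0.9],[0.0,0.0,-0.22]],
```

Call:
{"fn": "carry_out", "kwargs": {
  "plan": [
    [22,[0,0,0],[0,0,0]],
    [22,[0,0,0],[0,0,0]],
    [22,[0,0,0],[0,0,0]],
    [24,[0,0,-13],[0,0,0]],
    [24,[0,0,-25],[0,0,0]],
    [24,[0,0,-25],[0,0,0]],
    [30,[11.9,37,0.9],[0,0,-0.22]],
    [30,[11.1,37.3,1],[0,0,-0.23]],
    [30,[10.2,37.5,0.9],[0,0,-0.22]],
    [30,[9.3,37.8,1],[0,0,-0.23]],
    [30,[8.3,37.9,0.9],[0,0,-0.22]],
    [30,[7.6,38.2,0.9],[0,0,-0.22]],
    [30,[6.6,38.3,1],[0,0,-0.23]],
    [30,[5.7,38.4,0.9],[0,0,-0.22]],
    [30,[4.8,38.6,1],[0,0,-0.23]],
    [30,[3.9,38.7,0.9],[0,0,-0.22]],
    [30,[0,0,0],[0,0,0]],
    [30,[0,0,0],[0,0,0]]
  ],
  "grip_force": 50
}}

```text
time_s: 20.33
eef_pos: [553.6, 258.4, 35.1]
ee_rot: [0.001, -0.049, 0.999, -0.0]
force: [0.1, -1.1, -0.1]
grip_width: 0.351
```

```bash
python3 zz.py z20 200 160 360 260 5; python3 - <<'E'
from p import *; from h import *; show()
c=load("pics/z20.npz"); cv2.imwrite("pics/z20b.png",cv2.normalize(cv2.resize(c["color"][205:255,280:360],None,fx=10,fy=10,interpolation=cv2.INTER_CUBIC),None,0,255,cv2.NORM_MINMAX))
E
```

```text
t 20.48 pos [554.55 255.59  34.82] yaw 5.30 tilt -0.09 roll -0.06 F [ 0.12 -0.48 -0.2 ] M [ 0.08 -0.03  0.03] g 30.1 J [ 0.24  0.67  1.42 -0.    1.06 -1.42]
```

View pics/z20.png

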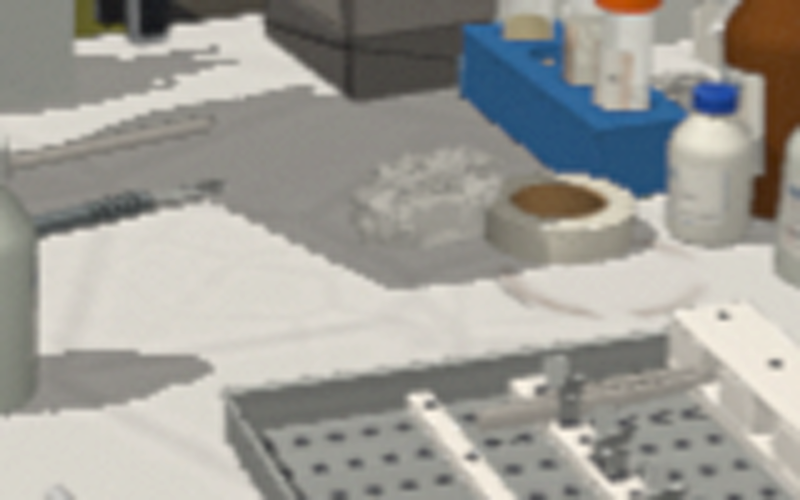

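View pics/z20b.png

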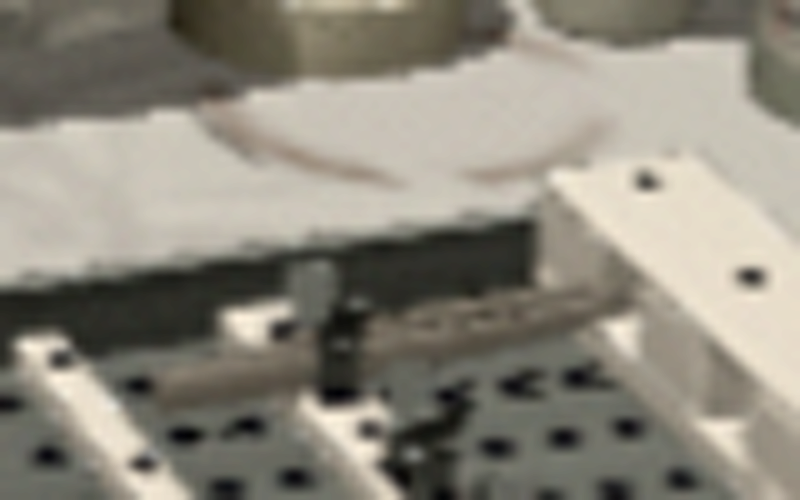

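Call:
{"fn": "carry_out", "kwargs": {
  "plan": [
    [30,[0,0.6,20],[0,0,0]],
    [30,[0,0,20],[0,0,0]],
    [30,[0,0,14],[0,0,0]],
    [30,[0,0,5],[0,0,0]],
    [30,[0,0,0],[0,0,0]],
    [30,[0,0,1.8],[0,0,0]],
    [0,[0,0,0],[0,0,0]],
    [0,[0,0,0],[0,0,0]],
    [0,[0,0,0],[0,0,0]],
    [0,[0,0,0],[0,0,0]]
  ]
}}

```text
time_s: 21.32
eef_pos: [554.8, 257.2, -25.4]
ee_rot: [0.001, -0.047, 0.999, -0.0]
force: [-0.9, -0.7, 5.8]
grip_width: 0.072
```

```bash
python3 zz.py z21 160 140 260 220 7; python3 - <<'E'
from p import *; from h import *; show()
E
```

```text
t 21.47 pos [554.77 257.16 -25.47] yaw 5.39 tilt -0.16 roll -0.05 F [-0.89 -2.5   6.85] M [-0.29  0.09  0.03] g 6.5 J [ 0.24  0.75  1.44 -0.    0.94 -1.42]
```

View pics/z21.png

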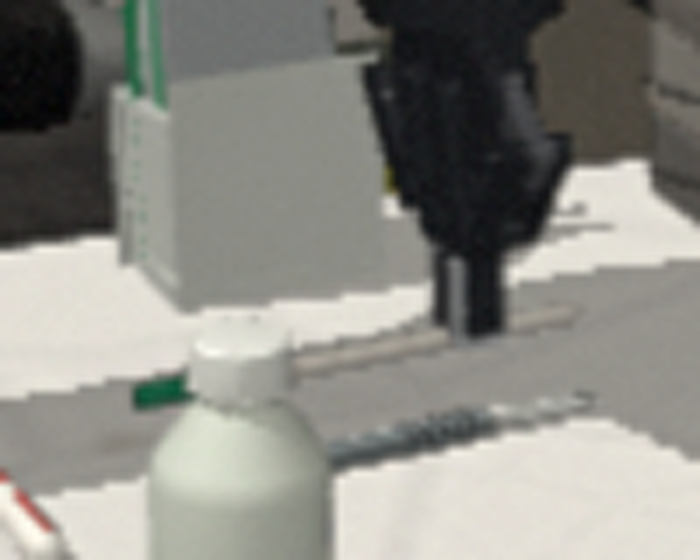

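```bash
python3 - <<'E'
from p import *; from h import *
c=load("pics/z21.npz"); t=onplane(c,[(242.1-1.6-.4,184.7+.5-.4)],5)[0]; print(t)
p,q,_=cur(); print(q.inv().apply(t-p))
tt=np.array([-50,0,-30.5])
P,Q=np.array([554.8,257.2,-25.5]),rot(5.4,0)
P,Q=rows(P,Q,P+[0,0,85],Q,4,0)
T1=tray(55,0,62); tp,tr=tcp_for(T1,tt,LYAW,16); P,Q=rows(P,Q,tp,tr,12,0)
E
```

```text
[597.21 257.09   5.  ]
[-42.33  -4.09 -30.35]
[0,[0.0,0.0,-21.2],[0.0,0.0,-0.0]],
[0,[0.0,0.0,-21.3],[0.0,0.0,0.0]],
[0,[0.0,0.0,-21.3],[0.0,0.0,0.0]],
[0,[0.0,0.0,-21.2],[0.0,0.0,0.0]],
[0,[2.4,-35.1,1.1],[-0.03,0.22,0.19]],
[0,[1.7,-35.1,1.0],[-0.02,0.22,0.18]],
[0,[1.0,-35.2,1.0],[-0.03,0.22,0.19]],
[0,[0.3,-35.2,0.9],[-0.02,0.22,0.18]],
[0,[-0.4,-35.2,0.8],[-0.03,0.23,0.19]],
[0,[-1.1,-35.1,0.7],[-0.03,0.22,0.18]],
[0,[-1.8,-35.2,0.5],[-0.02,0.22,0.19]],
[0,[-2.5,-35.1,0.4],[-0.03,0.22,0.18]],
[0,[-3.2,-35.0,0.3],[-0.02,0.22,0.19]],
[0,[-3.8,-35.0,0.0],[-0.03,0.22,0.18]],
[0,[-4.6,-34.9,-0.1],[-0.03,0.22,0.19]],
[0,[-5.2,-34.8,-0.3],[-0.02,0.22,0.19]],
```

```bash
python3 - <<'E'
from p import *; from h import *
c=load("pics/top1.npz"); print("bottle cap",onplane(c,[(270,261)],115))
tt=np.array([-50,0,-30.5])
P,Q=np.array([554.8,257.2,59.5]),rot(5.4,0)
T1=tray(62,0,75); tp,tr=tcp_for(T1,tt,LYAW,16); 
P,Q=rows(P,Q,P+[35,-37,20],rot(5.4,3),2,0)
P,Q=rows(P,Q,np.array([tp[0]+20,tp[1]+30,tp[2]+30]),tr,10,0)
P,Q=rows(P,Q,tp,tr,2,0)
E
```

```text
bottle cap [[391.71  18.22 115.  ]]
[0,[-15.7,-20.1,-10.0],[-0.0,0.25,0.0]],
[0,[-15.4,-20.0,-10.4],[-0.0,0.25,0.0]],
[0,[3.1,-35.5,-0.8],[-0.04,0.22,0.22]],
[0,[2.4,-35.5,-1.0],[-0.03,0.21,0.22]],
[0,[1.5,-35.6,-0.9],[-0.04,0.22,0.22]],
[0,[0.7,-35.6,-1.2],[-0.04,0.21,0.23]],
[0,[-0.0,-35.5,-1.2],[-0.04,0.22,0.22]],
[0,[-0.9,-35.6,-1.4],[-0.03,0.21,0.22]],
[0,[-1.7,-35.6,-1.6],[-0.04,0.22,0.22]],
[0,[-2.4,-35.5,-1.7],[-0.04,0.22,0.22]],
[0,[-3.3,-35.4,-2.0],[-0.03,0.21,0.22]],
[0,[-3.9,-35.3,-2.1],[-0.04,0.22,0.22]],
[0,[3.3,-16.2,16.5],[-0.0,-0.0,0.0]],
[0,[3.4,-16.3,16.6],[-0.0,-0.0,0.0]],
```

Call:
{"fn": "carry_out", "kwargs": {
  "plan": [
    [0,[0,0,-21.2],[0,0,0]],
    [0,[0,0,-21.3],[0,0,0]],
    [0,[0,0,-21.3],[0,0,0]],
    [0,[0,0,-21.2],[0,0,0]],
    [0,[-15.7,-20.1,-10.0],[0,0.25,0]],
    [0,[-15.4,-20.0,-10.4],[0,0.25,0]],
    [0,[3.1,-35.5,-0.8],[-0.04,0.22,0.22]],
    [0,[2.4,-35.5,-1.0],[-0.03,0.21,0.22]],
    [0,[1.5,-35.6,-0.9],[-0.04,0.22,0.22]],
    [0,[0.7,-35.6,-1.2],[-0.04,0.21,0.23]],
    [0,[0,-35.5,-1.2],[-0.04,0.22,0.22]],
    [0,[-0.9,-35.6,-1.4],[-0.03,0.21,0.22]],
    [0,[-1.7,-35.6,-1.6],[-0.04,0.22,0.22]],
    [0,[-2.4,-35.5,-1.7],[-0.04,0.22,0.22]],
    [0,[-3.3,-35.4,-2.0],[-0.03,0.21,0.22]],
    [0,[-3.9,-35.3,-2.1],[-0.04,0.22,0.22]],
    [0,[3.3,-16.2,16.5],[0,0,0]],
    [0,[3.4,-16.3,16.6],[0,0,0]],
    [0,[0,0,0],[0,0,0]],
    [0,[0,0,0],[0,0,0]]
  ],
  "grip_force": 60
}}

```text
time_s: 23.13
eef_pos: [571.1, -165.9, 58.4]
ee_rot: [-0.139, 0.07, 0.988, 0.01]
force: [-0.5, 0.9, 0.3]
grip_width: 0.069
```

```bash
python3 zz.py z22 240 180 360 270 6.5 2>/dev/null || python3 zz.py z22 240 180 360 270 6; python3 - <<'E'
from p import *; from h import *; show()
p,q,_=cur();print(trayof(p+q.apply([-50,0,-30.5])))
E
```

```text
t 23.28 pos [ 572.43 -164.93   59.77] yaw -7.98 tilt 15.85 roll -0.05 F [ 0.31 -0.08  0.44] M [-0.03 -0.15 -0.03] g 6.3 J [-0.44  0.78  1.18 -0.08  1.46 -1.85]
[61.8   0.92 75.45]
```

View pics/z22.png

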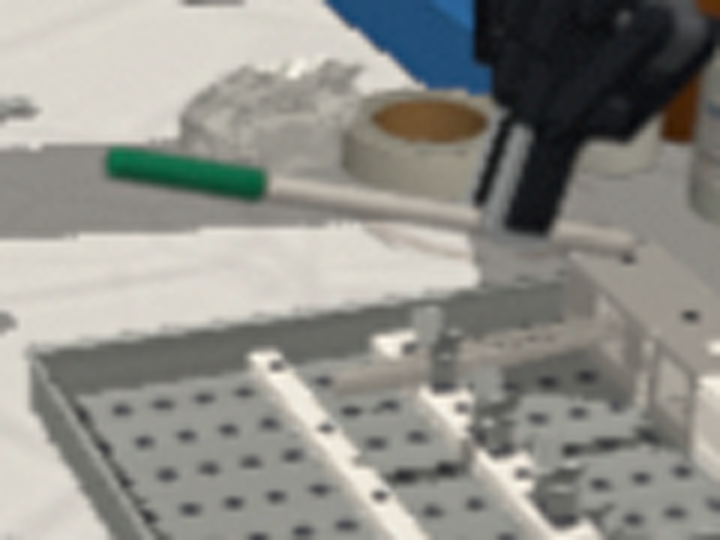

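```bash
python3 - <<'E'
from p import *; from h import *
c=load("pics/z22.npz"); 
a=onlane(c,[(345.5,220),(258,206.3)],0.9,(1.6,-.5)); print(a,np.linalg.norm(a[0]-a[1]))
E
```

```text
[[  58.98    0.9    75.33]
 [-116.71    0.9   125.41]] 182.68785871283293
```

Call:
{"fn": "carry_out", "kwargs": {
  "plan": [
    [0,[-4.2,-0.3,14.8],[0,0.02,0]],
    [0,[-4.2,-0.3,14.8],[0,0,0]],
    [0,[-4.3,-0.3,14.6],[0,0,0]],
    [0,[0,0,0],[0,0,0]],
    [0,[0,0,0],[0,0,0]]
  ]
}}

```text
time_s: 23.7
eef_pos: [571.8, -166.0, 13.2]
ee_rot: [-0.139, 0.069, 0.988, 0.009]
force: [0.1, -0.6, 0.5]
grip_width: 0.075
```

```bash
python3 zz.py z23 270 200 370 270 8; python3 - <<'E'
from p import *; from h import *; show()
p,q,_=cur();print(trayof(p+q.apply([-48,0,-30.5])))
E
```

```text
t 23.85 pos [ 572.25 -166.62   14.2 ] yaw -8.02 tilt 15.94 roll -0.07 F [-0.4   0.54  0.04] M [-0.04 -0.14  0.11] g 5.7 J [-0.44  0.83  1.2  -0.08  1.38 -1.84]
[59.96 -0.81 30.34]
```

View pics/z23.png

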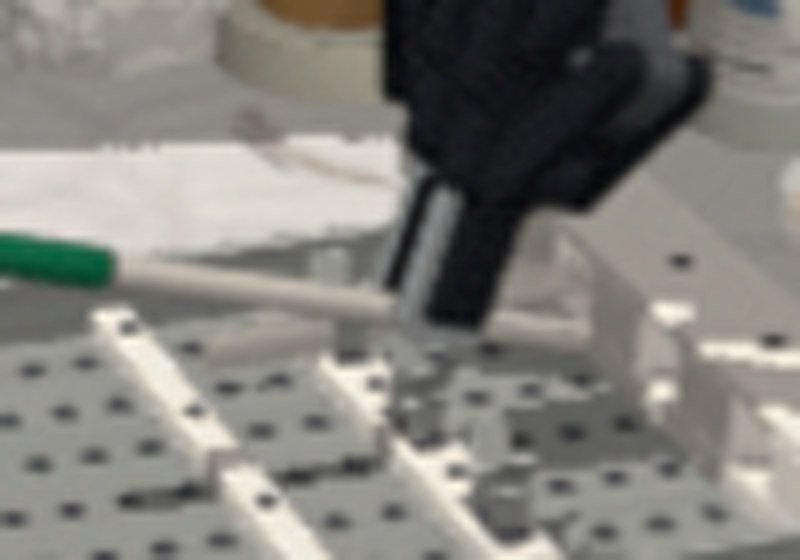

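Call:
{"fn": "carry_out", "kwargs": {
  "plan": [
    [0,[-6,0.3,0.8],[0,0,0]],
    [0,[-6,0.2,0.7],[0,0,0]],
    [0,[-5,0,0],[0,0,0]],
    [0,[0,0,0],[0,0,0]]
  ]
}}

```text
time_s: 24.18
eef_pos: [588.1, -168.5, 6.2]
ee_rot: [-0.139, 0.069, 0.988, 0.01]
force: [-0.1, -0.4, 0.4]
grip_width: 0.073
```

```bash
python3 zz.py z24 270 200 370 270 8; python3 - <<'E'
from p import *; from h import *; show()
p,q,_=cur();print(trayof(p+q.apply([-48,0,-30.5])))
E
```

```text
t 24.33 pos [ 587.24 -168.35    6.53] yaw -8.04 tilt 16.08 roll -0.03 F [ 0.22 -0.4   0.25] M [-0.04 -0.19 -0.02] g 6.4 J [-0.43  0.87  1.14 -0.08  1.4  -1.84]
[75.08 -0.47 22.54]
```

View pics/z24.png

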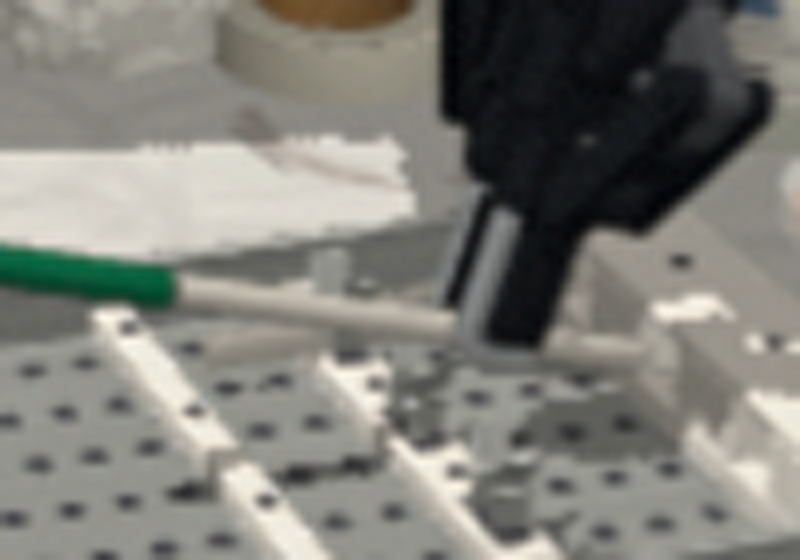

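Call:
{"fn": "carry_out", "kwargs": {
  "plan": [
    [0,[-3,0,0],[0,0,0]],
    [0,[-3,0,0],[0,0,0]],
    [0,[0,0,0],[0,0,0]]
  ]
}}

```text
time_s: 24.58
eef_pos: [593.3, -169.3, 4.9]
ee_rot: [-0.139, 0.069, 0.988, 0.009]
force: [0.6, 0.3, -0.7]
grip_width: 0.072
```

Call:
{"fn": "carry_out", "kwargs": {
  "plan": [
    [0,[-2,0,0],[0,0,0]],
    [0,[-2,0,-0.3],[0,0,0]],
    [0,[0,0,0],[0,0,0]]
  ]
}}

```text
time_s: 24.83
eef_pos: [597.1, -169.8, 4.1]
ee_rot: [-0.139, 0.069, 0.988, 0.01]
force: [0.5, -0.2, -0.9]
grip_width: 0.073
```

```bash
python3 - <<'E'
from p import *; from h import *; show()
p,q,_=cur();print(trayof(p+q.apply([-48,0,-30.5])))
E
```

```text
t 24.83 pos [ 597.12 -169.8     4.1 ] yaw -8.04 tilt 16.06 roll -0.03 F [ 0.46 -0.16 -0.86] M [-0.05 -0.19  0.01] g 6.3 J [-0.43  0.9   1.1  -0.08  1.41 -1.84]
[85.06 -0.53 20.13]
```

Call:
{"fn": "carry_out", "kwargs": {
  "plan": [
    [0,[-1.5,0,-0.2],[0,0,0]],
    [0,[0,0,0],[0,0,0]]
  ]
}}

```text
time_s: 25.0
eef_pos: [598.5, -170.0, 3.9]
ee_rot: [-0.139, 0.069, 0.988, 0.01]
force: [-0.4, 0.0, 0.1]
grip_width: 0.069
```

Call:
{"fn": "carry_out", "kwargs": {
  "plan": [
    [0,[-1.5,0,-0.2],[0,0,0]],
    [0,[0,0,0],[0,0,0]]
  ]
}}

```text
time_s: 25.17
eef_pos: [599.9, -170.2, 3.7]
ee_rot: [-0.139, 0.069, 0.988, 0.01]
force: [-0.2, -0.4, -0.4]
grip_width: 0.068
```

Call:
{"fn": "carry_out", "kwargs": {
  "plan": [
    [0,[-1.5,0,-0.2],[0,0,0]],
    [0,[0,0,0],[0,0,0]]
  ]
}}

```text
time_s: 25.33
eef_pos: [601.5, -170.4, 3.5]
ee_rot: [-0.139, 0.069, 0.988, 0.01]
force: [0.1, -0.5, -1.8]
grip_width: 0.068
```

```bash
python3 - <<'E'
from p import *; from h import *; show()
p,q,_=cur();print(trayof(p+q.apply([-48,0,-30.5])))
E
```

```text
t 25.33 pos [ 601.47 -170.39    3.49] yaw -8.04 tilt 16.06 roll -0.03 F [ 0.12 -0.5  -1.77] M [-0.09 -0.15 -0.01] g 5.8 J [-0.43  0.91  1.08 -0.08  1.42 -1.84]
[89.45 -0.5  19.52]
```

Call:
{"fn": "carry_out", "kwargs": {
  "plan": [
    [0,[-1.5,0,0],[0,0,0]],
    [0,[0,0,0],[0,0,0]]
  ]
}}

```text
time_s: 25.5
eef_pos: [602.8, -170.6, 3.0]
ee_rot: [-0.14, 0.069, 0.988, 0.01]
force: [-1.6, 0.6, 0.6]
grip_width: 0.069
```

Call:
{"fn": "carry_out", "kwargs": {
  "plan": [
    [0,[-1.5,0,0],[0,0,0]],
    [0,[0,0,0],[0,0,0]]
  ]
}}

```text
time_s: 25.67
eef_pos: [604.2, -170.8, 2.6]
ee_rot: [-0.14, 0.069, 0.988, 0.01]
force: [-0.2, 0.1, -1.0]
grip_width: 0.071
```

Call:
{"fn": "carry_out", "kwargs": {
  "plan": [
    [0,[-1.5,0,-0.2],[0,0,0]],
    [0,[0,0,0],[0,0,0]]
  ]
}}

```text
time_s: 25.83
eef_pos: [605.7, -171.0, 2.4]
ee_rot: [-0.139, 0.069, 0.988, 0.01]
force: [-0.3, 0.7, 0.4]
grip_width: 0.07
```

```bash
python3 - <<'E'
from p import *; from h import *; show()
p,q,_=cur();print(trayof(p+q.apply([-48,0,-30.5])))
E
```

```text
t 25.83 pos [ 605.74 -171.03    2.4 ] yaw -8.04 tilt 16.07 roll -0.03 F [-0.33  0.75  0.36] M [ 0.03 -0.03 -0.  ] g 6.0 J [-0.43  0.92  1.06 -0.08  1.43 -1.83]
[93.77 -0.53 18.42]
```

Call:
{"fn": "carry_out", "kwargs": {
  "plan": [
    [0,[-1,0,-0.25],[0,0,0]],
    [0,[0,0,0],[0,0,0]]
  ]
}}

```text
time_s: 26.0
eef_pos: [606.3, -171.1, 2.4]
ee_rot: [-0.14, 0.069, 0.988, 0.01]
force: [-3.1, 1.0, 0.9]
grip_width: 0.068
```

Call:
{"fn": "carry_out", "kwargs": {
  "plan": [
    [0,[-1,0,-0.25],[0,0,0]],
    [0,[0,0,0],[0,0,0]]
  ]
}}

```text
time_s: 26.17
eef_pos: [606.9, -171.1, 2.3]
ee_rot: [-0.141, 0.069, 0.988, 0.01]
force: [-6.4, -0.2, 2.2]
grip_width: 0.07
```

```bash
python3 - <<'E'
from p import *; from h import *; show()
p,q,_=cur();print(trayof(p+q.apply([-48,0,-30.5])))
E
```

```text
t 26.17 pos [ 606.87 -171.14    2.35] yaw -8.04 tilt 16.22 roll -0.02 F [-6.36 -0.25  2.21] M [0.08 0.89 0.03] g 6.0 J [-0.42  0.92  1.06 -0.08  1.44 -1.83]
[94.95 -0.49 18.22]
```

```bash
python3 - <<'E'
from p import *
tt=np.array([-48,0,-30.5]); p,q,_=cur(); c0=trayof(p)
P=tray(c0[0]+0.9,c0[1],2.3); Q=rot(LYAW,16.05)
for til,x,z,n in[(16.05,93.,18.2,2),(10,93.,17.8,2),(5,93.,17.3,2),(1,93,17,2),(-1.5,93,16.5,2)]:
    tp,tr=tcp_for(tray(x,-0.3,z),tt,LYAW,til); P,Q=rows(P,Q,tp,tr,n,0)
E
```

```text
[0,[1.3,0.1,0.5],[0.0,0.0,0.0]],
[0,[1.3,0.1,0.4],[0.0,0.0,0.0]],
[0,[-1.8,-0.0,2.6],[0.0,-0.5,-0.0]],
[0,[-1.6,-0.0,2.8],[0.0,-0.51,-0.0]],
[0,[-1.5,-0.0,2.3],[-0.0,-0.42,-0.0]],
[0,[-1.3,-0.0,2.3],[-0.0,-0.41,-0.0]],
[0,[-1.2,-0.0,1.8],[-0.0,-0.33,0.0]],
[0,[-1.0,-0.0,1.8],[-0.0,-0.34,0.0]],
[0,[-0.7,-0.0,1.3],[-0.0,-0.21,0.0]],
[0,[-0.7,-0.0,1.3],[-0.0,-0.21,-0.0]],
```

Call:
{"fn": "carry_out", "kwargs": {
  "plan": [
    [0,[1.3,0.1,0.5],[0,0,0]],
    [0,[1.3,0.1,0.4],[0,0,0]],
    [0,[-1.8,0,2.6],[0,-0.5,0]],
    [0,[-1.6,0,2.8],[0,-0.51,0]],
    [0,[-1.5,0,2.3],[0,-0.42,0]],
    [0,[-1.3,0,2.3],[0,-0.41,0]],
    [0,[0,0,0],[0,0,0]]
  ],
  "grip_force": 90
}}

```text
time_s: 26.75
eef_pos: [608.6, -171.4, -8.3]
ee_rot: [-0.043, 0.07, 0.997, 0.003]
force: [-1.4, -0.6, 2.0]
grip_width: 0.057
```

```bash
python3 zz.py z25 240 200 370 290 6; python3 - <<'E'
from p import *; from h import *; show()
p,q,_=cur();print(trayof(p+q.apply([-48,0,-30.5])))
E
```

```text
t 26.90 pos [ 609.3  -171.53   -8.38] yaw -8.04 tilt 5.03 roll -0.05 F [-0.4  -1.01  1.98] M [-0.13  0.15  0.03] g 4.6 J [-0.45  0.82  1.27 -0.03  1.14 -1.86]
[93.29 -0.52 17.79]
```

View pics/z25.png

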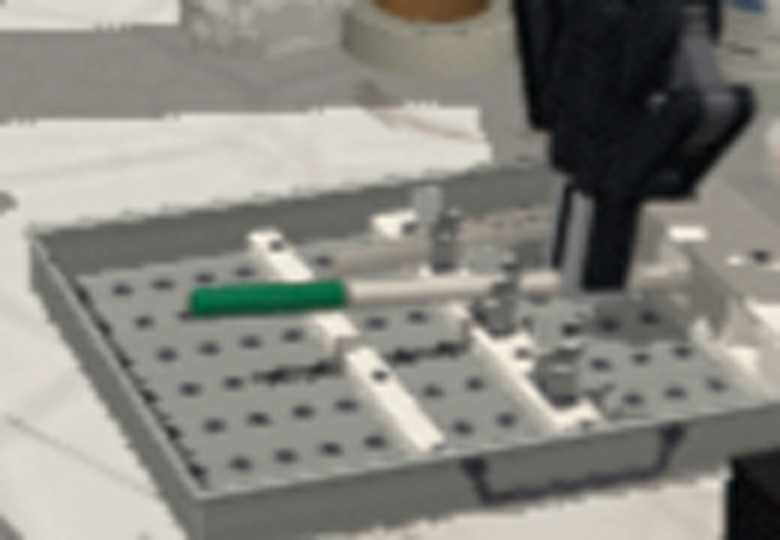

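Call:
{"fn": "carry_out", "kwargs": {
  "plan": [
    [0,[-1.2,0,1.8],[0,-0.33,0]],
    [0,[-1.0,0,1.8],[0,-0.34,0]],
    [0,[-0.7,0,1.3],[0,-0.21,0]],
    [0,[-0.7,0,1.3],[0,-0.21,0]],
    [0,[0,0,0],[0,0,0]]
  ]
}}

```text
time_s: 27.32
eef_pos: [612.6, -172.2, -13.5]
ee_rot: [0.014, 0.07, 0.997, -0.002]
force: [-6.1, -0.4, 12.2]
grip_width: 0.056
```

```bash
python3 zz.py z26 240 200 370 290 6; python3 - <<'E'
from p import *; from h import *; show()
p,q,_=cur();print(trayof(p+q.apply([-48,0,-30.5])))
c=load("pics/z25.npz"); print(onlane(c,[(271.6,249.6)],0,(1.6,-.5)))
E
```

```text
t 27.47 pos [ 612.6  -172.16  -13.46] yaw -8.00 tilt -1.49 roll -0.08 F [-7.72  0.58 15.41] M [0.01 1.48 0.12] g 5.0 J [-0.46  0.77  1.37  0.01  0.97 -1.9 ]
[93.35 -0.64 18.28]
[[-89.9    0.    34.99]]
```

View pics/z26.png

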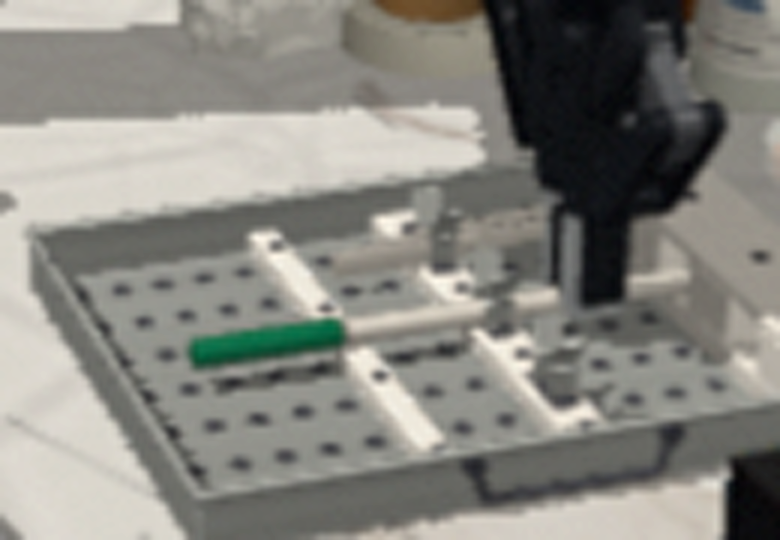

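```bash
python3 - <<'E'
from p import *; from h import *
c=load("pics/z26.npz"); f=lambda u,v:(u/6-.4+240,v/6-.4+200)
print(onlane(c,[f(192,353),f(340,331),f(450,308),f(540,296),f(660,278)],0,(1.6,-.5)))
cv2.imwrite("pics/z26b.png",cv2.normalize(cv2.resize(c["color"][228:262,298:362],None,fx=12,fy=12,interpolation=cv2.INTER_CUBIC),None,0,255,cv2.NORM_MINMAX))
E
```

```text
[[-89.56   0.    16.25]
 [-40.05   0.    16.17]
 [ -2.41   0.    18.53]
 [ 29.16   0.    17.97]
 [ 72.16   0.    17.95]]
```

View pics/z26b.png

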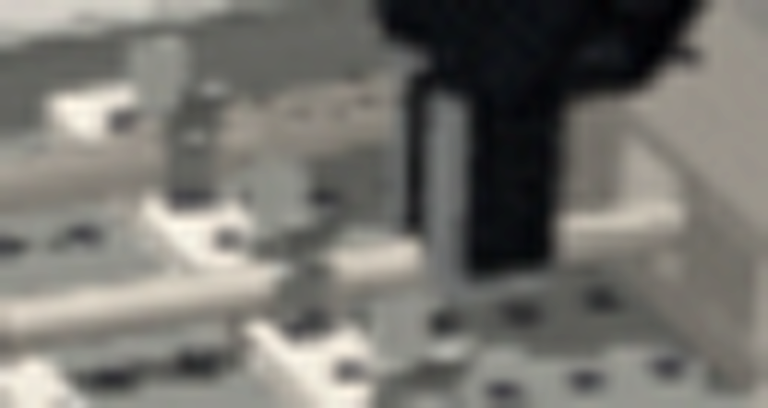

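Call:
{"fn": "carry_out", "kwargs": {
  "plan": [
    [0,[1.0,0,-1.2],[0,0.15,0]],
    [0,[0,0,0],[0,0,0]],
    [0,[0,0,0],[0,0,0]]
  ]
}}

```text
time_s: 27.72
eef_pos: [612.0, -172.1, -13.4]
ee_rot: [0.006, 0.07, 0.998, -0.001]
force: [-2.2, -2.2, 6.9]
grip_width: 0.057
```

```bash
python3 - <<'E'
from p import *; show()
E
```

```text
t 27.72 pos [ 612.   -172.1   -13.39] yaw -8.01 tilt -0.68 roll -0.08 F [-2.21 -2.15  6.87] M [-0.29  0.37  0.1 ] g 4.9 J [-0.46  0.77  1.36  0.    0.99 -1.89]
```

Call:
{"fn": "carry_out", "kwargs": {
  "plan": [
    [0,[1.2,0,-0.8],[0,0.1,0]],
    [0,[0,0,0],[0,0,0]],
    [0,[0,0,0],[0,0,0]]
  ]
}}

```text
time_s: 27.97
eef_pos: [610.3, -171.7, -13.3]
ee_rot: [0.0, 0.07, 0.998, -0.0]
force: [-0.8, -3.3, 1.1]
grip_width: 0.058
```

```bash
python3 - <<'E'
from p import *; show()
E
```

```text
t 27.97 pos [ 610.31 -171.71  -13.3 ] yaw -8.03 tilt -0.03 roll -0.05 F [-0.81 -3.26  1.13] M [-0.56  0.08  0.07] g 5.0 J [-0.46  0.78  1.36 -0.    1.01 -1.89]
```

```bash
python3 - <<'E'
from p import *
print(trayof(np.array([610.31,-171.71,0])),trayof(np.array([612.3,-172,0])))
E
```

```text
[43.82 -0.59  0.  ] [45.83 -0.6   0.  ]
```

Call:
{"fn": "carry_out", "kwargs": {
  "plan": [
    [0,[-1.2,0,0],[0,0,0]],
    [0,[0,0,0],[0,0,0]],
    [0,[0,0,0],[0,0,0]]
  ]
}}

```text
time_s: 28.22
eef_pos: [611.3, -171.7, -13.3]
ee_rot: [0.0, 0.07, 0.998, -0.0]
force: [-1.6, -2.8, 1.5]
grip_width: 0.059
```

Call:
{"fn": "carry_out", "kwargs": {
  "plan": [
    [0,[-0.8,0,0],[0,0,0]],
    [0,[0,0,0],[0,0,0]]
  ]
}}

```text
time_s: 28.38
eef_pos: [612.0, -171.7, -13.3]
ee_rot: [0.0, 0.07, 0.998, -0.0]
force: [-1.1, -2.2, 1.4]
grip_width: 0.058
```

Call:
{"fn": "carry_out", "kwargs": {
  "plan": [
    [0,[-0.8,0,0],[0,0,0]],
    [0,[0,0,0],[0,0,0]]
  ]
}}

```text
time_s: 28.55
eef_pos: [612.6, -171.8, -13.3]
ee_rot: [-0.0, 0.07, 0.998, -0.0]
force: [-2.6, -4.3, 3.0]
grip_width: 0.057
```

Call:
{"fn": "carry_out", "kwargs": {
  "plan": [
    [0,[-0.8,0,0],[0,0,0]],
    [0,[0,0,0],[0,0,0]]
  ]
}}

```text
time_s: 28.72
eef_pos: [613.0, -171.8, -13.3]
ee_rot: [-0.001, 0.07, 0.998, -0.0]
force: [-5.0, -3.2, 3.9]
grip_width: 0.057
```

Call:
{"fn": "carry_out", "kwargs": {
  "plan": [
    [0,[-0.8,0,0],[0,0,0]],
    [0,[0,0,0],[0,0,0]]
  ]
}}

```text
time_s: 28.88
eef_pos: [613.3, -171.8, -13.4]
ee_rot: [-0.001, 0.07, 0.998, 0.0]
force: [-7.3, -3.1, 4.6]
grip_width: 0.058
```

Call:
{"fn": "carry_out", "kwargs": {
  "plan": [
    [0,[2.2,0,0],[0,0,0]],
    [0,[0,0,0],[0,0,0]],
    [0,[0,0,0],[0,0,0]]
  ]
}}

```text
time_s: 29.13
eef_pos: [612.2, -171.7, -13.3]
ee_rot: [0.0, 0.07, 0.998, -0.0]
force: [-3.1, -3.7, 1.4]
grip_width: 0.057
```

Call:
{"fn": "carry_out", "kwargs": {
  "plan": [
    [0,[1.1,0,0],[0,0,0]],
    [0,[0,0,0],[0,0,0]],
    [0,[0,0,0],[0,0,0]]
  ]
}}

```text
time_s: 29.38
eef_pos: [611.1, -171.5, -13.3]
ee_rot: [0.0, 0.07, 0.998, -0.0]
force: [-0.8, -4.1, 2.2]
grip_width: 0.055
```

```bash
python3 - <<'E'
from p import *
P,Q=np.array([611.1,-171.5,48.7]),rot(LYAW,0)
P,Q=rows(P,Q,np.array([513.6,170.8,35]),rot(6.5,0),10,30)
E
```

```text
[30,[14.4,32.5,1.4],[0.0,0.0,-0.24]],
[30,[13.7,32.9,1.3],[0.0,0.0,-0.24]],
[30,[12.7,33.2,1.4],[0.0,0.0,-0.25]],
[30,[12.0,33.6,1.4],[0.0,0.0,-0.24]],
[30,[11.0,33.8,1.4],[0.0,0.0,-0.24]],
[30,[10.2,34.1,1.3],[0.0,0.0,-0.24]],
[30,[9.4,34.3,1.4],[0.0,0.0,-0.25]],
[30,[8.5,34.6,1.4],[0.0,0.0,-0.24]],
[30,[7.5,34.8,1.3],[0.0,0.0,-0.24]],
[30,[6.7,34.9,1.4],[0.0,0.0,-0.24]],
```

Call:
{"fn": "carry_out", "kwargs": {
  "plan": [
    [22,[0,0,0],[0,0,0]],
    [22,[0,0,0],[0,0,0]],
    [22,[0,0,0],[0,0,0]],
    [24,[0,0,-12],[0,0,0]],
    [24,[0,0,-25],[0,0,0]],
    [24,[0,0,-25],[0,0,0]],
    [30,[14.4,32.5,1.4],[0,0,-0.24]],
    [30,[13.7,32.9,1.3],[0,0,-0.24]],
    [30,[12.7,33.2,1.4],[0,0,-0.25]],
    [30,[12.0,33.6,1.4],[0,0,-0.24]],
    [30,[11.0,33.8,1.4],[0,0,-0.24]],
    [30,[10.2,34.1,1.3],[0,0,-0.24]],
    [30,[9.4,34.3,1.4],[0,0,-0.25]],
    [30,[8.5,34.6,1.4],[0,0,-0.24]],
    [30,[7.5,34.8,1.3],[0,0,-0.24]],
    [30,[6.7,34.9,1.4],[0,0,-0.24]],
    [30,[0,0,0],[0,0,0]],
    [30,[0,0,0],[0,0,0]],
    [30,[0,0,0],[0,0,0]]
  ],
  "grip_force": 50
}}

```text
time_s: 30.97
eef_pos: [514.0, 170.6, 35.5]
ee_rot: [0.0, -0.057, 0.998, -0.0]
force: [0.2, 0.7, -0.3]
grip_width: 0.353
```

```bash
python3 zz.py z30 190 150 360 270 4; python3 - <<'E'
from p import *; from h import *; show()
c=load("pics/z30.npz"); cv2.imwrite("pics/z30b.png",cv2.normalize(cv2.resize(c["color"][210:265,265:365],None,fx=8,fy=8,interpolation=cv2.INTER_CUBIC),None,0,255,cv2.NORM_MINMAX))
E
```

```text
t 31.12 pos [514.1  169.75  35.15] yaw 6.39 tilt -0.03 roll -0.03 F [-0.1   0.29  0.02] M [-0.04  0.06  0.04] g 30.0 J [ 0.1   0.54  1.64 -0.    0.96 -1.58]
```

View pics/z30.png

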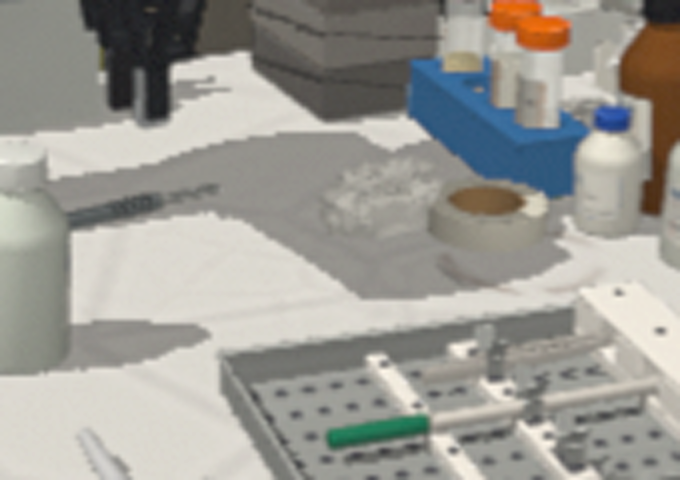

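View pics/z30b.png

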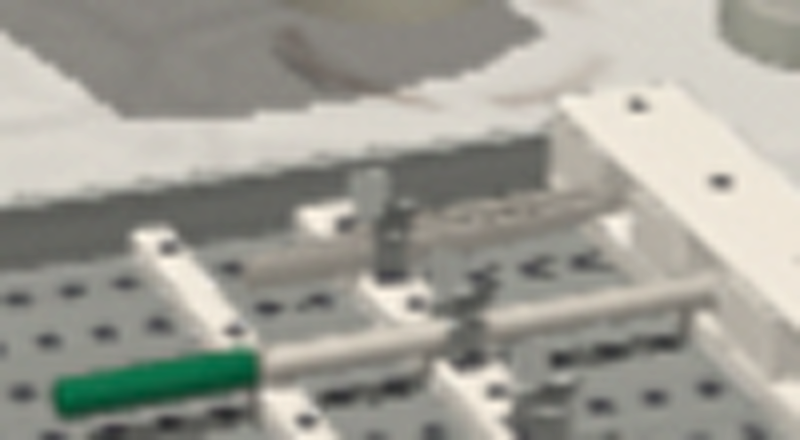

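Call:
{"fn": "carry_out", "kwargs": {
  "plan": [
    [30,[0,0.9,20],[0,0,-0.02]],
    [30,[0,0,20],[0,0,0]],
    [30,[0,0,14],[0,0,0]],
    [30,[0,0,5],[0,0,0]],
    [30,[0,0,0],[0,0,0]],
    [30,[0,0,1.5],[0,0,0]],
    [0,[0,0,0],[0,0,0]],
    [0,[0,0,0],[0,0,0]],
    [0,[0,0,0],[0,0,0]],
    [0,[0,0,0],[0,0,0]]
  ]
}}

```text
time_s: 31.95
eef_pos: [514.2, 171.5, -24.7]
ee_rot: [0.001, -0.058, 0.998, -0.0]
force: [-1.5, -1.4, 6.7]
grip_width: 0.094
```

```bash
python3 zz.py z31 190 160 270 220 9; python3 - <<'E'
from p import *; from h import *; show()
E
```

```text
t 32.10 pos [514.17 171.55 -24.64] yaw 6.61 tilt -0.10 roll -0.04 F [-0.47 -1.27  7.  ] M [-0.26  0.15 -0.  ] g 8.2 J [ 0.11  0.64  1.67 -0.    0.83 -1.58]
```

View pics/z31.png

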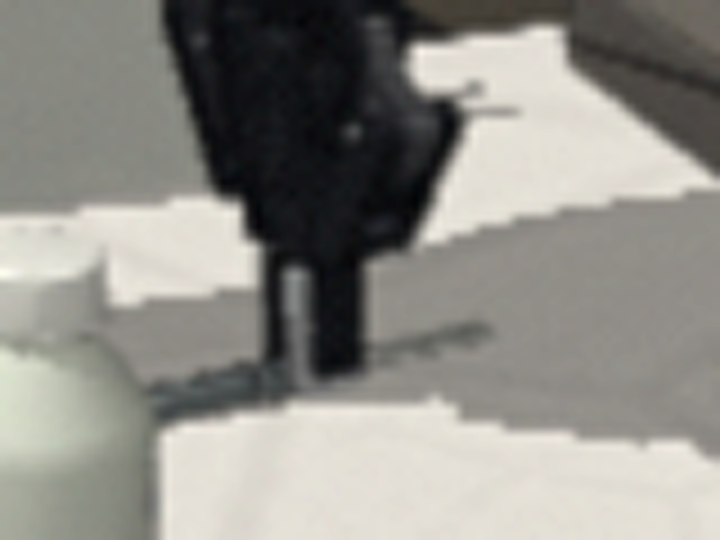

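```bash
python3 - <<'E'
from p import *; from h import *
tt=np.array([-55,0,-29.6])
P,Q=np.array([514.2,171.5,60.4]),rot(6.6,0)
T1=tray(62,-46.5,75); tp,tr=tcp_for(T1,tt,LYAW,16); print(tp)
P,Q=rows(P,Q,P+[60,-37,20],rot(6.6,3),2,0)
P,Q=rows(P,Q,np.array([tp[0]+10,tp[1]+30,tp[2]+25]),tr,9,0)
P,Q=rows(P,Q,tp,tr,2,0)
E
```

```text
[ 561.46 -211.18   61.71]
[0,[-27.7,-21.8,-10.0],[0.0,0.25,-0.0]],
[0,[-27.4,-21.9,-10.7],[-0.0,0.25,0.0]],
[0,[4.4,-34.8,-0.5],[-0.04,0.24,0.27]],
[0,[3.4,-34.9,-0.5],[-0.05,0.24,0.27]],
[0,[2.4,-35.0,-0.6],[-0.04,0.24,0.26]],
[0,[1.5,-35.0,-0.8],[-0.05,0.24,0.27]],
[0,[0.5,-35.1,-0.9],[-0.04,0.24,0.27]],
[0,[-0.5,-35.1,-1.0],[-0.05,0.24,0.27]],
[0,[-1.4,-35.0,-1.2],[-0.04,0.24,0.27]],
[0,[-2.4,-35.0,-1.5],[-0.05,0.24,0.26]],
[0,[-3.2,-34.8,-1.7],[-0.04,0.24,0.27]],
[0,[-0.7,-15.6,12.8],[-0.0,-0.0,0.0]],
[0,[-0.8,-15.5,12.9],[-0.0,-0.0,0.0]],
```

Call:
{"fn": "carry_out", "kwargs": {
  "plan": [
    [0,[0,0,-21.2],[0,0,0]],
    [0,[0,0,-21.3],[0,0,0]],
    [0,[0,0,-21.3],[0,0,0]],
    [0,[0,0,-21.2],[0,0,0]],
    [0,[-27.7,-21.8,-10.0],[0,0.25,0]],
    [0,[-27.4,-21.9,-10.7],[0,0.25,0]],
    [0,[4.4,-34.8,-0.5],[-0.04,0.24,0.27]],
    [0,[3.4,-34.9,-0.5],[-0.05,0.24,0.27]],
    [0,[2.4,-35.0,-0.6],[-0.04,0.24,0.26]],
    [0,[1.5,-35.0,-0.8],[-0.05,0.24,0.27]],
    [0,[0.5,-35.1,-0.9],[-0.04,0.24,0.27]],
    [0,[-0.5,-35.1,-1.0],[-0.05,0.24,0.27]],
    [0,[-1.4,-35.0,-1.2],[-0.04,0.24,0.27]],
    [0,[-2.4,-35.0,-1.5],[-0.05,0.24,0.26]],
    [0,[-3.2,-34.8,-1.7],[-0.04,0.24,0.27]],
    [0,[-0.7,-15.6,12.8],[0,0,0]],
    [0,[-0.8,-15.5,12.9],[0,0,0]],
    [0,[0,0,0],[0,0,0]],
    [0,[0,0,0],[0,0,0]],
    [0,[0,0,0],[0,0,0]]
  ],
  "grip_force": 60
}}

```text
time_s: 33.77
eef_pos: [561.3, -210.2, 61.6]
ee_rot: [-0.139, 0.069, 0.988, 0.009]
force: [-0.1, 0.1, -0.6]
grip_width: 0.093
```

```bash
python3 zz.py z32 250 190 380 290 6; python3 - <<'E'
from p import *; from h import *; show()
p,q,_=cur();print(trayof(p+q.apply([-55,0,-29.6])))
E
```

```text
t 33.92 pos [ 561.47 -210.13   61.71] yaw -7.96 tilt 15.94 roll -0.07 F [ 0.46  0.14 -1.15] M [ 0.01 -0.19  0.  ] g 7.6 J [-0.51  0.78  1.16 -0.1   1.46 -1.91]
[ 61.85 -45.33  75.06]
```

View pics/z32.png

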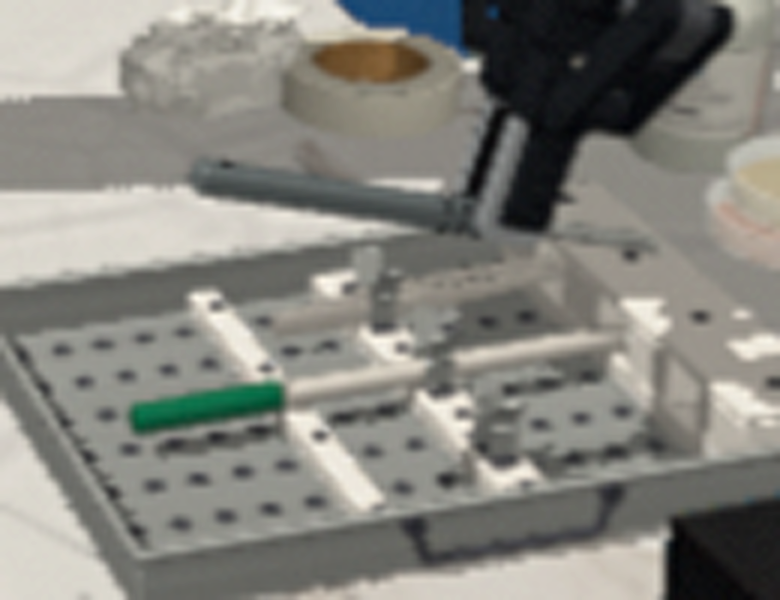

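```bash
python3 - <<'E'
from p import *; from h import *
c=load("pics/z32.npz"); f=lambda u,v:(u/6-.4+250,v/6-.4+190)
a=onlane(c,[f(655,244),f(195,175)],-45.3,(1.6,-.5)); print(a,np.linalg.norm(a[0]-a[1]))
E
```

```text
[[ 62.61 -45.3   74.65]
 [-87.92 -45.3  117.68]] 156.562138789388
```

Call:
{"fn": "carry_out", "kwargs": {
  "plan": [
    [0,[-4.2,-0.5,14.8],[0,0,0]],
    [0,[-4.2,-0.5,14.8],[0,0,0]],
    [0,[-4.3,-0.5,14.8],[0,0,0]],
    [0,[0,0,0],[0,0,0]],
    [0,[-4,0,0],[0,0,0]],
    [0,[-5,0,0],[0,0,0]],
    [0,[-4,0,0],[0,0,0]],
    [0,[0,0,0],[0,0,0]],
    [0,[0,0,0],[0,0,0]]
  ]
}}

```text
time_s: 34.67
eef_pos: [573.4, -214.3, 11.5]
ee_rot: [-0.139, 0.069, 0.988, 0.009]
force: [0.0, 0.2, -0.5]
grip_width: 0.091
```

```bash
python3 zz.py z33 270 210 380 280 7; python3 - <<'E'
from p import *; from h import *; show()
p,q,_=cur();print(trayof(p+q.apply([-55.5,0,-29.6])))
E
```

```text
t 34.82 pos [ 572.95 -214.28   11.31] yaw -8.04 tilt 16.01 roll -0.06 F [ 0.   -0.37 -0.37] M [-0.01 -0.16  0.04] g 7.9 J [-0.5   0.87  1.14 -0.1   1.4  -1.9 ]
[ 74.3  -47.93  24.45]
```

View pics/z33.png

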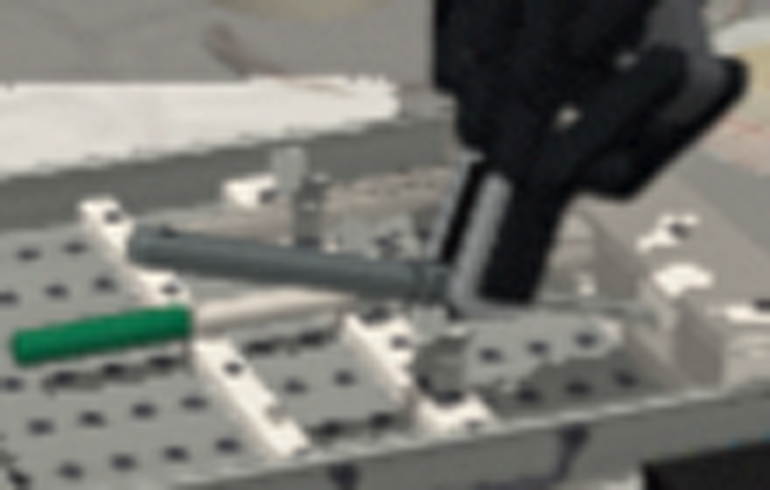

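Call:
{"fn": "carry_out", "kwargs": {
  "plan": [
    [0,[-3,0.9,0.8],[0,0,0]],
    [0,[-3,0,0.8],[0,0,0]],
    [0,[-3,0,0],[0,0,0]],
    [0,[0,0,0],[0,0,0]]
  ]
}}

```text
time_s: 35.15
eef_pos: [581.6, -214.5, 6.7]
ee_rot: [-0.139, 0.069, 0.988, 0.009]
force: [0.5, -0.2, -0.7]
grip_width: 0.09
```

Call:
{"fn": "carry_out", "kwargs": {
  "plan": [
    [0,[-1.5,0,0],[0,0,0]],
    [0,[0,0,0],[0,0,0]]
  ]
}}

```text
time_s: 35.32
eef_pos: [582.8, -214.8, 6.5]
ee_rot: [-0.139, 0.069, 0.988, 0.009]
force: [-0.8, -0.3, -1.2]
grip_width: 0.088
```

Call:
{"fn": "carry_out", "kwargs": {
  "plan": [
    [0,[-1.5,0,0],[0,0,0]],
    [0,[0,0,0],[0,0,0]]
  ]
}}

```text
time_s: 35.48
eef_pos: [584.2, -215.0, 6.2]
ee_rot: [-0.139, 0.069, 0.988, 0.009]
force: [-0.5, 0.1, -0.2]
grip_width: 0.088
```

Call:
{"fn": "carry_out", "kwargs": {
  "plan": [
    [0,[-1.5,0,0],[0,0,0]],
    [0,[0,0,0],[0,0,0]]
  ]
}}

```text
time_s: 35.65
eef_pos: [585.6, -215.2, 5.8]
ee_rot: [-0.139, 0.069, 0.988, 0.009]
force: [0.2, -0.5, -1.5]
grip_width: 0.089
```

```bash
python3 - <<'E'
from p import *; from h import *; show()
p,q,_=cur();print(trayof(p+q.apply([-55.5,0,-29.6])))
E
```

```text
t 35.65 pos [ 585.61 -215.16    5.78] yaw -8.04 tilt 16.01 roll -0.05 F [ 0.16 -0.45 -1.53] M [-0.   -0.23 -0.03] g 7.6 J [-0.5   0.9   1.09 -0.1   1.41 -1.9 ]
[ 86.96 -47.03  18.93]
```

Call:
{"fn": "carry_out", "kwargs": {
  "plan": [
    [0,[-1.4,0,-0.4],[0,0,0]],
    [0,[0,0,0],[0,0,0]]
  ]
}}

```text
time_s: 35.82
eef_pos: [587.1, -215.4, 5.8]
ee_rot: [-0.139, 0.069, 0.988, 0.009]
force: [0.8, 0.0, -0.1]
grip_width: 0.096
```

Call:
{"fn": "carry_out", "kwargs": {
  "plan": [
    [0,[-1.4,0,-0.3],[0,0,0]],
    [0,[0,0,0],[0,0,0]]
  ]
}}

```text
time_s: 35.98
eef_pos: [588.5, -215.6, 5.7]
ee_rot: [-0.139, 0.069, 0.988, 0.009]
force: [-0.2, -0.1, 0.0]
grip_width: 0.087
```

Call:
{"fn": "carry_out", "kwargs": {
  "plan": [
    [0,[-1.4,0,-0.3],[0,0,0]],
    [0,[0,0,0],[0,0,0]]
  ]
}}

```text
time_s: 36.15
eef_pos: [589.9, -215.7, 5.6]
ee_rot: [-0.139, 0.069, 0.988, 0.009]
force: [-1.0, 0.5, -0.5]
grip_width: 0.091
```

```bash
python3 - <<'E'
from p import *; from h import *; show()
p,q,_=cur();print(trayof(p+q.apply([-55.5,0,-29.6])))
E
```

```text
t 36.15 pos [ 589.88 -215.74    5.6 ] yaw -8.03 tilt 16.02 roll -0.05 F [-0.96  0.5  -0.46] M [ 0.01 -0.11 -0.01] g 7.8 J [-0.49  0.91  1.07 -0.1   1.42 -1.9 ]
[ 91.27 -47.    18.74]
```

Call:
{"fn": "carry_out", "kwargs": {
  "plan": [
    [0,[-1,0,-0.28],[0,0,0]],
    [0,[0,0,0],[0,0,0]]
  ]
}}

```text
time_s: 36.32
eef_pos: [590.8, -215.9, 5.6]
ee_rot: [-0.139, 0.069, 0.988, 0.009]
force: [-1.2, -0.4, -0.1]
grip_width: 0.088
```

Call:
{"fn": "carry_out", "kwargs": {
  "plan": [
    [0,[-1,0,-0.28],[0,0,0]],
    [0,[0,0,0],[0,0,0]]
  ]
}}

```text
time_s: 36.48
eef_pos: [591.9, -216.0, 5.6]
ee_rot: [-0.139, 0.069, 0.988, 0.009]
force: [-0.6, 0.7, -0.1]
grip_width: 0.094
```

```bash
python3 - <<'E'
from p import *; from h import *; show()
p,q,_=cur();print(trayof(p+q.apply([-55.5,0,-29.6])))
E
```

```text
t 36.48 pos [ 591.89 -216.03    5.6 ] yaw -8.03 tilt 16.02 roll -0.05 F [-0.64  0.72 -0.06] M [-0.01 -0.02  0.06] g 8.1 J [-0.49  0.91  1.07 -0.1   1.43 -1.9 ]
[ 93.29 -47.01  18.73]
```

Moment rising: the pad is being compressed. Continue gently.

Call:
{"fn": "carry_out", "kwargs": {
  "plan": [
    [0,[-1,0,-0.28],[0,0,0]],
    [0,[0,0,0],[0,0,0]]
  ]
}}

```text
time_s: 36.65
eef_pos: [592.9, -216.2, 5.6]
ee_rot: [-0.139, 0.069, 0.988, 0.009]
force: [-0.9, -0.0, 0.0]
grip_width: 0.089
```

Call:
{"fn": "carry_out", "kwargs": {
  "plan": [
    [0,[-0.8,0,-0.2],[0,0,0]],
    [0,[0,0,0],[0,0,0]]
  ]
}}

```text
time_s: 36.82
eef_pos: [593.5, -216.3, 5.5]
ee_rot: [-0.139, 0.069, 0.988, 0.009]
force: [-2.1, 0.4, -0.2]
grip_width: 0.094
```

```bash
python3 - <<'E'
from p import *; from h import *; show()
p,q,_=cur();print(trayof(p+q.apply([-55.5,0,-29.6])))
E
```

```text
t 36.82 pos [ 593.48 -216.25    5.53] yaw -8.03 tilt 16.06 roll -0.05 F [-2.08  0.41 -0.2 ] M [-0.    0.15 -0.01] g 8.0 J [-0.49  0.92  1.06 -0.1   1.43 -1.9 ]
[ 94.91 -47.01  18.62]
```

Call:
{"fn": "carry_out", "kwargs": {
  "plan": [
    [0,[-0.8,0,-0.2],[0,0,0]],
    [0,[0,0,0],[0,0,0]]
  ]
}}

```text
time_s: 36.98
eef_pos: [593.8, -216.3, 5.5]
ee_rot: [-0.14, 0.069, 0.988, 0.01]
force: [-4.9, 1.4, 1.1]
grip_width: 0.094
```

Call:
{"fn": "carry_out", "kwargs": {
  "plan": [
    [0,[-0.6,0,-0.2],[0,0,0]],
    [0,[0,0,0],[0,0,0]]
  ]
}}

```text
time_s: 37.15
eef_pos: [594.0, -216.3, 5.5]
ee_rot: [-0.141, 0.069, 0.988, 0.01]
force: [-6.8, 0.2, 2.1]
grip_width: 0.091
```

```bash
python3 - <<'E'
from p import *; from h import *; show()
tt=np.array([-55.5,0,-29.6]); p,q,_=cur(); print(trayof(p+q.apply(tt)))
c0=trayof(p)
P=tray(c0[0]+0.9,c0[1],5.5); Q=rot(LYAW,16.05)
X=93.4
for til,x,z,n in[(16.05,X,18.5,2),(10,X,18,2),(5,X,17.3,2),(1,X,17,2),(-1.5,X,16.5,2)]:
    tp,tr=tcp_for(tray(x,-47,z),tt,LYAW,til); P,Q=rows(P,Q,tp,tr,n,0)
E
```

```text
t 37.15 pos [ 593.97 -216.31    5.54] yaw -8.04 tilt 16.22 roll -0.03 F [-6.83  0.16  2.12] M [0.15 1.16 0.02] g 7.8 J [-0.49  0.92  1.05 -0.1   1.44 -1.9 ]
[ 95.44 -47.01  18.46]
[0,[1.4,0.0,0.4],[0.0,0.0,0.0]],
[0,[1.4,0.0,0.5],[0.0,0.0,0.0]],
[0,[-1.8,0.0,3.1],[0.0,-0.5,-0.0]],
[0,[-1.6,0.0,3.2],[0.0,-0.51,-0.0]],
[0,[-1.5,0.0,2.7],[-0.0,-0.42,-0.0]],
[0,[-1.3,0.0,2.7],[-0.0,-0.41,-0.0]],
[0,[-1.1,0.0,2.1],[-0.0,-0.33,0.0]],
[0,[-1.1,0.0,2.1],[-0.0,-0.34,0.0]],
[0,[-0.7,0.0,1.4],[-0.0,-0.21,0.0]],
[0,[-0.6,0.0,1.5],[-0.0,-0.21,-0.0]],
```

Call:
{"fn": "carry_out", "kwargs": {
  "plan": [
    [0,[1.4,0,0.4],[0,0,0]],
    [0,[1.4,0,0.5],[0,0,0]],
    [0,[-1.8,0,3.1],[0,-0.5,0]],
    [0,[-1.6,0,3.2],[0,-0.51,0]],
    [0,[-1.5,0,2.7],[0,-0.42,0]],
    [0,[-1.3,0,2.7],[0,-0.41,0]],
    [0,[-1.1,0,2.1],[0,-0.33,0]],
    [0,[-1.1,0,2.1],[0,-0.34,0]],
    [0,[0,0,0],[0,0,0]]
  ],
  "grip_force": 90
}}

```text
time_s: 37.9
eef_pos: [597.6, -216.9, -11.3]
ee_rot: [-0.007, 0.07, 0.998, 0.0]
force: [1.1, 0.9, -2.8]
grip_width: 0.08
```

```bash
python3 zz.py z34 255 210 375 290 6; python3 - <<'E'
from p import *; from h import *; show()
p,q,_=cur();print(trayof(p+q.apply([-55.5,0,-29.6])))
E
```

```text
t 38.05 pos [ 597.59 -216.83  -11.62] yaw -8.02 tilt 1.03 roll -0.05 F [-2.05  0.15  1.26] M [0.07 0.32 0.03] g 6.5 J [-0.53  0.79  1.33 -0.01  1.04 -1.95]
[ 93.56 -47.    16.98]
```

View pics/z34.png

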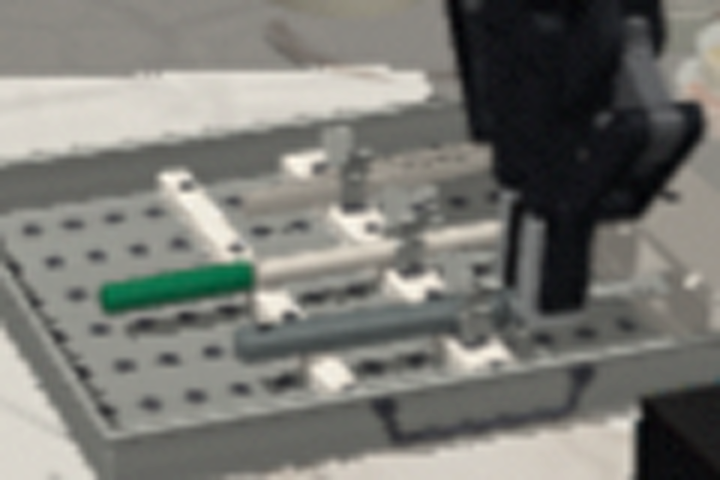

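Call:
{"fn": "carry_out", "kwargs": {
  "plan": [
    [0,[-0.5,0,1.0],[0,-0.2,0]],
    [0,[-0.3,0,1.0],[0,-0.15,0]],
    [0,[0,0,0],[0,0,0]]
  ]
}}

```text
time_s: 38.3
eef_pos: [599.3, -217.3, -12.5]
ee_rot: [0.011, 0.07, 0.997, -0.002]
force: [0.3, 0.1, 5.8]
grip_width: 0.081
```

```bash
python3 zz.py z35 255 210 375 290 6; python3 - <<'E'
from p import *; from h import *; show()
p,q,_=cur();print(trayof(p+q.apply([-55.5,0,-29.6])))
E
```

```text
t 38.45 pos [ 599.26 -217.28  -12.45] yaw -8.01 tilt -1.22 roll -0.09 F [-2.36  1.12  7.23] M [ 0.18  0.43 -0.02] g 6.8 J [-0.53  0.77  1.37  0.01  0.98 -1.97]
[ 94.12 -47.17  18.32]
```

View pics/z35.png

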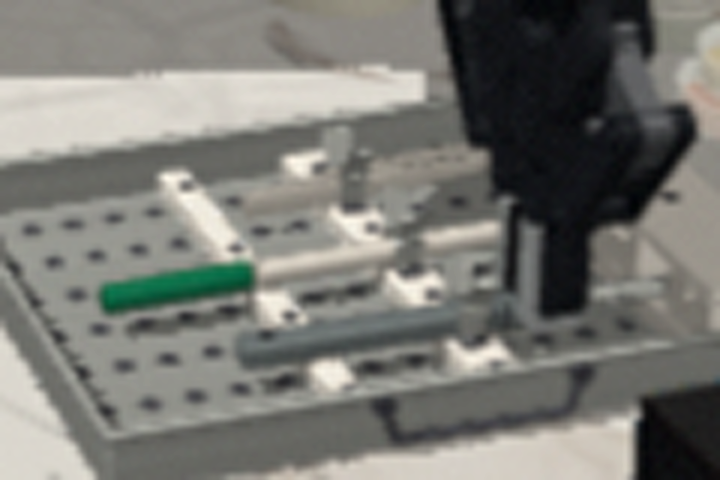

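Call:
{"fn": "carry_out", "kwargs": {
  "plan": [
    [0,[0.3,0,-1],[0,0.2,0]],
    [0,[0,0,0],[0,0,0]],
    [0,[0,0,0],[0,0,0]]
  ]
}}

```text
time_s: 38.7
eef_pos: [598.5, -217.0, -12.5]
ee_rot: [-0.0, 0.07, 0.998, -0.001]
force: [-0.1, 0.9, 2.9]
grip_width: 0.076
```

```bash
python3 - <<'E'
from p import *; from h import *; show()
p,q,_=cur();print(trayof(p+q.apply([-55.5,0,-29.6])))
c=load("pics/z35.npz"); f=lambda u,v:(u/6-.4+255,v/6-.4+210)
print(onlane(c,[f(240,346),f(350,330),f(455,318),f(660,288)],-46.5,(1.6,-.5)))
E
```

```text
t 38.70 pos [ 598.54 -217.    -12.54] yaw -8.00 tilt 0.02 roll -0.06 F [-0.08  0.9   2.89] M [0.05 0.01 0.02] g 6.5 J [-0.53  0.78  1.35 -0.    1.01 -1.96]
[ 94.02 -47.02  17.04]
[[-61.74 -46.5   18.61]
 [-25.91 -46.5   18.14]
 [  9.16 -46.5   16.49]
 [ 79.86 -46.5   15.52]]
```

Call:
{"fn": "carry_out", "kwargs": {
  "plan": [
    [0,[-0.8,0,0],[0,0,0]],
    [0,[0,0,0],[0,0,0]]
  ]
}}

```text
time_s: 38.87
eef_pos: [598.7, -217.0, -12.6]
ee_rot: [-0.001, 0.07, 0.998, -0.0]
force: [-2.5, 0.5, 3.2]
grip_width: 0.08
```

Call:
{"fn": "carry_out", "kwargs": {
  "plan": [
    [0,[-0.8,0,0],[0,0,0]],
    [0,[0,0,0],[0,0,0]]
  ]
}}

```text
time_s: 39.03
eef_pos: [599.4, -217.1, -12.7]
ee_rot: [-0.001, 0.07, 0.998, -0.0]
force: [-5.0, 0.7, 3.5]
grip_width: 0.082
```

Call:
{"fn": "carry_out", "kwargs": {
  "plan": [
    [0,[-0.8,0,0],[0,0,0]],
    [0,[0,0,0],[0,0,0]]
  ]
}}

```text
time_s: 39.2
eef_pos: [599.7, -217.1, -12.7]
ee_rot: [-0.002, 0.07, 0.998, -0.0]
force: [-7.4, 1.5, 5.2]
grip_width: 0.077
```

Call:
{"fn": "carry_out", "kwargs": {
  "plan": [
    [0,[2.0,0,0],[0,0,0]],
    [0,[0,0,0],[0,0,0]],
    [0,[0,0,0],[0,0,0]]
  ]
}}

```text
time_s: 39.45
eef_pos: [599.0, -217.1, -12.5]
ee_rot: [0.0, 0.07, 0.998, -0.001]
force: [1.4, 0.5, 0.5]
grip_width: 0.078
```

Call:
{"fn": "carry_out", "kwargs": {
  "plan": [
    [0,[1.2,0,0],[0,0,0]],
    [0,[0,0,0],[0,0,0]],
    [0,[0,0,0],[0,0,0]]
  ]
}}

```text
time_s: 39.7
eef_pos: [597.6, -216.9, -12.5]
ee_rot: [-0.0, 0.07, 0.998, -0.0]
force: [1.6, 0.5, 1.0]
grip_width: 0.079
```

Call:
{"fn": "carry_out", "kwargs": {
  "plan": [
    [22,[0,0,0],[0,0,0]],
    [22,[0,0,0],[0,0,0]],
    [22,[0,0,0],[0,0,0]],
    [24,[0,0,-12],[0,0,0]],
    [24,[0,0,-25],[0,0,0]],
    [24,[0,0,-35],[0,0,0]],
    [24,[0,0,-35],[0,0,0]],
    [30,[10,35,-10],[0,0,0]],
    [30,[10,38,0],[0,0,0]],
    [30,[10,38,0],[0,0,0]],
    [30,[10,38,0],[0,0,0]],
    [30,[10,38,0],[0,0,0]],
    [30,[10,38,0],[0,0,0]],
    [30,[5,38,0],[0,0,0]],
    [30,[0,0,0],[0,0,0]],
    [30,[0,0,0],[0,0,0]]
  ]
}}

```text
time_s: 41.03
eef_pos: [569.7, 54.4, 105.2]
ee_rot: [-0.0, 0.068, 0.998, -0.0]
force: [-0.6, -0.9, 0.1]
grip_width: 0.35
```

```bash
python3 zz.py z40 255 205 375 290 6; python3 - <<'E'
from p import *; from h import *; show()
c=ctrl.capture("top"); np.savez("pics/t40.npz",**c)
cv2.imwrite("pics/t40.png",cv2.normalize(cv2.resize(c["color"][130:250,295:395],None,fx=5,fy=5,interpolation=cv2.INTER_CUBIC),None,0,255,cv2.NORM_MINMAX)); cv2.imwrite("pics/t40f.png",c["color"])
c=load("pics/z40.npz"); cv2.imwrite("pics/z40f.png",c["color"])
E
```

```text
t 41.18 pos [569.99  51.66 104.6 ] yaw -8.09 tilt 0.03 roll -0.06 F [ 0.16 -0.22  1.11] M [0.02 0.02 0.01] g 29.9 J [-0.11  0.51  1.48 -0.    1.15 -1.54]
```

View pics/z40.png

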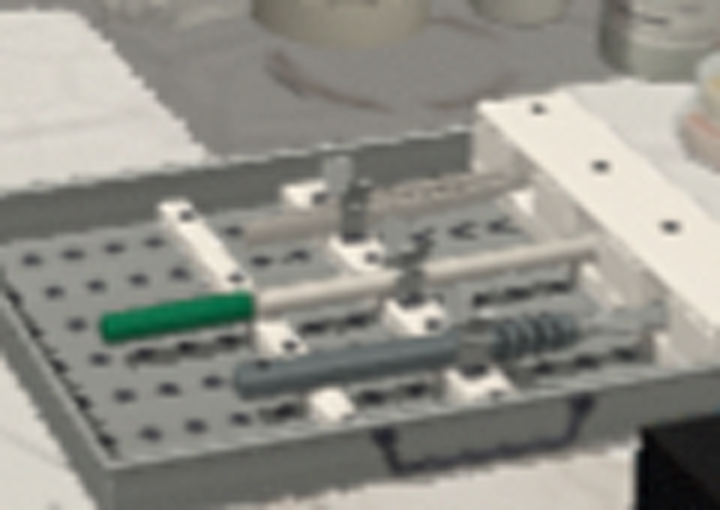

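View pics/t40.png

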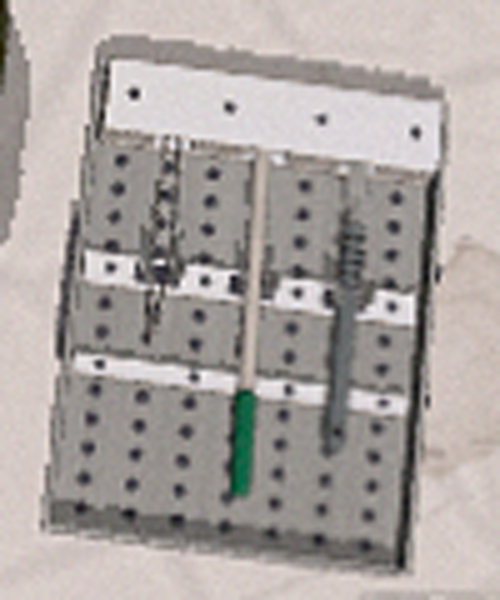

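View pics/t40f.png

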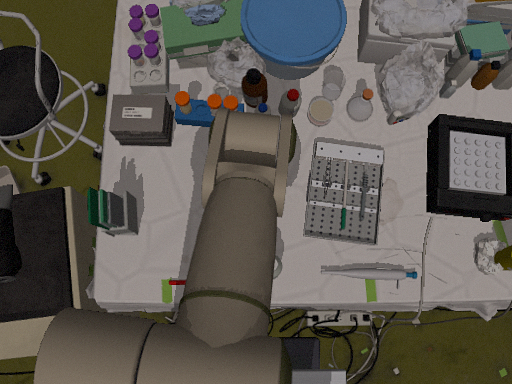

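```bash
python3 - <<'E'
from p import *; from h import *
c=load("pics/z40.npz"); f=lambda u,v:(u/6-.4+255,v/6-.4+205)
for n,(u,v),y,L in(("tw",(245,231),46,123),("th",(103,327),0,184),("sp",(237,380),-46,157)):
    a=onlane(c,[f(u,v)],y,(1.6,-.5))[0]; print(n,a,"tip",a[0]+L)
for k in("z19","z40"):
    cc=load(f"pics/{k}.npz")["color"][232:250,282:312]; cv2.imwrite(f"pics/{k}h.png",cv2.normalize(cv2.resize(cc,None,fx=22,fy=22,interpolation=cv2.INTER_CUBIC),None,0,255,cv2.NORM_MINMAX))
E
```

```text
tw [-23.64  46.    15.63] tip 99.36312930201632
th [-89.21   0.    14.77] tip 94.79294215047895
sp [-62.45 -46.    17.07] tip 94.54989536617853
```

View pics/z40h.png

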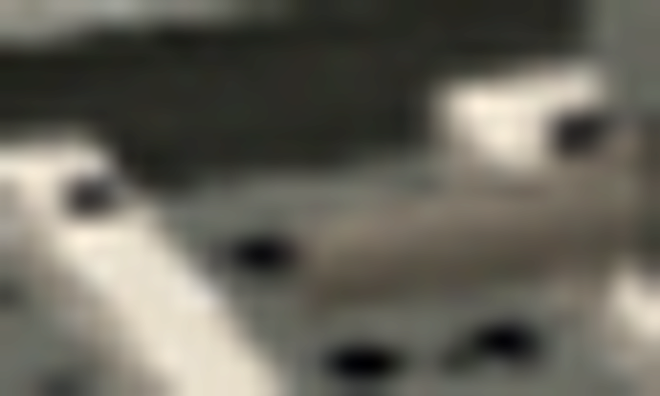

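```bash
python3 - <<'E'
from rig import ctrl
print(ctrl.finish_job())
E
```

```text
the job is handed in; nothing more can be done
None
```

I packed the tweezers, thermometer and spatula into lanes 1, 2 and 3, and handed the job in at about 41 s of the 72 s allowed. No verdict was reported.

**Feeling the cushions:** each tip was pushed to its cushion's hard stop. The highest push I read was about 10 N against the 25 N limit, though I only saw the force at the end of each move. I then backed each tip off about 1.1 mm (tweezers), 1.4 mm (thermometer) and 1.7 mm (spatula) before letting go. I judged the spring contact from the stop and the back-off distance, not from a separate force reading after release.

**Last checks:** pictures from both cameras show all three in their clips, tips in the tunnels. In the side view the heels are 15 to 17 mm above the bench, so they lie flat. The estimated tip positions are 99.4, 94.8 and 94.5 mm along the tray, close to the stops I felt at about 100, 94 and 95 mm. The micropipette and marker look in place. The wash bottle and tape roll were mostly behind the arm in the last overhead view, but I never drove near either.

**What went wrong or disagreed:**
- **Finger height:** the real fingertips stood about 27 mm above the reported TCP. The first grasp closed on air, and I corrected for the offset afterwards.
- **Tweezers:** they slipped in the grip twice, the second time sliding back about 13 mm before snapping in. I re-gripped them in the lane and slid them forward in the clip to the stop.
- **Cameras and tray:** the two cameras differed by about 1.6 pixels, and side forces of up to 4 N suggested my tray position was about 1 mm off sideways.

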